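# Turn a face-down mould plate over and load it in the coating easel

### The arm

A 6-joint arm with a two-finger parallel gripper is mounted at the origin on a cart in front of the work surface, level with it; the furniture and walls round the work are solid. World frame = base frame: x ahead of the robot, y to its left, z up, the work surface at z = 0. Lengths are in mm, angles in rad, forces in N, time in s.
With the tool pointing down it reaches from about 275 to 750 mm from the base axis. Payload 10.2 kg.
Tool frame: the origin (TCP) lies at the very end of the fingers, on their centre line; the grasp point (between the pads) lies 19 mm behind it; z points along the fingers, y is the direction in which the jaws open and shut (so a half turn about z gives the same grasp; the last joint's range is limited). The gripper opens to 85 mm and grips with 20 to 120 N. Pads are 22 mm wide; open, the fingers measure 114 mm over their backs; the gripper's body (76 mm by 85 mm) begins 54 mm behind the grasp point. The pads swing forward as they close: fully open they stand 13 mm farther back than shut.
Start: joints at [1.069, 0.313, 1.498, -0, 1.331, -0.223], TCP at [144.494, 504.73, 231.294] pointing down, gripper open.
Joint ranges: [-2.94, 2.94], [-0.97, 2.17], [0.19, 2.56], [-1.23, 4.37], [0.02, 3.11], [-2.88, 2.88]. Speed limits (rad/s): [2.39, 2.39, 3.01, 3.14, 3.14, 3.14].

### API

Orientations are given as a unit quaternion [w, x, y, z].
In Python, from rig import ctrl, eyes, order gives the robot as it stands.
- The arm moves only by the tool move_arm, never from a script. Its argument "deltas" is a list of rows, each a list of 6 numbers: the shift along the tool's x, y, z in cm, then the turn, a rotation vector about the tool's x, y, z in degrees. A call has exactly 10 rows; each row shifts and turns the commanded pose from where the row before left it, along the tool's axes as they then stand; what a row does not reach is not made up. A row lasts 1/10 s, in which the tool goes at most 50 mm and 8.59 degrees, less where a joint would pass 70% of its speed; a pose out of reach is approached as far as the arm can. A call is refused whole if a number of a shift passes 5 or a number of a turn 8.59, either way. A call with a gripper value outside its range is refused whole. "grip" is the finger opening in cm, from 0 to 8.54, set as the call begins (left out, the last holds). The fingers move at their own pace and stop on an object; "newtons" is the grip in N (left out, the last holds). Time passes only in rows, so rows that do not move let the fingers close, or fill a call up. It gives the time, the measured TCP pose, the force and the opening at its end, in the units of the state.
- ctrl.sense(): the state, without advancing time (a new reading comes with each control period).
- eyes.capture(name): name is "side" or "top" or "wrist"; returns the picture (420x560x3 uint8, blue, green, red); there is no depth.
- eyes.camera_params(name): a dict with "K" (3x3 intrinsics, pixels), "camera_from_world" (4x4, takes a point from world to camera coordinates). Camera axes: x right, y down, z forward; pixel columns grow to the right and rows downward; lengths in mm; the calibration is good to about 2 mm. A picture is of the moment at which its call begins: read the wrist's pose just before it. camera_params takes no time and is no camera call; for the wrist camera it gives the pose at the moment of the call.
- order.finish_job(): hands the job in, once; it reports no verdict.
The state is a dict: "time_s": time; "joints": joint angles; "dq": joint speeds; "tau": joint torques, N m; "eef_pos": TCP position; "ee_rot": TCP orientation; "force": force on the tool from outside, world axes, zero at the start; "wrist_torque": the same for the moment, N m; "grip_width": opening from 0.0 (shut) to 1.0 (fully open).
Only numpy, scipy, OpenCV 4.12 (cv2) and the standard library are available. Lean on these libraries where they do the work, as an engineer would, in place of code of your own. Each camera call takes 0.05 s, during which the arm holds its last target.

### The job

The aluminium mould plate was left on the rubber mat cavity down, to keep dust out. Turn it over so that the cavity and the orange dot face up, and load it on the sloping coating easel: key rib in its groove, slid down under the hooked stop until it rests against the stop and the side spring plunger has snapped into its notch. Leave the other things on the bench where they are.

Things in the scene. Friction and masses are not known exactly. Their poses are not given: they have to be found in the camera images.
- plate_centre (a point): Centre of the aluminium mould plate, a block 80 mm long (its x), 58 mm wide (y) and 28 mm thick (z), about 0.2 kg. z points out of the face with the cavity and the orange dot; it starts lying with that face down, so z points down and the groove side is seen. Ends flat and square: it can stand on either. Long sides flat and parallel: grip across the 58 mm. It fits either end first.
- plate_dot (a point): Orange dot, 8 mm across, on the rim of the cavity face, near a corner: 31 mm along x, 22.5 mm along y and 14 mm along z from plate_centre. The cavity is 56 x 34 mm and 7.5 mm deep, midway in that face.
- plate_groove (a point): Middle of the plate's other face, 14 mm from plate_centre along -z. A key groove 14 mm wide and 7 mm deep runs along the whole length here. Within 12 mm of this face each long side has two V notches, 3.5 mm deep, 20 mm from the ends, and the corners are tapered (4 mm in, over 7 mm).
- easel_bed: Fixed bed of the easel, sloping 30 degrees, 36 to 100 mm above the bench, 50 mm wide, 126 mm long. Origin on its surface at the foot of the stop, midway across; x uphill along the bed, y across, z square to the bed. A rib 12 mm wide (7.6 mm at its bevelled top), 5 mm high, runs along its middle. A seated plate has its centre at x = 40, y = 0, z = 14 mm.
- easel_stop (a point): Top of the hooked stop at the bed's low end, 37 mm square above the bed's origin. The stop is 42 mm wide with its face at bed x = 0; its hook reaches over the plate to x = 9 mm, underside 30.5 mm above the bed: the plate is set down uphill of it and slid under.
- easel_guide (a point): Top of the low guide block on the bed's -y side, at bed x = 20, y = -36, z = 12 mm. It and the plunger's block opposite (top 14 mm above the bed) reach from x = 9 to 31 mm and stand 61.4 mm apart; uphill of them the sides of the bed are open for the fingers. The bed, guides and stop are rigid.
- plunger (a joint): Spring plunger in the block on the bed's +y side, at bed x = 20 mm, 6 mm above the bed: a round nose of 5 mm radius that stands 4 mm out. 0 when out; grows (m, to 0.006) as it is pushed in, 3 N plus 0.8 N per mm. The taper of the plate's leading end pushes it aside (about 10 N along the slope); it springs out again in the notch.
- work_mat: Black rubber mat, fixed, 180 x 210 x 3 mm, flat on the bench; origin under its centre. The plate starts on it, with free mat and bench towards the robot and to the right. To its left, between it and the easel, fixed boxes and a cup stand up to 0.25 m high: carry the plate over them.
- powder: White and red powder jar with an orange lid, 86 mm across, 123 mm tall, origin under its centre; leave it.
- pink_jug: Pink resin jug, 52 x 72 mm, 136 mm tall, origin under its centre; leave it.

How it is judged:
By the outcome, as a careful person would: the job done as asked, in the order asked, and still so for the second after the job is handed in, with the robot touching nothing.
It also fails if it takes over 61 s, if anything falls off the work surface, if the arm or the gripper's body presses on something with over 40 N, if the wrist force passes 120 N, or if a joint passes its speed limit or range.

## Working session

There is one attempt and no reset: what is moved stays moved. The work goes in short steps, Python scripts to look and compute and a tool call to move; the robot and the scene stay as the last step left them, time stands still between calls to the robot, and variables do not carry over. Pictures are saved under pics/ and viewed, and the job is handed in when it is done.

Besides the shell and the picture viewer there is one more tool, called after "Request:" as a command line: name --pt "numbers of a row" for each row, then --argument value for the rest. move_arm: Moves the arm, as the interface text tells. Its arguments: {"type":"object","properties":{"deltas":{"type":"array"},"grip":{"type":"number"},"newtons":{"type":"number"}},"required":["deltas"]}

```bash
ls -la; mkdir -p pics
python3 - <<'E'
from rig import ctrl, eyes, order
import cv2
print(ctrl.sense())
for n in ("side","top","wrist"):
    p=eyes.camera_params(n); print(n,p)
    cv2.imwrite(f"pics/{n}0.png",eyes.capture(n))
E
```

```text
total 12
drwxr-xr-x  3 agent agent 4096 Dec  7 01:57 .
drwxr-xr-x 23 root  root  4096 Dec  7 01:57 ..
drwxr-xr-x  2 agent agent 4096 Dec  7 01:57 pics
{'time_s': 0.0, 'joints': array([ 1.06859204e+00,  3.13459352e-01,  1.49847936e+00, -8.94673142e-07,
        1.33098905e+00, -2.23391763e-01]), 'dq': array([-9.33625837e-05, -1.48884933e-03,  1.78869163e-03,  6.38245380e-04,
       -1.72218132e-03,  7.38754641e-05]), 'tau': array([ 1.61609451e-04, -4.12264323e+01, -2.59741366e+01, -1.93275609e-04,
        4.16273688e-03,  5.03389219e-05]), 'eef_pos': array([144.3619327 , 504.4810972 , 230.71437646]), 'ee_rot': array([-2.36503073e-04,  1.38955026e-01,  9.90298468e-01, -6.24255439e-04]), 'force': array([-0.57396611,  0.34236254, -0.2565306 ]), 'wrist_torque': array([ 0.0073019 , -0.07580158,  0.00739973]), 'grip_width': 0.9999813247175063}
side {'K': array([[479.77205341,   0.        , 275.22802535],
       [  0.        , 479.77205341, 208.09361311],
       [  0.        ,   0.        ,   1.        ]]), 'camera_from_world': array([[ 9.39520256e-01, -3.41811710e-01,  2.15973001e-02,
      
[... 634 characters left out ...]
      [ 1.52370566e-01,  2.55571739e-02, -9.87992936e-01,
         8.52238715e+02],
       [ 0.00000000e+00,  0.00000000e+00,  0.00000000e+00,
         1.00000000e+00]])}
wrist {'K': array([[306.55991385,   0.        , 280.2506723 ],
       [  0.        , 306.55991385, 212.13257418],
       [  0.        ,   0.        ,   1.        ]]), 'camera_from_world': array([[ 2.76992006e-01,  9.60870569e-01, -1.78267695e-03,
        -5.22752195e+02],
       [ 9.10366118e-01, -2.61838510e-01,  3.20428034e-01,
        -4.09620649e+01],
       [ 3.07423094e-01, -9.03788928e-02, -9.47271185e-01,
         3.80588436e+02],
       [ 0.00000000e+00,  0.00000000e+00,  0.00000000e+00,
         1.00000000e+00]])}
```

View pics/side0.png

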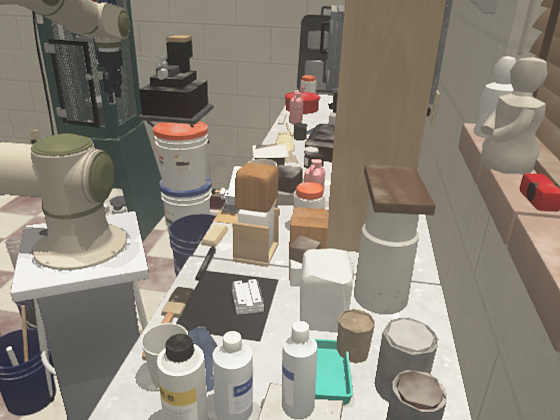

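View pics/top0.png

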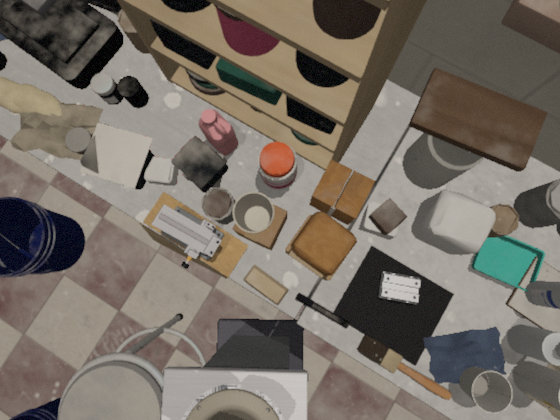

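View pics/wrist0.png

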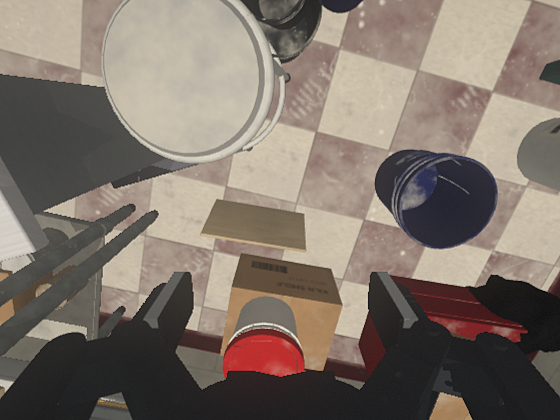

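Run:
```python
import cv2
t=cv2.imread('pics/top0.png')
a=t[230:370,330:470]; cv2.imwrite('pics/c1.png',cv2.resize(a,None,fx=4,fy=4,interpolation=cv2.INTER_CUBIC))
a=t[180:290,135:295]; cv2.imwrite('pics/c2.png',cv2.resize(a,None,fx=5,fy=5,interpolation=cv2.INTER_CUBIC))
s=cv2.imread('pics/side0.png')
a=s[130:350,150:350]; cv2.imwrite('pics/c3.png',cv2.resize(a,None,fx=2.7,fy=2.7,interpolation=cv2.INTER_CUBIC))
```

```text
(no output)
```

View pics/c1.png

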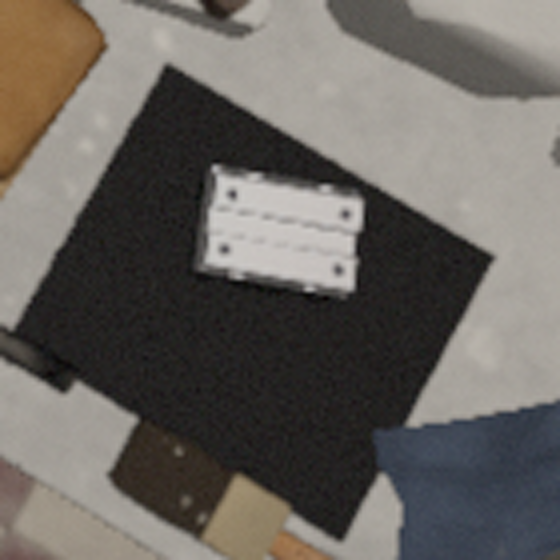

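View pics/c2.png

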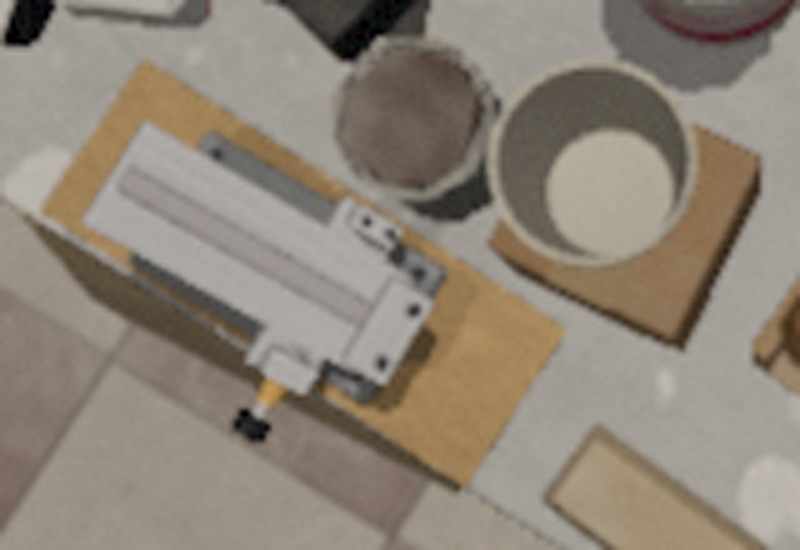

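View pics/c3.png

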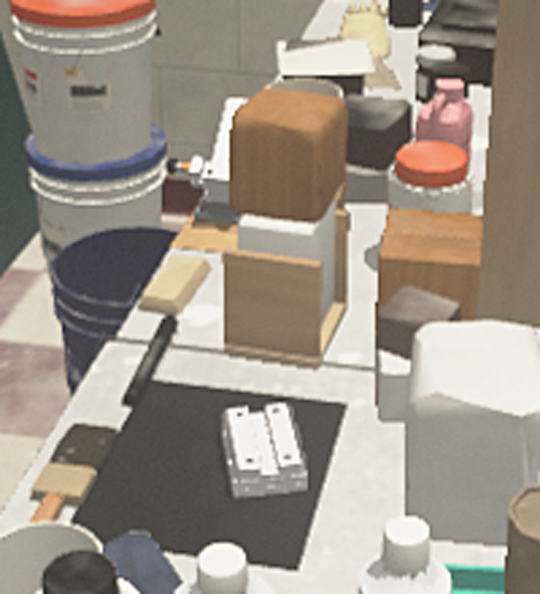

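```bash
cat > h.py <<'E'
import numpy as np, cv2
from rig import ctrl, eyes, order
def proj(n,P,cp=None):
    cp=cp or eyes.camera_params(n); P=np.atleast_2d(np.asarray(P,float))
    T=cp['camera_from_world']; q=P@T[:3,:3].T+T[:3,3]; q=q@cp['K'].T
    return q[:,:2]/q[:,2:]
def ray(n,uv,z,cp=None):
    cp=cp or eyes.camera_params(n); T=cp['camera_from_world']
    d=T[:3,:3].T@np.linalg.inv(cp['K'])@np.array([uv[0],uv[1],1.0]); c=-T[:3,:3].T@T[:3,3]
    return c+d*(z-c[2])/d[2]
def crop(src,dst,x0,y0,w,h,f):
    t=cv2.imread(src); a=cv2.resize(t[y0:y0+h,x0:x0+w],None,fx=f,fy=f,interpolation=cv2.INTER_CUBIC)
    for x in range(((x0+9)//10)*10,x0+w,10):
        cv2.line(a,(int((x-x0+.5)*f),0),(int((x-x0+.5)*f),6),(0,0,255),1); cv2.putText(a,str(x),(int((x-x0+.5)*f)-10,18),0,.4,(0,0,255),1)
    for y in range(((y0+9)//10)*10,y0+h,10):
        cv2.line(a,(0,int((y-y0+.5)*f)),(6,int((y-y0+.5)*f)),(0,0,255),1); cv2.putText(a,str(y),(8,int((y-y0+.5)*f)+4),0,.4,(0,0,255),1)
    cv2.imwrite(dst,a)
E
python3 - <<'E'
from h import *
crop('pics/top0.png','pics/d1.png',370,260,60,50,12)
crop('pics/top0.png','pics/d2.png',145,195,85,75,8)
E
```

```text
(no output)
```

View pics/d1.png

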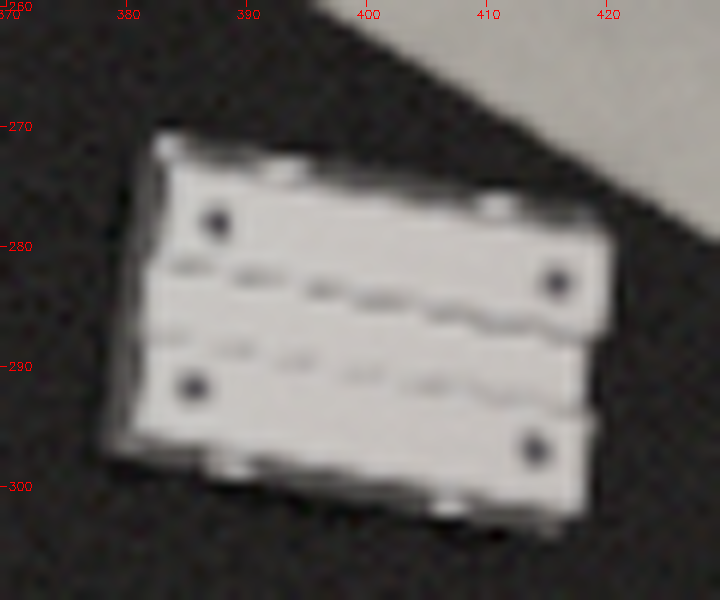

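View pics/d2.png

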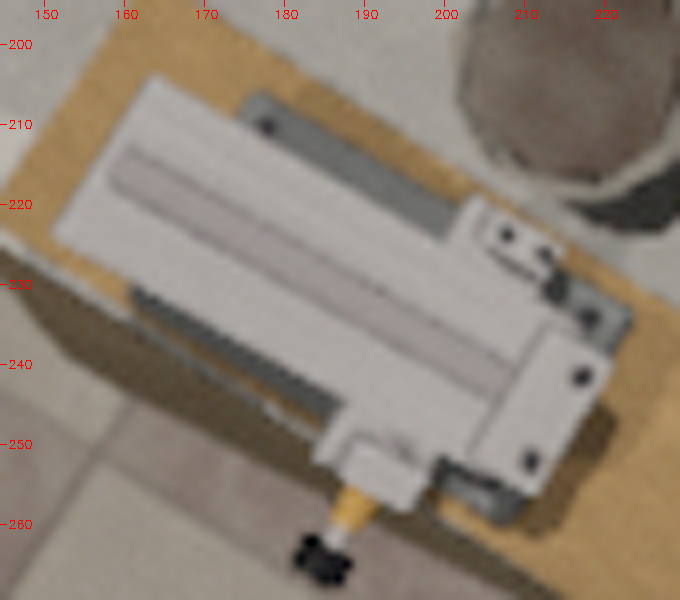

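```bash
cat >> h.py <<'E'
def easelR(yaw):
    x=np.array([np.cos(yaw)*np.cos(np.pi/6),np.sin(yaw)*np.cos(np.pi/6),.5]); y=np.array([-np.sin(yaw),np.cos(yaw),0]); return np.c_[x,y,np.cross(x,y)]
E
python3 - <<'E'
from h import *
from scipy.optimize import least_squares
cp=eyes.camera_params('top')
H=[ray('top',p,31,cp) for p in [(387.1,277.5),(415.5,282.5),(385,291.2),(413.5,296.4)]]
c=np.mean(H,0); print('plate',c, [h-c for h in H])
v=(H[1]-H[0]+H[3]-H[2]); print('x-axis deg',np.degrees(np.arctan2(v[1],v[0])))
for p in [(382.5,272),(420.3,278.5),(418,303),(380.5,296)]: print(ray('top',p,31,cp).round(1))
# easel fit
uv=np.array([(163.5,203.5),(151,224),(213,234.5),(203,252),(221,239),(211,256.5)])
def pts(q):
    x,y,z,yaw,L,hx=q
    P=np.array([(L,-25,0),(L,25,0),(9,-21,37),(9,21,37),(hx,-21,37),(hx,21,37)])
    return P@easelR(yaw).T+[x,y,z]
def f(q): return np.r_[(proj('top',pts(q),cp)-uv).ravel(),(q[2]-36)/5,(q[4]-126)/5]
s=least_squares(f,[350,150,36,1.0,126,-10]); print(s.x,np.degrees(s.x[3]),s.fun.round(2))
print('mat', [ray('top',(330+a/4-.4,230+b/4-.4),3,cp).round(1) for a,b in [(168,66),(493,258),(343,538),(15,333)]])
E
```

```text
plate [ 342.07134157 -356.35043406   31.        ] [array([19.51770997, 28.04729975,  0.        ]), array([ 10.11607367, -33.19468403,   0.        ]), array([-9.98035871, 33.15134169,  0.        ]), array([-19.65342493, -28.0039574 ,   0.        ])]
x-axis deg -98.85786795070871
[ 373.3 -318.5   31. ]
[ 361.  -400.2   31. ]
[ 308.7 -393.6   31. ]
[ 321.6 -313.3   31. ]
[430.79545255  68.90017042  36.04277682   1.06805462 125.45701711
 -11.54901773] 61.19502212828028 [ 0.11  0.08 -0.24  0.06  0.2   0.17 -0.1  -0.24  0.1   0.24 -0.05 -0.32
  0.01 -0.11]
mat [array([ 431.5, -301.3,    3. ]), array([ 328.1, -480.2,    3. ]), array([ 176.5, -392.7,    3. ]), array([ 281. , -214.4,    3. ])]
```

```bash
cat >> h.py <<'E'
from scipy.spatial.transform import Rotation as Rn
def pose(s=None):
    s=s or ctrl.sense(); q=s['ee_rot']; return np.array(s['eef_pos']),Rn.from_quat([q[1],q[2],q[3],q[0]])
def rows(p0,R0,wps):
    """wps list of (n,p,R): straight/slerp in n rows; prints rounded rows, tracking rounding"""
    from scipy.spatial.transform import Slerp
    out=[];p,R=np.array(p0,float),R0;pa,Ra=p,R
    for n,pt,Rt in wps:
        sl=Slerp([0,1],Rn.concatenate([Ra,Rt]))
        for k in range(1,n+1):
            pk=pa+(np.array(pt)-pa)*k/n; Rk=sl(k/n)
            d=R.inv().apply(pk-p)/10; r=np.degrees((R.inv()*Rk).as_rotvec())
            row=np.r_[d.round(2),r.round(2)]; out.append(row)
            p=p+R.apply(row[:3]*10); R=R*Rn.from_rotvec(np.radians(row[3:]))
        pa,Ra=np.array(pt,float),Rt
    for i,r in enumerate(out):
        print('['+','.join(f'{v+0:g}' for v in r)+']'+(',' if i%10!=9 else '\n'),end='')
    o=np.array(out); print('max shift',np.linalg.norm(o[:,:3],axis=1).max(),'turn',np.linalg.norm(o[:,3:],axis=1).max()); return p,R
def down(az):  # tool down, tool y at azimuth az deg
    y=np.array([np.cos(np.radians(az)),np.sin(np.radians(az)),0]); z=np.array([0,0,-1.]); return Rn.from_matrix(np.c_[np.cross(y,z),y,z])
E
python3 - <<'E'
from h import *
p,R=pose(); print(p)
w=lambda a,r,z:[r*np.cos(np.radians(a)),r*np.sin(np.radians(a)),z]
wps=[]
N=24
for k in range(1,N+1):
    s=k/N; wps.append((1,w(74-s*120.2,525-35*s,min(340,231+ 30*k*0.5) if k<19 else 340),down(74-83*s)))
rows(p,R,wps[:20])
E
```

```text
[144.39722673 504.55607398 230.89531891]
[-4.6,-0.33,-1.51,-0.05,-0.01,3.48],[-4.54,-0.47,-1.5,0,0,3.46],[-4.52,-0.59,-1.5,0,0,3.46],[-4.49,-0.71,-1.5,0,0,3.46],[-4.46,-0.83,-1.5,0,0,3.46],[-4.42,-0.95,-1.5,0,0,3.46],[-4.38,-1.06,-1.5,0,0,3.45],[-4.34,-1.18,-0.4,0,0,3.46],[-4.29,-1.29,0,0,0,3.46],[-4.24,-1.41,0,0,0,3.46]
[-4.19,-1.51,0,0,0,3.46],[-4.14,-1.63,0,0,0,3.46],[-4.08,-1.73,0,0,0,3.45],[-4.01,-1.83,0,0,0,3.46],[-3.96,-1.94,0,0,0,3.46],[-3.89,-2.04,0,0,0,3.46],[-3.82,-2.14,0,0,0,3.46],[-3.76,-2.23,0,0,0,3.46],[-3.68,-2.33,0,0,0,3.45],[-3.6,-2.42,0,0,0,3.46]
max shift 4.852731189752838 turn 3.48037354317033
```

Request:
move_arm --pt "-4.6 -0.3 -1.5 0 0 3.5" --pt "-4.5 -0.5 -1.5 0 0 3.5" --pt "-4.5 -0.6 -1.5 0 0 3.5" --pt "-4.5 -0.7 -1.5 0 0 3.5" --pt "-4.5 -0.8 -1.5 0 0 3.5" --pt "-4.4 -0.9 -1.5 0 0 3.5" --pt "-4.4 -1.1 -1.5 0 0 3.5" --pt "-4.3 -1.2 -0.5 0 0 3.5" --pt "-4.3 -1.3 0 0 0 3.5" --pt "-4.2 -1.4 0 0 0 3.5" --grip 8.54

```text
time_s: 1.15
eef_pos: [465.9, 205.2, 341.1]
ee_rot: [-0.0, 0.431, 0.902, -0.0]
force: [1.0, 0.1, -0.2]
grip_width: 1.001
```

Run:
```python
from h import *
s=ctrl.sense(); print(s['joints'],s['eef_pos'],s['ee_rot'])
cp=eyes.camera_params('wrist'); print(cp['camera_from_world'].tolist())
cv2.imwrite('pics/w1.png',eyes.capture('wrist'))
R=easelR(1.068); o=np.array([430.8,68.9,36])
print(proj('wrist',[o+R@np.array(v) for v in [(125.5,-25,0),(125.5,25,0),(9,-21,37),(9,21,37),(-11.5,-21,37),(-11.5,21,37),(20,-36,12)]],cp))
```

```text
[ 1.84466509e-01  2.24280575e-01  1.33102819e+00  2.61158487e-05
  1.58658393e+00 -4.94093795e-01] [465.85194946 205.23620581 341.06821891] [-1.28866553e-04  4.31466551e-01  9.02128922e-01 -7.79087562e-05]
[[0.7796611720345628, 0.6262016100963499, 1.8287492258266223e-05, -490.5103619883707], [0.5931323793419723, -0.7384972227168631, 0.3206490801727212, -202.55257385704465], [0.2008044755423146, -0.2499867907554728, -0.9471980611519201, 441.3284889168668], [0.0, 0.0, 0.0, 1.0]]
[[279.14731833 224.33984167]
 [264.35648269 190.93672524]
 [202.91881164 244.60242172]
 [189.47738059 219.72856049]
 [194.00412164 245.84452201]
 [180.6711826  221.66343209]
 [222.8858594  243.41393844]]
```

View pics/w1.png

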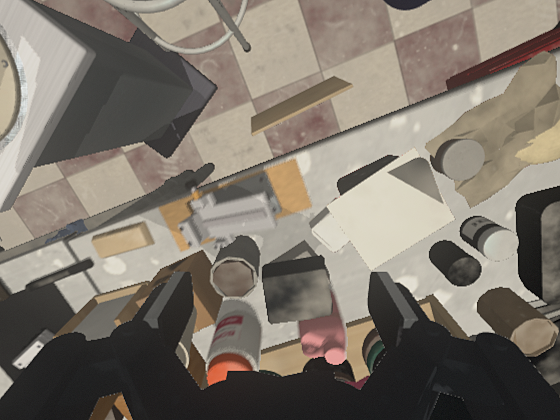

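```bash
cat >> h.py <<'E'
def toolR(yaz,t):  # tool down with y at az, tilted t deg about tool y
    return down(yaz)*Rn.from_rotvec([0,np.radians(t),0])
PC=np.array([342.1,-356.4,17.]); AX=81.1
def pick(a,zg,t):
    u=np.array([np.cos(np.radians(AX+180)),np.sin(np.radians(AX+180)),0])
    R=toolR(AX-90,t); g=PC+a*u; g[2]=zg
    return g+19*R.as_matrix()[:,2],R
E
python3 - <<'E'
from h import *
p,R=pose()
w=lambda a,r,z:[r*np.cos(np.radians(a)),r*np.sin(np.radians(a)),z]
pt,Rt=pick(15,25,30); print(pt, Rt.as_matrix()[:,2])
hov=pt-80*Rt.as_matrix()[:,2]; print(hov)
ah=np.degrees(np.arctan2(hov[1],hov[0])); rh=np.hypot(*hov[:2]); print(ah,rh)
wps=[]; a0=np.degrees(np.arctan2(p[1],p[0]));r0=np.hypot(*p[:2]); yaz=np.degrees(np.arctan2(*R.as_matrix()[[1,0],1]))
print(a0,r0,yaz)
N=17
for k in range(1,N+1):
    s=k/N; tt=max(0,(k-9)/8); z=340+ (hov[2]-340)*max(0,(k-11)/6)
    wps.append((1,w(a0+(ah-a0)*s,r0+(rh-r0)*s,z),toolR(yaz+(AX-90-yaz)*s,30*tt)))
wps.append((3,pt-50*Rt.as_matrix()[:,2],Rt))
rows(p,R,wps)
E
```

```text
[ 341.24909288 -361.83377926    8.54551733] [ 0.07735519  0.49397993 -0.8660254 ]
[ 335.06067742 -401.35217389   77.82754963]
-50.14387128750467 522.82810276768
23.168603244859863 509.0542101338552 38.422983632549304
[-3.68,-1.07,0.08,-0.1,0.12,2.78],[-3.66,-1.17,0,0,0,2.79],[-3.63,-1.27,0,0,0,2.78],[-3.6,-1.37,0,0,0,2.78],[-3.57,-1.46,0,0,0,2.79],[-3.54,-1.56,0,0,0,2.78],[-3.5,-1.66,0,0,0,2.79],[-3.45,-1.76,0,0,0,2.78],[-3.42,-1.85,0,0,0,2.78],[-3.37,-1.94,0,-0.1,3.75,2.79]
[-3.31,-2.04,-0.22,-0.27,3.75,2.77],[-3.81,-2.13,3.9,-0.45,3.75,2.74],[-4.01,-2.21,3.66,-0.63,3.75,2.72],[-4.19,-2.31,3.4,-0.81,3.75,2.66],[-4.34,-2.39,3.14,-0.98,3.75,2.61],[-4.49,-2.48,2.87,-1.15,3.75,2.53],[-4.6,-2.56,2.6,-1.31,3.74,2.46],[0,0,1,0,0,0],[0,0,1,0,0,0],[0,0,1,0,0,0]
max shift 5.877703633222757 turn 4.6752326145337415
```

Request:
move_arm --pt "-3.7 -1.1 0 0 0 2.8" --pt "-3.7 -1.2 0 0 0 2.8" --pt "-3.6 -1.3 0 0 0 2.8" --pt "-3.6 -1.4 0 0 0 2.8" --pt "-3.6 -1.5 0 0 0 2.8" --pt "-3.5 -1.6 0 0 0 2.8" --pt "-3.5 -1.7 0 0 0 2.8" --pt "-3.5 -1.8 0 0 0 2.8" --pt "-3.4 -1.9 0 0 0 2.8" --pt "-3.4 -1.9 0 0 4.0 2.8"

```text
time_s: 2.2
eef_pos: [484.0, -172.1, 341.5]
ee_rot: [-0.028, 0.636, 0.771, 0.022]
force: [1.5, 0.4, 1.2]
grip_width: 1.002
```

```bash
cat >> h.py <<'E'
import json
def log():
    s=ctrl.sense(); open('log.jsonl','a').write(json.dumps([list(map(float,s['joints'])),list(map(float,s['eef_pos'])),list(map(float,s['ee_rot']))])+'\n'); return s
E
python3 - <<'E'
from h import *
s=log(); print(s['joints'])
p,R=pose(s); print(p,R.as_matrix()[:,1:])
w=lambda a,r,z:[r*np.cos(np.radians(a)),r*np.sin(np.radians(a)),z]
pt,Rt=pick(15,25,30); zd=Rt.as_matrix()[:,2]
hov=pt-[0,0,-150]; hov=pt+np.array([0,-20,190]); 
ah=np.degrees(np.arctan2(hov[1],hov[0])); rh=np.hypot(*hov[:2])
a0=np.degrees(np.arctan2(p[1],p[0]));r0=np.hypot(*p[:2])
from scipy.spatial.transform import Slerp
sl=Slerp([0,1],Rn.concatenate([R,Rt]))
N=7;wps=[]
for k in range(1,N+1):
    s=k/N; wps.append((1,w(a0+(ah-a0)*s,r0+(rh-r0)*s,p[2]+(hov[2]-p[2])*max(0,(k-2)/5)),sl(s)))
wps.append((3,pt+np.array([0,-10,100]),Rt)); rows(p,R,wps)
E
```

```text
[-0.59504298  0.25794058  1.28893949  0.04905142  1.64558059 -0.7847946 ]
[ 484.0061006  -172.10465815  341.53334767] [[ 0.98158223 -0.01472297]
 [ 0.19103589  0.06900845]
 [-0.00127189 -0.99750743]]
[-3.07,-2,-0.21,-0.85,3.67,2.74],[-3,-2.06,-0.43,-0.85,3.67,2.74],[-3.48,-2.17,2.18,-0.85,3.68,2.74],[-3.57,-2.25,1.95,-0.85,3.67,2.74],[-3.64,-2.3,1.74,-0.85,3.67,2.74],[-3.7,-2.36,1.51,-0.85,3.67,2.74],[-3.75,-2.4,1.31,-0.85,3.67,2.74],[-1.22,-0.05,2.76,0,0,0],[-1.21,-0.05,2.77,0,0,0],[-1.22,-0.05,2.76,0,0,0]
max shift 4.648644963857747 turn 4.666101156211683
```

Request:
move_arm --pt "-3.1 -2.0 -0.2 -0.85 3.7 2.7" --pt "-3.0 -2.1 -0.4 -0.85 3.7 2.7" --pt "-3.5 -2.2 2.2 -0.85 3.7 2.7" --pt "-3.6 -2.2 1.9 -0.85 3.7 2.7" --pt "-3.6 -2.3 1.7 -0.85 3.7 2.7" --pt "-3.7 -2.4 1.5 -0.85 3.7 2.7" --pt "-3.7 -2.4 1.3 -0.85 3.7 2.7" --pt "-1.2 0 2.8 0 0 0" --pt "-1.2 0 2.8 0 0 0" --pt "-1.2 0 2.8 0 0 0"

```text
time_s: 3.2
eef_pos: [343.1, -370.9, 106.7]
ee_rot: [-0.169, 0.732, 0.629, 0.198]
force: [1.3, 0.5, 0.1]
grip_width: 0.996
```

Run:
```python
from h import *
s=log(); print(s['joints'])
p,R=pose(s); print(p,R.as_matrix())
cp=eyes.camera_params('wrist'); cv2.imwrite('pics/w2.png',eyes.capture('wrist'))
np.save('w2cp.npy',cp['camera_from_world'])
pt,Rt=pick(15,25,30); print(pt,Rt.as_matrix())
u=np.array([np.cos(np.radians(AX)),np.sin(np.radians(AX)),0]);v=np.array([-u[1],u[0],0]);c=PC.copy();c[2]=31
print(proj('wrist',[c+40*a*u+29*b*v for a,b in [(1,1),(1,-1),(-1,-1),(-1,1)]],cp))
```

```text
[-1.19136972  0.6227027   1.46529451  0.25777942  1.51997322 -1.11490505]
[ 343.07199197 -370.88449054  106.66618554] [[ 1.30026534e-01  9.88593990e-01  7.59935735e-02]
 [ 8.54685991e-01 -1.50604780e-01  4.96819944e-01]
 [ 5.02598206e-01  3.50867457e-04 -8.64520052e-01]]
[ 341.24909288 -361.83377926    8.54551733] [[ 0.13398312  0.98795987  0.07735519]
 [ 0.85559834 -0.15471039  0.49397993]
 [ 0.5         0.         -0.8660254 ]]
[[240.00885295 203.00735394]
 [312.31037619 203.19749014]
 [314.28795641 307.06260902]
 [236.971359   306.8904919 ]]
```

View pics/w2.png

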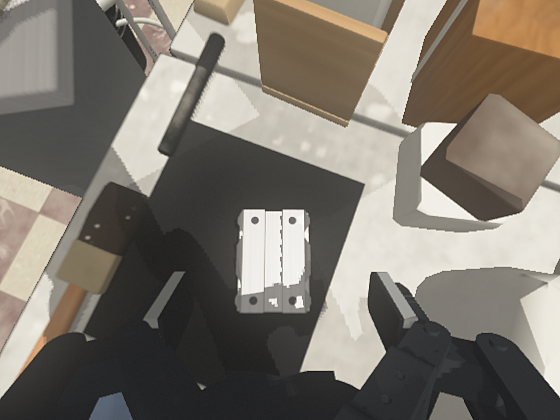

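Run:
```python
from h import *
crop('pics/w2.png','pics/w2c.png',220,190,110,140,5)
cp=eyes.camera_params('wrist'); 
print(np.abs(cp['camera_from_world']-np.load('w2cp.npy')).max())
for uv in [(255,220),(292,220),(253,300),(292,300)]: print(ray('wrist',uv,31,cp))
```

```text
2.5211060085353836
[ 328.91309109 -325.74979544   31.        ]
[ 357.45928751 -330.14735072   31.        ]
[ 319.3173552  -385.17651883   31.        ]
[ 347.85468905 -389.55493348   31.        ]
```

View pics/w2c.png

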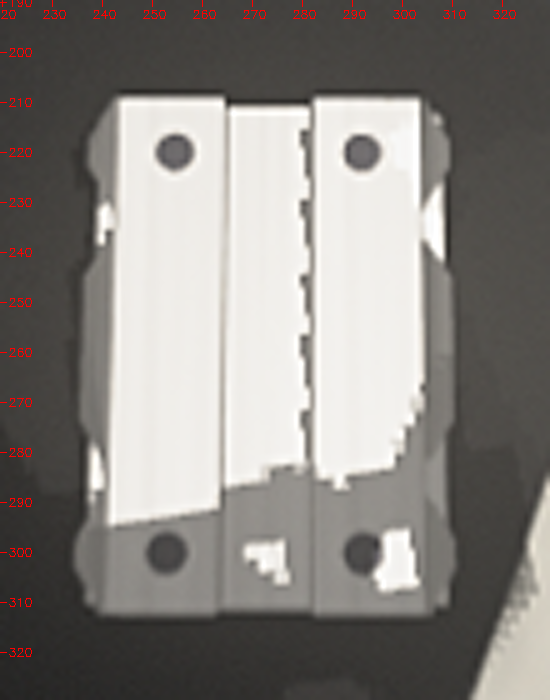

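Run:
```python
from h import *
cp=eyes.camera_params('wrist'); cp['camera_from_world']=np.load('w2cp.npy')
H=[ray('wrist',uv,31,cp) for uv in [(254.5,219.8),(292,219.8),(252.6,300),(292,300)]]
print(np.array(H).round(1)); c=np.mean(H,0);v=H[0]+H[1]-H[2]-H[3]; print(c,np.degrees(np.arctan2(v[1],v[0])))
E=[ray('wrist',uv,31,cp) for uv in [(242.5,209),(304,209),(239.5,312),(306,312)]]; print(np.array(E).round(1),np.mean(E,0))
s=ctrl.sense();print(pose(s)[0])
```

```text
[[ 329.3 -327.7   31. ]
 [ 358.7 -332.2   31. ]
 [ 319.5 -388.3   31. ]
 [ 348.9 -392.8   31. ]]
[ 339.07548736 -360.26105054   31.        ] 80.82452247344064
[[ 321.  -317.6   31. ]
 [ 369.5 -325.    31. ]
 [ 308.7 -395.4   31. ]
 [ 357.8 -403.    31. ]] [ 339.25517763 -360.23369757   31.        ]
[ 342.39312339 -368.45250337  102.58413909]
```

Run:
```python
from h import *
cp=eyes.camera_params('wrist'); cv2.imwrite('pics/w3.png',eyes.capture('wrist')); np.save('w3cp.npy',cp['camera_from_world'])
print(np.abs(eyes.camera_params('wrist')['camera_from_world']-cp['camera_from_world']).max(), pose()[0])
crop('pics/w3.png','pics/w3c.png',220,190,110,140,5)
```

```text
2.417441988388589 [ 342.66979734 -369.04354977  105.23451921]
```

View pics/w3c.png

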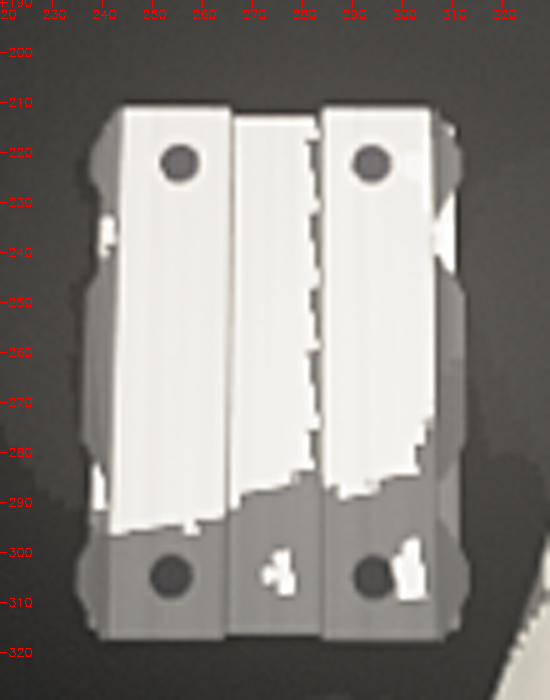

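Run:
```python
from h import *
cp=eyes.camera_params('wrist'); cp['camera_from_world']=np.load('w3cp.npy')
H=[ray('wrist',uv,31,cp) for uv in [(255.3,221.8),(293.8,221.8),(253.3,304.5),(293.7,304.5)]]
c=np.mean(H,0);v=H[0]+H[1]-H[2]-H[3]; print(c,np.degrees(np.arctan2(v[1],v[0])),np.linalg.norm(H[0]-H[1]),np.linalg.norm(v)/2)
```

```text
[ 338.8154341  -360.06405181   31.        ] 80.76966268655451 30.01656023360377 61.96273379757568
```

```bash
sed -i 's/^PC=.*/PC=np.array([340.3,-358.4,17.]); AX=80.9/' h.py
python3 - <<'E'
from h import *
s=ctrl.sense(); p,R=pose(s); print(p, s['dq'].round(3))
pt,Rt=pick(15,22,30); print(pt)
rows(p,R,[(6,pt+[0,0,25],Rt),(4,pt+[0,0,10],Rt)])
E
```

```text
[ 342.66979734 -369.04354977  105.23451921] [ 0.001 -0.062 -0.083  0.003  0.075  0.015]
[ 339.43013063 -363.83077594    5.54551733]
[-0.56,-0.06,1.11,-0.07,-0.08,0.06],[-0.57,-0.07,1.12,-0.07,-0.09,0.05],[-0.56,-0.06,1.11,-0.06,-0.08,0.06],[-0.56,-0.06,1.11,-0.07,-0.08,0.05],[-0.56,-0.07,1.12,-0.07,-0.09,0.06],[-0.56,-0.07,1.11,-0.07,-0.08,0.05],[-0.18,0,0.33,0,0,0],[-0.19,0,0.32,0,0,0],[-0.19,0,0.33,0,0,0],[-0.19,0,0.32,0,0,0]
max shift 1.2586500705120547 turn 0.12884098726725127
```

Request:
move_arm --pt "-0.6 -0.1 1.1 0 0 0" --pt "-0.6 -0.1 1.1 0 0 0" --pt "-0.6 0 1.1 0 0 0" --pt "-0.6 -0.1 1.1 0 0 0" --pt "-0.5 -0.1 1.1 0 0 0" --pt "-0.5 0 1.1 0 0 0" --pt "-0.2 0 0.3 0 0 0" --pt "-0.2 0 0.3 0 0 0" --pt "-0.2 0 0.3 0 0 0" --pt "0 0 0 0 0 0"

```text
time_s: 4.3
eef_pos: [340.0, -367.4, 23.1]
ee_rot: [-0.169, 0.732, 0.63, 0.197]
force: [-0.2, 0.1, 0.2]
grip_width: 1.001
```

Run:
```python
from h import *
s=log(); p,R=pose(s); print(p, s['dq'].round(3),s['force'])
pt,Rt=pick(15,22,30); print(pt)
cp=eyes.camera_params('wrist');cv2.imwrite('pics/w4.png',eyes.capture('wrist'));cv2.imwrite('pics/s4.png',eyes.capture('side'))
crop('pics/s4.png','pics/s4c.png',190,220,140,120,5)
rows(p,R,[(5,pt,Rt)])
```

```text
[ 339.99418916 -367.3554694    23.05949482] [ 0.002 -0.009 -0.003  0.     0.009  0.003] [-0.19163445  0.14917561  0.17228872]
[ 339.43013063 -363.83077594    5.54551733]
[-0.12,-0.02,0.34,-0.04,-0.03,0.09],[-0.11,-0.02,0.33,-0.04,-0.03,0.09],[-0.12,-0.03,0.34,-0.04,-0.03,0.08],[-0.12,-0.02,0.34,-0.05,-0.03,0.09],[-0.11,-0.02,0.34,-0.04,-0.03,0.09],max shift 0.3618010503025109 turn 0.10723805294763608
```

View pics/w4.png

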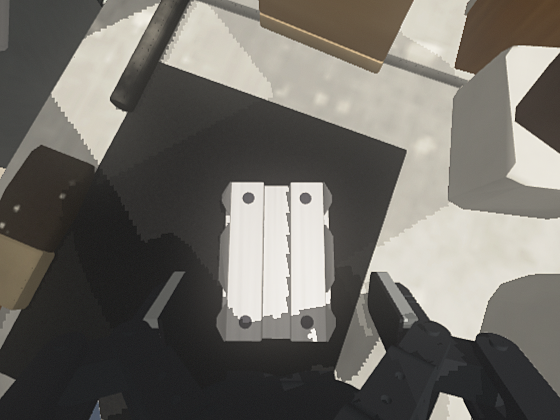

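View pics/s4c.png

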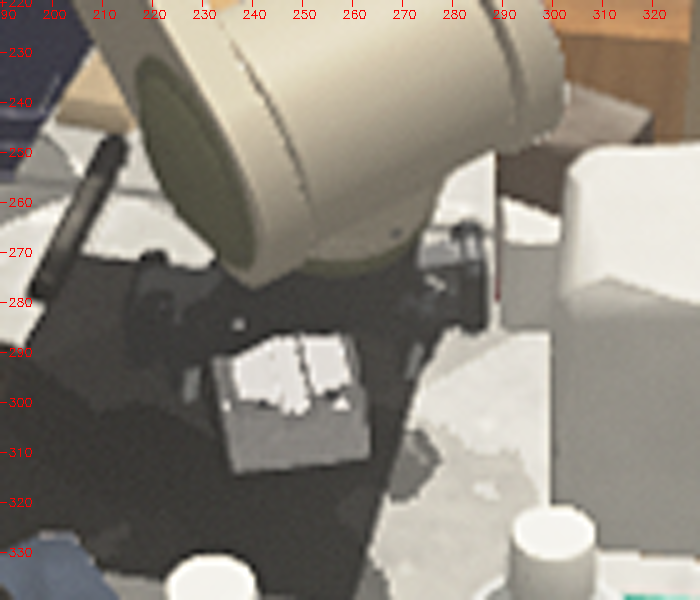

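Request:
move_arm --pt "-0.1 0 0.35 0 0 0" --pt "-0.1 0 0.35 0 0 0" --pt "-0.1 0 0.35 0 0 0" --pt "-0.1 0 0.35 0 0 0" --pt "-0.1 0 0.35 0 0 0" --pt "0 0 0 0 0 0" --pt "0 0 0 0 0 0" --pt "0 0 0 0 0 0" --pt "0 0 0 0 0 0" --pt "0 0 0 0 0 0"

```text
time_s: 5.4
eef_pos: [340.7, -363.0, 5.7]
ee_rot: [-0.169, 0.732, 0.63, 0.197]
force: [0.6, 0.0, -0.8]
grip_width: 1.001
```

Request:
move_arm --pt "0 0 0 0 0 0" --pt "0 0 0 0 0 0" --pt "0 0 0 0 0 0" --pt "0 0 0 0 0 0" --pt "0 0 0 0 0 0" --pt "0 0 0 0 0 0" --pt "0 0 0 0 0 0" --pt "0 0 0 0 0 0" --pt "0 0 0 0 0 0" --pt "0 0 0 0 0 0" --grip 5.0 --newtons 60

```text
time_s: 6.4
eef_pos: [340.7, -363.3, 6.0]
ee_rot: [-0.169, 0.732, 0.63, 0.197]
force: [-1.2, -2.2, 5.7]
grip_width: 0.663
```

Run:
```python
from h import *
s=log(); p,R=pose(s); print(p, s['joints'],s['dq'].round(3),s['force'],s['grip_width']*85.4)
cp=eyes.camera_params('wrist');cv2.imwrite('pics/w5.png',eyes.capture('wrist'))
```

```text
[ 340.68536869 -363.31558381    5.95190227] [-1.19020005  0.75989211  1.53535821  0.26625806  1.31826179 -1.16912741] [-0.    -0.002  0.     0.001 -0.002  0.001] [-1.15094651 -2.19259448  5.69461315] 56.58024835478079
```

View pics/w5.png

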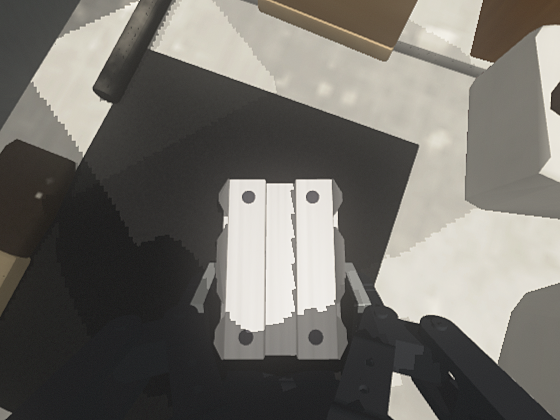

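```bash
cat > fit.py <<'E'
from h import *
from scipy.optimize import least_squares
D=[[[1.06859204e+00,3.13459352e-01,1.49847936e+00,-8.94673142e-07,1.33098905e+00,-2.23391763e-01],[144.3619327,504.4810972,230.71437646],[-2.36503073e-04,1.38955026e-01,9.90298468e-01,-6.24255439e-04]],
[[1.84466509e-01,2.24280575e-01,1.33102819e+00,2.61158487e-05,1.58658393e+00,-4.94093795e-01],[465.85194946,205.23620581,341.06821891],[-1.28866553e-04,4.31466551e-01,9.02128922e-01,-7.79087562e-05]]]
D+=[json.loads(l) for l in open('log.jsonl')]
Rz=lambda a:Rn.from_rotvec([0,0,a]); Ry=lambda a:Rn.from_rotvec([0,a,0])
def fk(j,q,s4=1,s6=1,R0=Rn.identity()):
    a0=np.array([q[0],q[1],q[2]]);a1=np.array([q[3],0,q[4]]);a2=np.array([q[5],q[6],q[7]]);a3=np.array([q[8],q[9],q[10]])
    R=Rz(j[0]);p=R.apply(a0);R=R*Ry(j[1]);p=p+R.apply(a1);R=R*Ry(j[2]);p=p+R.apply(a2)
    R=R*Rz(s4*j[3])*Ry(j[4]);p=p+R.apply(a3);R=R*Rz(s6*j[5])*R0
    return p,R
def qR(q): return Rn.from_quat([q[1],q[2],q[3],q[0]])
if __name__=='__main__':
    best=None
    for s4 in (1,-1):
        for s6 in (1,-1):
            rel=[ (fk(d[0],np.zeros(11),s4,s6)[1].inv()*qR(d[2])) for d in D]
            e=max((rel[0].inv()*r).magnitude() for r in rel); print(s4,s6,e,rel[0].as_matrix().round(3).tolist())
            if best is None or e<best[0]: best=(e,s4,s6,Rn.concatenate(rel).mean())
    e,s4,s6,R0=best
    reg=lambda q:1e-3*(q-np.array([0,116,250,0,380,0,0,380,0,0,200]))
    f=lambda q:np.r_[np.concatenate([fk(d[0],q,s4,s6)[0]-d[1] for d in D]),reg(q)]
    s=least_squares(f,[0,116,250,0,380,0,0,380,0,0,200]); print(s.x.round(1)); print(s.fun[:-11].reshape(-1,3).round(2))
    json.dump([list(s.x),s4,s6,list(R0.as_quat())],open('kin.json','w'))
E
python3 fit.py
```

```text
1 1 2.8982009636036855e-09 [[-0.0, -1.0, -0.0], [1.0, -0.0, -0.0], [0.0, -0.0, 1.0]]
1 -1 1.891471299269478 [[0.432, -0.902, -0.0], [0.902, 0.432, 0.0], [0.0, -0.0, 1.0]]
-1 1 0.532517213549941 [[0.0, -1.0, 0.0], [1.0, 0.0, -0.0], [0.0, 0.0, 1.0]]
-1 -1 1.815752790048974 [[0.432, -0.902, -0.0], [0.902, 0.432, -0.0], [0.0, 0.0, 1.0]]
[ 0.000e+00  1.162e+02  2.013e+02  0.000e+00  4.389e+02  3.900e+01
  2.000e-01  3.975e+02  0.000e+00 -0.000e+00  2.553e+02]
[[ 0.  0. -0.]
 [-0.  0. -0.]
 [-0.  0. -0.]
 [-0. -0.  0.]
 [-0.  0.  0.]
 [-0.  0. -0.]]
```

Run:
```python
from h import *
for name,pts,z in [('white container',[(432,200),(462,195),(495,215),(485,250),(440,245)],110),('small brown',[(367,215),(388,198),(405,217),(390,235)],90),('brown block',[(290,240),(322,212),(355,240),(325,275)],230),('box top',[(312,185),(335,162),(373,185),(350,222)],150),('teal',[(475,255),(545,235),(535,285)],20),('bottle r1',[(515,340),(545,355)],150),('cloth',[(425,345),(500,330),(505,380)],5),('cup',[(475,385),(510,385),(490,405)],70),('brush',[(360,345),(450,395)],10)]:
    print(name,[tuple(ray('top',p,z)[:2].round(0)) for p in pts])
```

```text
white container [(np.float64(520.0), np.float64(-403.0)), (np.float64(532.0), np.float64(-465.0)), (np.float64(492.0), np.float64(-529.0)), (np.float64(420.0), np.float64(-505.0)), (np.float64(429.0), np.float64(-416.0))]
small brown [(np.float64(490.0), np.float64(-275.0)), (np.float64(527.0), np.float64(-319.0)), (np.float64(487.0), np.float64(-353.0)), (np.float64(449.0), np.float64(-322.0))]
brown block [(np.float64(423.0), np.float64(-115.0)), (np.float64(473.0), np.float64(-170.0)), (np.float64(425.0), np.float64(-226.0)), (np.float64(364.0), np.float64(-175.0))]
box top [(np.float64(539.0), np.float64(-156.0)), (np.float64(586.0), np.float64(-201.0)), (np.float64(541.0), np.float64(-275.0)), (np.float64(467.0), np.float64(-230.0))]
teal [(np.float64(415.0), np.float64(-526.0)), (np.float64(463.0), np.float64(-682.0)), (np.float64(352.0), np.float64(-652.0))]
bottle r1 [(np.float64(254.0), np.float64(-530.0)), (np.float64(229.0), np.float64(-583.0))]
cloth [(np.float64(217.0), np.float64(-414.0)), (np.float64(253.0), np.float64(-578.0)), (np.float64(149.0), np.float64(-583.0))]
cup [(np.float64(154.0), np.float64(-489.0)), (np.float64(155.0), np.float64(-558.0)), (np.float64(117.0), np.float64(-517.0))]
brush [(np.float64(215.0), np.float64(-272.0)), (np.float64(117.0), np.float64(-462.0))]
```

```bash
cat > ik.py <<'E'
from fit import *
K=json.load(open('kin.json')); Q=np.array(K[0]); R00=Rn.from_quat(K[3])
LO=np.array([-2.94,-.97,.19,-1.23,.02,-2.88]);HI=np.array([2.94,2.17,2.56,4.37,3.11,2.88])
def FK(j): return fk(j,Q,K[1],K[2],R00)
def IK(p,R,seeds=None,j0=None):
    """analytic: wrist centre then 6 joints; returns list of valid"""
    sols=[]; zd=R.as_matrix()[:,2]; w=np.array(p)-Q[10]*zd
    r2=w[0]**2+w[1]**2-Q[1]**2
    if r2<0: return sols
    d=Q[1]+Q[6]
    for sg in (1,-1):
        r=sg*np.sqrt(w[0]**2+w[1]**2-d**2)
        j1=np.arctan2(w[1],w[0])-np.arctan2(d,r); j1=(j1+np.pi)%(2*np.pi)-np.pi
        L1=Q[4];L2=np.hypot(Q[5],Q[7]);off=np.arctan2(Q[5],Q[7])
        h=w[2]-Q[2]; D2=r*r+h*h; c=(D2-L1*L1-L2*L2)/(2*L1*L2)
        if abs(c)>1: continue
        for k in (np.arccos(c),-np.arccos(c)):
            j3=k-off; a=np.arctan2(r,h); j2=a-np.arctan2(L2*np.sin(k),L1+L2*np.cos(k))
            R3=Rz(j1)*Ry(j2)*Ry(j3); M=(R3.inv()*R*R00.inv()).as_matrix()
            j5=np.arccos(np.clip(M[2,2],-1,1)); j4=np.arctan2(M[1,2],M[0,2]); j6=np.arctan2(M[2,1],-M[2,0])
            for n4 in (0,2*np.pi,-2*np.pi):
                for n6 in (0,2*np.pi,-2*np.pi):
                    j=np.array([j1,j2,j3,j4+n4,j5,j6+n6])
                    if (j>LO+.02).all() and (j<HI-.02).all(): sols.append(j)
    return sols
OBS=[(475,-465,65,130),(488,-317,45,110),(420,-170,60,250),(530,-215,65,170),(240,-556,45,190),(140,-520,40,80)]
def clear(j):
    p,R=FK(j); zd=R.as_matrix()[:,2]; w=p-Q[10]*zd
    R1=Rz(j[0]);e=R1.apply([Q[0],Q[1],Q[2]])+(R1*Ry(j[1])).apply([0,0,Q[4]])
    pts=[(p-s*zd,45) for s in np.linspace(75,180,6)]+[(w+(p-w)*.15,60),(w,65)]+[(w+(e-w)*s,65) for s in np.linspace(.1,1,8)]
    m=1e9
    for q,r in pts:
        m=min(m,q[2]-r)
        for ox,oy,orr,oh in OBS:
            dh=np.hypot(q[0]-ox,q[1]-oy)-orr; dv=q[2]-oh
            dd=np.hypot(max(dh,0),max(dv,0)) if (dh>0 or dv>0) else max(dh,dv)
            m=min(m,dd-r)
    return m
def best(p,R,cl=True):
    S=[]
    for Rr in (R,R*Rz(np.pi)):
        for j in IK(p,Rr): S.append((min((j-LO).min(),(HI-j).min()),clear(j) if cl else 0,j))
    return S
E
cat > search.py <<'E'
from ik import *
p,R=pose()
Rp=Rn.from_matrix(np.c_[[np.cos(np.radians(AX+180)),np.sin(np.radians(AX+180)),0],[-np.sin(np.radians(AX+180))*-1*0+0,0,0],[0,0,-1.]]) if 0 else None
x=np.array([np.cos(np.radians(AX+180)),np.sin(np.radians(AX+180)),0]);z=np.array([0,0,-1.]);RP=Rn.from_matrix(np.c_[x,np.cross(z,x),z])
relR=R.inv()*RP; relp=R.inv().apply(PC-p); print(relp, relR.as_matrix().round(2).tolist())
def standP(xs,ys,h,zb=3):
    zz=np.array([np.cos(np.radians(h)),np.sin(np.radians(h)),0]);xx=np.array([0,0,1.])
    return np.array([xs,ys,zb+40.]),Rn.from_matrix(np.c_[xx,np.cross(zz,xx),zz])
def tool1(pp,PR): Rt=PR*relR.inv(); return pp-Rt.apply(relp),Rt
def tool2(pp,PR,b2,a=18,gz=4,back=0):
    # tool dir in plate frame: (-sin b2,0,-cos b2); tool y = plate y
    b=np.radians(b2); zd=np.array([-np.sin(b),0,-np.cos(b)]); y=np.array([0,1.,0]); L=Rn.from_matrix(np.c_[np.cross(y,zd),y,zd])
    Rt=PR*L; g=pp+PR.apply([a,0,gz]); return g+Rt.apply([0,0,19-back]),Rt
EO=np.array([430.8,68.9,36]);EY=1.068
def easelP(xb,dz=0,dy=0): 
    E=easelR(EY); return EO+E@np.array([xb,dy,14.+dz]),Rn.from_matrix(E)
if __name__=='__main__':
    for b2 in (30,40,50,60):
        for xb,dz in ((40,0),(66,0),(66,40)):
            S=best(*tool2(*easelP(xb,dz),b2)); print(b2,xb,dz,[(round(s[0],2),round(s[1]),s[2].round(2).tolist()) for s in S if s[0]>.05])
    out=[]
    for xs in range(220,401,30):
        for ys in range(-460,-279,30):
            for h in range(-180,180,15):
                pp,PR=standP(xs,ys,h)
                A=best(*tool1(pp,PR)); 
                if not A: continue
                a=max(A,key=lambda s:min(s[0]*100,s[1]))
                if a[1]<5 or a[0]<.08: continue
                for b2 in (35,45,55):
                    B=best(*tool2(pp,PR,b2)); 
                    if not B: continue
                    b=max(B,key=lambda s:min(s[0]*100,s[1]))
                    C=best(*tool2(pp,PR,b2,back=80))
                    if not C: continue
                    c=max(C,key=lambda s:min(s[0]*100,s[1]))
                    sc=min(a[0]*100,a[1],b[0]*100,b[1],c[0]*100,c[1]); out.append((sc,xs,ys,h,b2,a[0],a[1],b[0],b[1],a[2],b[2]))
    out.sort(key=lambda o:-o[0])
    for o in out[:14]: print(round(o[0],1),o[1:5],np.round(o[5:9],2),o[9].round(2),o[10].round(2))
E
python3 search.py
```

```text
[ 9.67967372 -1.10268409 -7.16112392] [[-0.87, 0.01, -0.5], [-0.01, -1.0, -0.0], [-0.5, 0.0, 0.87]]
30 40 0 [(np.float64(0.22), 92, [-0.03, 0.4, 1.88, -0.0, 0.86, -2.66]), (np.float64(0.68), 92, [-0.03, 0.4, 1.88, 0.0, 0.86, 0.48])]
30 66 0 [(np.float64(0.26), 105, [0.02, 0.41, 1.82, -0.0, 0.91, -2.62]), (np.float64(0.74), 105, [0.02, 0.41, 1.82, 0.0, 0.91, 0.52])]
30 66 40 [(np.float64(0.22), 139, [-0.02, 0.33, 1.83, -0.0, 0.98, -2.66]), (np.float64(0.73), 139, [-0.02, 0.33, 1.83, 0.0, 0.98, 0.48])]
40 40 0 [(np.float64(0.4), 91, [0.05, 0.46, 1.8, -0.18, 0.99, -2.48]), (np.float64(0.76), 91, [0.05, 0.46, 1.8, -0.18, 0.99, 0.66])]
40 66 0 [(np.float64(0.42), 104, [0.09, 0.47, 1.74, -0.17, 1.04, -2.46]), (np.float64(0.82), 104, [0.09, 0.47, 1.74, -0.17, 1.04, 0.69])]
40 66 40 [(np.float64(0.38), 138, [0.06, 0.39, 1.75, -0.17, 1.1, -2.5]), (np.float64(0.81), 138, [0.06, 0.39, 1.75, -0.17, 1.1, 0.64])]
50 40 0 [(np.float64(0.53), 88, [0.12, 0.53, 1.72, -0.31, 1.13, -2.35]), (np.float64(0.84), 88, [0.12, 0.53, 1.72, -0.31, 1.13, 0.79])]
50 66 0 [(np.float64(0.54), 101, [0.15, 0.54, 1.66,
[... 1692 characters left out ...]
0.61  2.16  1.44  1.06 -1.16] [-1.07  0.75  1.47 -0.44  1.4   0.94]
33.7 (250, -370, 15, 55) [ 0.53 40.38  0.49 33.66] [-1.74  0.66  2.03  0.97  1.28 -1.14] [-0.95  0.59  1.77 -0.64  1.11 -2.39]
32.9 (280, -400, 0, 55) [ 0.47 40.38  0.59 33.12] [-1.69  0.64  2.09  1.24  1.14 -1.12] [-0.96  0.7   1.55 -0.51  1.3  -2.29]
32.9 (250, -370, 0, 45) [ 0.38 40.38  0.62 32.86] [-1.78  0.61  2.18  1.19  1.15  1.94] [-0.93  0.72  1.62 -0.61  1.38  0.94]
31.5 (250, -400, -15, 55) [ 0.31 40.39  0.71 46.56] [-1.77  0.59  2.25  1.45  1.05  1.92] [-1.05  0.71  1.54 -0.43  1.37 -2.17]
31.0 (280, -340, 0, 55) [ 0.31 40.39  0.67 31.59] [-1.71  0.59  2.25  1.27  1.11  1.9 ] [-0.9   0.64  1.68 -0.49  1.27 -2.21]
```

```bash
cat >> search.py <<'E'
VL=np.array([2.39,2.39,3.01,3.14,3.14,3.14])*.7*.1
def plan(p,R,wps,j0,verbose=True):
    from scipy.spatial.transform import Slerp
    out=[];p=np.array(p,float);pa,Ra=p,R;j=np.array(j0);wr=0;cm=1e9
    for n,pt,Rt in wps:
        sl=Slerp([0,1],Rn.concatenate([Ra,Rt]))
        for k in range(1,n+1):
            pk=pa+(np.array(pt)-pa)*k/n; Rk=sl(k/n)
            row=np.r_[(R.inv().apply(pk-p)/10).round(1),np.degrees((R.inv()*Rk).as_rotvec()).round(1)]; out.append(row)
            p=p+R.apply(row[:3]*10); R=R*Rn.from_rotvec(np.radians(row[3:]))
            S=IK(p,R)
            if not S: print('NO IK at',len(out)); continue
            jn=min(S,key=lambda q:np.abs(q-j).max()); u=(np.abs(jn-j)/VL).max()
            if u>1: print('row',len(out),'speed x',u.round(2),(jn-j).round(2))
            if np.linalg.norm(row[:3])>5 or np.linalg.norm(row[3:])>8.59: print('row',len(out),'cart',np.linalg.norm(row[:3]),np.linalg.norm(row[3:]))
            j=jn; cm=min(cm,clear(j))
        pa,Ra=np.array(pt,float),Rt
    while len(out)%10: out.append(np.zeros(6))
    for i,r in enumerate(out):
        if i%10==0: print('[',end='')
        print('['+','.join(f'{v+0:g}' for v in r)+']'+(',' if i%10!=9 else ']\n'),end='')
    print('end',p.round(1),j.round(2),'clear',round(cm)); return p,R,j
E
cat > p1.py <<'E'
from search import *
s=ctrl.sense(); p,R=pose(s)
np.savez('rel.npz',relp=relp,relR=relR.as_quat(),p=p)
tp,tR=tool1(*standP(270,-375,0)); print(tp)
plan(p,R,[(2,p+[0,0,40],R),(12,tp+[0,0,40],tR),(6,tp+[0,0,8],tR)],s['joints'])
E
python3 p1.py
```

```text
[ 9.67967372 -1.10268409 -7.16112392] [[-0.87, 0.01, -0.5], [-0.01, -1.0, -0.0], [-0.5, 0.0, 0.87]]
[ 281.04886472 -373.84586562   47.7732854 ]
row 3 cart 0.58309518948453 10.412012293500233
row 4 cart 0.6480740698407861 10.525207836427743
row 5 cart 0.574456264653803 10.412012293500233
row 6 speed x 1.03 [-0.03 -0.05  0.08  0.07 -0.1  -0.23]
row 6 cart 0.574456264653803 10.442700800080408
row 7 speed x 1.21 [-0.04 -0.05  0.08  0.1  -0.08 -0.27]
row 7 cart 0.6708203932499369 10.412012293500233
row 8 speed x 1.38 [-0.05 -0.03  0.07  0.14 -0.05 -0.3 ]
row 8 cart 0.5916079783099616 10.494760597555334
row 9 speed x 1.5 [-0.06 -0.02  0.06  0.16 -0.02 -0.33]
row 9 cart 0.6782329983125268 10.442700800080408
NO IK at 10
row 11 speed x 25.61 [-0.13  0.01  0.09  0.27  0.08  5.63]
row 11 cart 0.6403124237432849 10.525207836427743
row 12 speed x 1.28 [-0.07  0.03  0.02  0.08  0.09 -0.28]
row 12 cart 0.6403124237432849 10.412012293500233
row 13 speed x 1.11 [-0.06  0.04  0.    0.04  0.1  -0.24]
row 13 cart 0.6082762530298219 10.412012293500233
row 14 cart 0.6082762530298219 10.525207836427743
[[1,0,-1.7,0,0,0],[1,0,-1.8,0,0,0],[0,-0.5,-0.3,-2.3,-5.4,-8.6],[0.1,-0.4,-0.5,-2.2,-5.5,-8.7],[0.1,-0.4,-0.4,-2.3,-5.4,-8.6],[0.1,-0.4,-0.4,-2.2,-5.5,-8.6],[0.2,-0.4,-0.5,-2.3,-5.4,-8.6],[0.1,-0.3,-0.5,-2.3,-5.4,-8.7],[0.1,-0.3,-0.6,-2.2,-5.5,-8.6],[0.1,-0.2,-0.5,-2.3,-5.4,-8.6]]
[[0.1,-0.2,-0.6,-2.2,-5.5,-8.7],[0.1,-0.2,-0.6,-2.3,-5.4,-8.6],[0,-0.1,-0.6,-2.3,-5.4,-8.6],[0,-0.1,-0.6,-2.2,-5.5,-8.7],[0.5,0,0.3,0,0,0],[0.4,0,0.2,0,0,0],[0.5,0,0.3,0,0,0],[0.5,0,0.3,0,0,0],[0.4,0,0.2,0,0,0],[0.5,0,0.3,0,0,0]]
end [ 280.8 -373.8   55.6] [-1.72  0.59  2.16  1.22  1.14  1.99] clear 17
```

```bash
cat > s2.py <<'E'
from search import *
def ex(p,R): return [(min((j-LO).min(),(HI-j).min()),clear(j),j) for j in IK(p,R)]
out=[]
for xs in range(200,421,20):
    for ys in range(-460,-279,20):
        for h in range(-180,180,15):
            pp,PR=standP(xs,ys,h)
            A=[s for s in ex(*tool1(pp,PR)) if abs(s[2][5]+1.17)<2.5]
            if not A: continue
            a=max(A,key=lambda s:min(s[0]*100,s[1]))
            if a[1]<5 or a[0]<.08: continue
            for b2 in (35,45,55,60):
                B=best(*tool2(pp,PR,b2)); 
                if not B: continue
                b=max(B,key=lambda s:min(s[0]*100,s[1]))
                C=best(*tool2(pp,PR,b2,back=80))
                if not C: continue
                c=max(C,key=lambda s:min(s[0]*100,s[1]))
                sc=min(a[0]*100,a[1],b[0]*100,b[1],c[0]*100,c[1]); out.append((sc,xs,ys,h,b2,a[0],a[1],b[0],b[1],a[2],b[2]))
out.sort(key=lambda o:-o[0]); seen={}
for o in out:
    if seen.setdefault(o[3],0)<2: seen[o[3]]+=1; print(round(o[0],1),o[1:5],np.round(o[5:9],2),o[9].round(2),o[10].round(2))
E
python3 s2.py
```

```text
[ 9.67967372 -1.10268409 -7.16112392] [[-0.87, 0.01, -0.5], [-0.01, -1.0, -0.0], [-0.5, 0.0, 0.87]]
14.9 (200, -300, 165, 60) [ 0.66 15.25  0.15 64.5 ] [-0.94  0.78  1.69 -0.57  1.59  1.16] [-1.7   0.21  2.41  0.93  0.67  2.48]
14.8 (200, -400, -165, 35) [ 0.27 14.82  0.61 22.61] [-0.93  0.78  1.71 -0.96  1.37  0.94] [-1.81  0.63  1.95  0.84  1.29 -1.07]
14.8 (200, -400, -165, 45) [ 0.27 14.82  0.59 28.13] [-0.93  0.78  1.71 -0.96  1.37  0.94] [-1.76  0.55  1.97  0.77  1.16 -0.96]
14.4 (220, -360, -105, 60) [ 0.14 19.26  0.8  15.31] [-0.89  0.57  2.32  4.23  0.91  1.31] [-1.42  0.58  1.76  0.21  1.3  -1.27]
13.4 (300, -280, -90, 45) [ 0.14 13.39  0.88 19.88] [-0.61  0.57  2.35  4.23  0.93  1.33] [-1.2   0.69  1.68  0.26  1.53  1.83]
13.4 (300, -280, -90, 55) [ 0.14 13.39  0.81 57.47] [-0.61  0.57  2.35  4.23  0.93  1.33] [-1.18  0.6   1.75  0.23  1.37 -1.29]
11.8 (200, -300, 165, 55) [ 0.66 15.25  0.12 61.87] [-0.94  0.78  1.69 -0.57  1.59  1.16] [-1.77  0.24  2.44  1.04  0.72  2.31]
11.8 (300, -460, 135, 35) [ 0.65 11.82  0.34 43.57] [-1.09  1.16  0.84 -0.31  2.14  1.23] [-1.44  0.5
[... 236 characters left out ...]
93  1.33] [-1.43  0.59  1.77  0.23  1.35 -1.29]
10.5 (200, -340, -180, 35) [ 0.47 10.54  0.29 48.12] [-0.92  0.78  1.7  -0.76  1.5   1.05] [-1.91  0.52  2.27  1.04  1.11  1.95]
10.5 (200, -340, -180, 45) [ 0.47 10.54  0.3  55.6 ] [-0.92  0.78  1.7  -0.76  1.5   1.05] [-1.83  0.42  2.26  0.96  0.99  2.11]
6.8 (220, -440, -150, 60) [ 0.09 12.21  0.81  6.85] [-0.92  0.77  1.73 -1.14  1.23  0.88] [-1.57  0.58  1.75  0.5   1.14 -0.81]
3.3 (200, -280, 150, 60) [8.20e-01 8.59e+00 3.00e-02 6.45e+01] [-1.01  0.79  1.68 -0.41  1.66  1.27] [-1.67  0.13  2.53  1.12  0.53  2.56]
2.2 (220, -440, -150, 55) [ 0.09 12.21  0.82  2.2 ] [-0.92  0.77  1.73 -1.14  1.23  0.88] [-1.6   0.61  1.74  0.55  1.2  -0.87]
```

```bash
cat > s3.py <<'E'
import search
from search import *
PCn=np.array([340.3,-358.4,17.])
def pickL(a,zg,t): # +x plate = left end (az AX)
    u=np.array([np.cos(np.radians(AX)),np.sin(np.radians(AX)),0]); R=toolR(AX-90,-t); g=PCn+a*u; g[2]=zg
    return g+19*R.as_matrix()[:,2],R
x=np.array([np.cos(np.radians(AX)),np.sin(np.radians(AX)),0]);z=np.array([0,0,-1.]);RPL=Rn.from_matrix(np.c_[x,np.cross(z,x),z])
def ex(p,R): return [(min((j-LO).min(),(HI-j).min()),clear(j),j) for j in IK(p,R)]
if __name__=='__main__':
  for t in (10,20,30):
    tp,tR=pickL(15,22,t); S=ex(tp,tR); print('pick',t,[(round(s[0],2),round(s[1]),s[2].round(2).tolist()) for s in S])
    search.relR=tR.inv()*RPL; search.relp=tR.inv().apply(PCn-tp)
    out=[]
    for xs in range(220,321,20):
      for ys in range(-420,-319,20):
        for h in range(-60,61,15):
            pp,PR=standP(xs,ys,h)
            A=[s for s in ex(*tool1(pp,PR))]
            if not A: continue
            a=max(A,key=lambda s:min(s[0]*100,s[1]))
            if a[1]<5 or a[0]<.08: continue
            for b2 in (45,50,55):
                B=best(*tool2(pp,PR,b2)); 
                if not B: continue
                b=max(B,key=lambda s:min(s[0]*100,s[1]))
                C=best(*tool2(pp,PR,b2,back=80))
                if not C: continue
                c=max(C,key=lambda s:min(s[0]*100,s[1]))
                sc=min(a[0]*100,a[1],b[0]*100,b[1],c[0]*100,c[1]); out.append((sc,xs,ys,h,b2,a[0],a[1],b[0],b[1],a[2],b[2]))
    out.sort(key=lambda o:-o[0])
    for o in out[:4]: print(round(o[0],1),o[1:5],np.round(o[5:9],2),o[9].round(2),o[10].round(2))
E
python3 s3.py
```

```text
[ 9.67967372 -1.10268409 -7.16112392] [[-0.87, 0.01, -0.5], [-0.01, -1.0, -0.0], [-0.5, 0.0, 0.87]]
pick 10 [(np.float64(0.57), 25, [-0.97, 0.52, 1.91, -0.22, 0.59, -0.64])]
22.7 (260, -360, -15, 50) [ 0.23 22.72  0.79 35.72] [-1.87  0.84  2.33  1.54  1.4  -1.6 ] [-0.98  0.71  1.57 -0.44  1.43 -2.09]
22.7 (260, -360, -15, 55) [ 0.23 22.72  0.76 51.32] [-1.87  0.84  2.33  1.54  1.4  -1.6 ] [-1.    0.67  1.62 -0.4   1.35 -2.12]
22.7 (280, -360, -15, 50) [ 0.24 22.72  0.8  29.19] [-1.8   0.84  2.32  1.61  1.4  -1.59] [-0.95  0.74  1.53 -0.42  1.46 -2.08]
22.7 (280, -360, -15, 55) [ 0.24 22.72  0.78 43.48] [-1.8   0.84  2.32  1.61  1.4  -1.59] [-0.97  0.69  1.57 -0.39  1.38 -2.1 ]
pick 20 [(np.float64(0.46), -11, [-0.9, 0.52, 1.97, -0.58, 0.48, -0.25])]
32.2 (220, -360, 0, 45) [ 0.36 32.15  0.59 43.72] [-1.92  0.71  2.2   1.15  1.31 -1.34] [-0.96  0.67  1.71 -0.64  1.33 -2.19]
32.2 (220, -360, 0, 50) [ 0.36 32.15  0.63 54.64] [-1.92  0.71  2.2   1.15  1.31 -1.34] [-0.99  0.63  1.74 -0.6   1.26 -2.23]
32.2 (220, -360, 0, 55) [ 0.36 32.15  0.68 61.87] [-1.92  0.71  2.2   1.15  1.31 -1.34] [-1.02  0.59  1.77 -0.55  1.19  0.87]
32.2 (240, -360, 0, 45) [ 0.36 32.15  0.61 37.46] [-1.86  0.71  2.2   1.21  1.3  -1.34] [-0.93  0.7   1.66 -0.62  1.36 -2.19]
pick 30 [(np.float64(0.17), -43, [-0.84, 0.53, 2.02, -1.06, 0.46, 0.26])]
41.0 (260, -380, 0, 55) [ 0.42 41.    0.61 53.22] [-1.75  0.62  2.14  1.2   1.15 -1.16] [-0.97  0.66  1.64 -0.52  1.26 -2.27]
41.0 (280, -380, 0, 55) [ 0.42 41.    0.73 42.44] [-1.69  0.62  2.14  1.25  1.13 -1.14] [-0.94  0.68  1.59 -0.5   1.29  0.88]
41.0 (260, -400, 0, 55) [ 0.47 41.    0.58 46.78] [-1.74  0.63  2.09  1.2   1.16 -1.12] [-0.99  0.68  1.6  -0.53  1.27 -2.3 ]
41.0 (240, -380, 0, 50) [ 0.41 41.    0.63 47.75] [-1.8   0.61  2.15  1.16  1.17 -1.17] [-0.98  0.68  1.65 -0.59  1.3  -2.25]
```

```bash
cat > p2.py <<'E'
from s3 import *
s=ctrl.sense(); p,R=pose(s)
tp,tR=pickL(16,21.5,10); print('target',tp)
pp,RR,j=plan(p,R,[(4,p,R),(6,tp+[0,-14,40],toolR(AX-90,8)),(4,tp+[0,0,40],tR),(4,tp,tR)],s['joints'])
search.relR=tR.inv()*RPL; search.relp=tR.inv().apply(PCn-tp)
q,qR=tool1(*standP(270,-360,-15)); print('stand',q)
plan(tp,tR,[(2,tp+[0,0,40],tR),(16,q+[0,0,40],qR),(4,q+[0,0,8],qR)],j)
E
python3 p2.py
```

```text
[ 9.67967372 -1.10268409 -7.16112392] [[-0.87, 0.01, -0.5], [-0.01, -1.0, -0.0], [-0.5, 0.0, 0.87]]
target [ 342.30871573 -345.85916865    2.78865269]
[[0,0,0,0,0,0],[0,0,0,0,0,0],[0,0,0,0,0,0],[0,0,0,0,0,0],[0.4,0,-0.5,0,-3.7,0.1],[0.3,0,-0.5,0,-3.7,0.1],[0.3,0.1,-0.6,-0.1,-3.7,0],[0.2,0,-0.5,0,-3.6,0.1],[0.3,0,-0.6,0,-3.7,0.1],[0.1,0,-0.6,0,-3.7,0.1]]
[[0.4,0,0.1,0,-4.5,0],[0.3,-0.1,0,0,-4.5,0],[0.4,-0.1,0,0,-4.5,0],[0.3,0,-0.1,0,-4.5,0],[0.2,0,1,0,0,0],[0.2,0,1,0,0,0],[0.1,0,1,0,0,0],[0.2,0,1,0,0,0],[0,0,0,0,0,0],[0,0,0,0,0,0]]
end [ 342.4 -346.     2.6] [-0.97  0.52  1.91 -0.22  0.59 -0.63] clear 5
stand [ 283.72710739 -363.67816734   55.70068462]
[[-0.3,0,-2,0,0,0],[-0.4,0,-1.9,0,0,0],[-0.2,-0.3,-0.3,-3.7,4.1,5.3],[-0.2,-0.3,-0.4,-3.8,4.2,5.4],[-0.3,-0.3,-0.3,-3.7,4.1,5.3],[-0.2,-0.2,-0.4,-3.7,4.2,5.3],[-0.2,-0.2,-0.5,-3.7,4.1,5.4],[-0.2,-0.1,-0.4,-3.8,4.2,5.3],[-0.2,-0.1,-0.5,-3.7,4.2,5.3],[-0.1,0,-0.5,-3.7,4.1,5.3]]
[[-0.1,0,-0.5,-3.8,4.2,5.4],[-0.1,0.1,-0.5,-3.7,4.1,5.3],[0,0.1,-0.5,-3.7,4.2,5.3],[0,0.1,-0.5,-3.8,4.1,5.3],[0.1,0.2,-0.4,-3.7,4.1,5.4],[0.1,0.1,-0.5,-3.7,4.2,5.3],[0.2,0.2,-0.4,-3.8,4.2,5.3],[0.2,0.2,-0.4,-3.7,4.1,5.4],[-0.8,0,0.1,0,0,0],[-0.7,0,0.2,0,0,0]]
[[-0.8,0,0.1,0,0,0],[-0.8,0,0.1,0,0,0],[0,0,0,0,0,0],[0,0,0,0,0,0],[0,0,0,0,0,0],[0,0,0,0,0,0],[0,0,0,0,0,0],[0,0,0,0,0,0],[0,0,0,0,0,0],[0,0,0,0,0,0]]
end [ 283.5 -363.4   63.9] [-1.83  0.8   2.34  1.57  1.4  -1.57] clear 28
```

```bash
python3 - <<'E' 2>&1 | tail -12
from s3 import *
def cl(j):
    p,R=FK(j); zd=R.as_matrix()[:,2]; w=p-Q[10]*zd
    R1=Rz(j[0]);e=R1.apply([Q[0],Q[1],Q[2]])+(R1*Ry(j[1])).apply([0,0,Q[4]])
    pts=[(p-s*zd,45,'g') for s in np.linspace(75,180,6)]+[(w+(p-w)*.15,60,'w'),(w,65,'w')]+[(w+(e-w)*s,65,'f%.1f'%s) for s in np.linspace(.1,1,8)]
    L=[]
    for q,r,n in pts:
        for i,(ox,oy,orr,oh) in enumerate(OBS):
            dh=np.hypot(q[0]-ox,q[1]-oy)-orr; dv=q[2]-oh
            dd=np.hypot(max(dh,0),max(dv,0)) if (dh>0 or dv>0) else max(dh,dv)
            L.append((round(dd-r),n,i,q.round(0).tolist()))
    return sorted(L)[:3]
for t in (0,5,10):
    for up in (0,40):
        tp,tR=pickL(16,21.5,t); tp=tp+[0,0,up]; print(t,up,cl(IK(tp,tR)[0]))
E
python3 - <<'E'
import cv2
a=cv2.imread('pics/side0.png')[150:260,215:345]; cv2.imwrite('pics/s0c.png',cv2.resize(a,None,fx=5,fy=5))
E
```

```text
[ 9.67967372 -1.10268409 -7.16112392] [[-0.87, 0.01, -0.5], [-0.01, -1.0, -0.0], [-0.5, 0.0, 0.87]]
0 0 [(57, 'g', 1, [343.0, -343.0, 77.0]), (57, 'g', 1, [343.0, -343.0, 98.0]), (58, 'f0.1', 2, [330.0, -322.0, 290.0])]
0 40 [(58, 'g', 1, [343.0, -343.0, 117.0]), (61, 'g', 1, [343.0, -343.0, 138.0]), (69, 'g', 1, [343.0, -343.0, 159.0])]
5 0 [(41, 'f0.1', 2, [333.0, -302.0, 289.0]), (44, 'w', 2, [346.0, -322.0, 257.0]), (52, 'w', 2, [346.0, -326.0, 219.0])]
5 40 [(53, 'w', 2, [346.0, -326.0, 259.0]), (54, 'w', 2, [346.0, -322.0, 297.0]), (56, 'g', 1, [344.0, -338.0, 117.0])]
10 0 [(24, 'f0.1', 2, [336.0, -283.0, 287.0]), (25, 'w', 2, [349.0, -302.0, 254.0]), (36, 'w', 2, [348.0, -309.0, 216.0])]
10 40 [(35, 'w', 2, [349.0, -302.0, 294.0]), (36, 'w', 2, [348.0, -309.0, 256.0]), (44, 'f0.1', 2, [335.0, -281.0, 325.0])]
```

View pics/s0c.png

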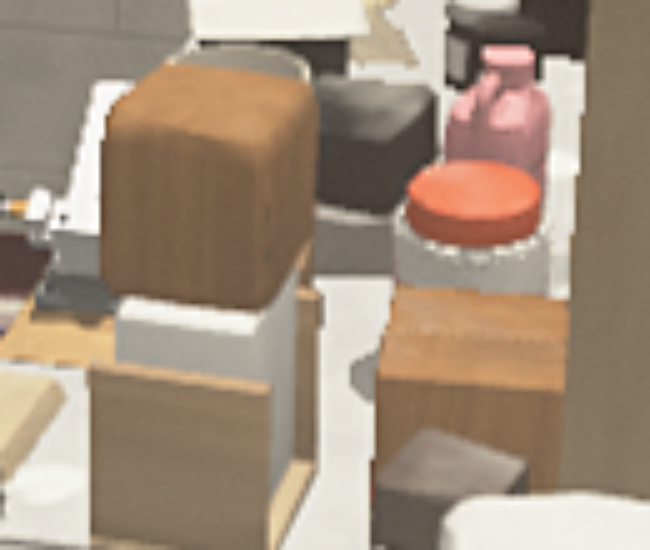

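Request:
move_arm --pt "0 0 0 0 0 0" --pt "0 0 0 0 0 0" --pt "0 0 0 0 0 0" --pt "0 0 0 0 0 0" --pt "0.4 0 -0.5 0 -3.7 0.1" --pt "0.3 0 -0.5 0 -3.7 0.1" --pt "0.3 0.1 -0.6 -0.1 -3.7 0" --pt "0.2 0 -0.5 0 -3.6 0.1" --pt "0.3 0 -0.6 0 -3.7 0.1" --pt "0.1 0 -0.6 0 -3.7 0.1" --grip 8.5

```text
time_s: 7.45
eef_pos: [342.2, -359.8, 42.8]
ee_rot: [-0.045, 0.759, 0.647, 0.052]
force: [-0.9, -0.2, 0.5]
grip_width: 0.998
```

Request:
move_arm --pt "0.4 0 0.1 0 -4.5 0" --pt "0.3 -0.1 0 0 -4.5 0" --pt "0.4 -0.1 0 0 -4.5 0" --pt "0.3 0 -0.1 0 -4.5 0" --pt "0.2 0 1 0 0 0" --pt "0.2 0 1 0 0 0" --pt "0.1 0 1 0 0 0" --pt "0.2 0 0.8 0 0 0" --pt "0 0 0 0 0 0" --pt "0 0 0 0 0 0"

```text
time_s: 8.45
eef_pos: [342.3, -345.5, 4.0]
ee_rot: [0.056, 0.758, 0.646, -0.066]
force: [0.2, 0.3, -0.1]
grip_width: 0.993
```

Run:
```python
from s3 import *
s=ctrl.sense(); p,R=pose(s); print(p,R.as_matrix().round(3),s['force'],s['dq'].round(3),s['time_s'])
tp,tR=pickL(16,21.5,10); print(tp,tR.as_matrix().round(3)); print(R.inv().apply(tp-p))
cv2.imwrite('pics/w6.png',eyes.capture('wrist'))
```

```text
[-15.11960192   0.0518295  -10.59226013] [[-0.99, -0.0, 0.17], [0.0, -1.0, 0.0], [0.17, 0.0, 0.99]]
[ 342.31636971 -345.48792119    3.96107761] [[ 0.156  0.987 -0.028]
 [ 0.973 -0.159 -0.17 ]
 [-0.172 -0.001 -0.985]] [ 0.17100343  0.34434844 -0.13737118] [ 0.004 -0.017 -0.002 -0.002 -0.001  0.001] 8.45
[ 342.30871573 -345.85916865    2.78865269] [[ 0.156  0.987 -0.027]
 [ 0.972 -0.158 -0.171]
 [-0.174  0.    -0.985]]
[-0.16024041  0.0523692   1.21821341]
```

View pics/w6.png

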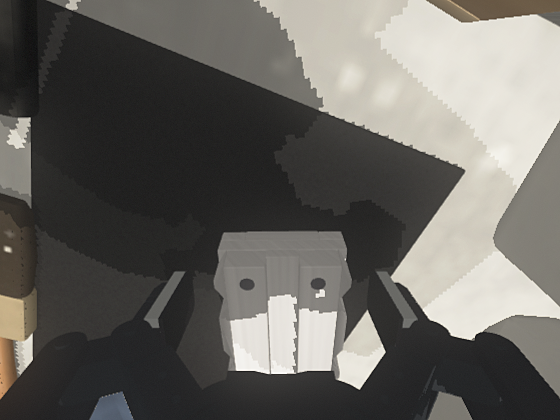

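Request:
move_arm --pt "0 0 0 0 0 0" --pt "0 0 0 0 0 0" --pt "0 0 0 0 0 0" --pt "0 0 0 0 0 0" --pt "0 0 0 0 0 0" --pt "0 0 0 0 0 0" --pt "0 0 0 0 0 0" --pt "0 0 0 0 0 0" --pt "0 0 0 0 0 0" --pt "0 0 0 0 0 0" --grip 5.0 --newtons 70

```text
time_s: 9.5
eef_pos: [342.7, -345.5, 5.0]
ee_rot: [0.057, 0.758, 0.646, -0.066]
force: [-0.6, 2.8, 8.2]
grip_width: 0.665
```

Run:
```python
from s3 import *
s=ctrl.sense(); p,R=pose(s); print(p,s['force'],s['grip_width'],s['time_s'])
cp=eyes.camera_params('wrist');np.save('w7cp.npy',cp['camera_from_world']);cv2.imwrite('pics/w7.png',eyes.capture('wrist'))
crop('pics/w7.png','pics/w7c.png',190,220,180,160,4)
```

```text
[-14.97440481  -0.31404178  -9.50064551] [[-0.98, -0.0, 0.17], [0.0, -1.0, -0.0], [0.17, -0.0, 0.98]]
[ 342.68338004 -345.51903877    5.04198912] [-0.59361073  2.79798058  8.2120379 ] 0.6654912584619653 9.5
```

View pics/w7c.png

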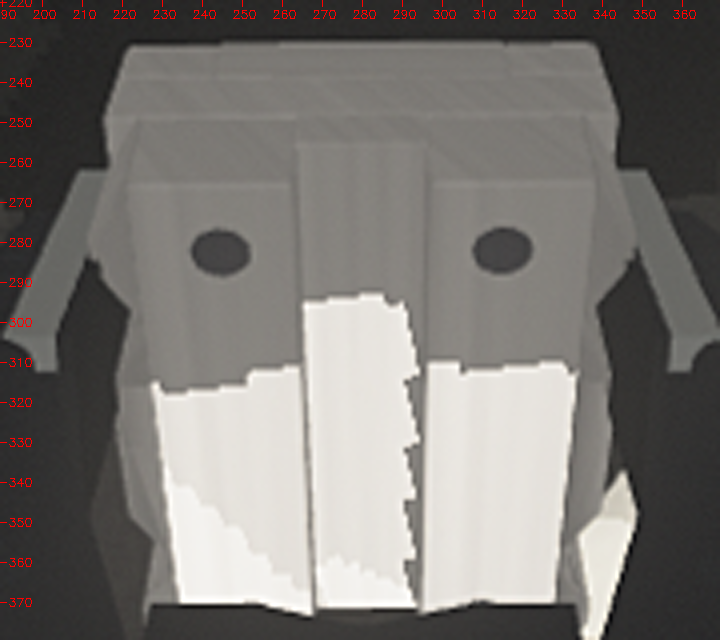

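```bash
python3 - <<'E' | tail -8
from s3 import *
cp=eyes.camera_params('wrist'); cp['camera_from_world']=np.load('w7cp.npy')
a,b=ray('wrist',(244.3,282.5),31,cp),ray('wrist',(315,282),31,cp)
v=b-a; az=np.degrees(np.arctan2(v[1],v[0])); m=(a+b)/2; print(a,b,np.linalg.norm(v),'plate az',az+90)
u=np.array([np.cos(np.radians(az+90)),np.sin(np.radians(az+90)),0]); print('centre',m-31*u)
e1=ray('wrist',(275,265),31,cp); e2=ray('wrist',(280,231),3,cp); print('end edges',e1,e2, (e1-u*40),(e2-u*40))
p,R=pose(); print(p,np.degrees(np.arctan2(*R.as_matrix()[[1,0],1]))+90, R.as_matrix()[:,2])
# tip projection
print(proj('wrist',[p+R.apply([x,y,z]) for x,y,z in [(11,29,0),(-11,29,0),(11,-29,0),(-11,-29,0),(11,29,-6)]],cp))
E
```

```text
centre [ 340.07473315 -360.11959841   31.        ]
end edges [ 344.40073008 -320.11700657   31.        ] [ 346.23503829 -321.68524244    3.        ] [ 338.31243819 -359.65095024   31.        ] [ 340.1467464  -361.21918611    3.        ]
[ 342.67522388 -345.4780773     5.03277334] 80.89827380750789 [-0.02737639 -0.17152937 -0.98479856]
[[337.31095629 252.94010645]
 [334.94129198 290.22425176]
 [223.7763359  253.20454956]
 [226.29312729 290.4808149 ]
 [339.47189746 258.37858641]]
```

```bash
python3 - <<'E' | tail -8
from s3 import *
cp=eyes.camera_params('wrist'); T=np.load('w7cp.npy'); p,R=pose()
def hit(uv,y):
    d=T[:3,:3].T@np.linalg.inv(cp['K'])@np.array([uv[0],uv[1],1.]); c=-T[:3,:3].T@T[:3,3]
    c=R.inv().apply(c-p); d=R.inv().apply(d); return c+d*(y-c[1])/d[1], c
for uv,y in [((340,263),29),((357,308),29),((213,263),-29),((194,304),-29),((350,263),35),((357,308),33)]: print(uv,hit(uv,y))
E
```

```text
[-15.01400047  -0.29998534  -9.50379331] [[-0.98, -0.0, 0.17], [0.0, -1.0, -0.0], [0.17, -0.0, 0.98]]
(340, 263) (array([ 9.46884182, 29.        , -7.89814528]), array([  80.9527646 ,   -0.14461996, -141.668868  ]))
(357, 308) (array([  9.00332975,  29.        , -42.88895533]), array([  80.9527646 ,   -0.14461996, -141.668868  ]))
(213, 263) (array([ 18.25679498, -29.        , -24.07689326]), array([  80.9527646 ,   -0.14461996, -141.668868  ]))
(194, 304) (array([ 19.15358595, -29.        , -54.44883538]), array([  80.9527646 ,   -0.14461996, -141.668868  ]))
(350, 263) (array([ 7.10679536, 35.        , -3.50262117]), array([  80.9527646 ,   -0.14461996, -141.668868  ]))
(357, 308) (array([ -0.87148557,  33.        , -29.33174816]), array([  80.9527646 ,   -0.14461996, -141.668868  ]))
```

```bash
cat > p3.py <<'E'
from s3 import *
s=ctrl.sense(); p,R=pose(s)
PCn=np.array([340.0,-359.2,17.])
rR=R.inv()*RPL; rp=R.inv().apply(PCn-p); np.savez('rel.npz',rp=rp,rR=rR.as_quat()); search.relR=rR; search.relp=rp
q,qR=tool1(*standP(270,-360,-15)); print('stand',q)
plan(p,R,[(3,p+[0,0,45],R),(15,q+[0,0,45],qR),(2,q+[0,0,25],qR)],s['joints'])
E
python3 p3.py
```

```text
[-15.01400047  -0.29998534  -9.50379331] [[-0.98, -0.0, 0.17], [0.0, -1.0, -0.0], [0.17, -0.0, 0.98]]
stand [ 281.43746665 -363.55260655   56.97232417]
[[-0.3,0,-1.5,0,0,0],[-0.2,0,-1.5,0,0,0],[-0.3,0,-1.4,0,0,0],[-0.2,-0.4,-0.3,-4,4.4,5.7],[-0.3,-0.3,-0.4,-4,4.5,5.7],[-0.2,-0.3,-0.4,-3.9,4.4,5.7],[-0.3,-0.2,-0.4,-4,4.4,5.6],[-0.2,-0.2,-0.5,-4,4.4,5.7],[-0.2,-0.1,-0.5,-4,4.5,5.7],[-0.2,-0.1,-0.5,-4,4.4,5.7]]
[[-0.1,0,-0.5,-3.9,4.4,5.7],[-0.1,0,-0.6,-4,4.4,5.7],[-0.1,0.1,-0.5,-4,4.5,5.6],[0,0.1,-0.5,-4,4.4,5.7],[0.1,0.2,-0.6,-4,4.4,5.7],[0.1,0.2,-0.5,-3.9,4.4,5.7],[0.1,0.2,-0.5,-4,4.5,5.7],[0.2,0.2,-0.4,-4,4.4,5.7],[-0.9,0,0.2,0,0,0],[-1,0,0.1,0,0,0]]
end [ 281.2 -363.6   82.3] [-1.84  0.74  2.35  1.55  1.4  -1.52] clear 27
```

Request:
move_arm --pt "-0.3 0 -1.5 0 0 0" --pt "-0.2 0 -1.5 0 0 0" --pt "-0.3 0 -1.4 0 0 0" --pt "-0.2 -0.4 -0.3 -4 4.4 5.7" --pt "-0.3 -0.3 -0.4 -4 4.5 5.7" --pt "-0.2 -0.3 -0.4 -3.9 4.4 5.7" --pt "-0.3 -0.2 -0.4 -4 4.4 5.6" --pt "-0.2 -0.2 -0.5 -4 4.4 5.7" --pt "-0.2 -0.1 -0.5 -4 4.5 5.7" --pt "-0.2 -0.1 -0.5 -4 4.4 5.7"

```text
time_s: 10.55
eef_pos: [313.6, -354.4, 74.1]
ee_rot: [0.082, 0.884, 0.342, 0.31]
force: [-0.4, 0.6, -3.1]
grip_width: 0.657
```

Request:
move_arm --pt "-0.1 0 -0.5 -3.9 4.4 5.7" --pt "-0.1 0 -0.6 -4 4.4 5.7" --pt "-0.1 0.1 -0.5 -4 4.5 5.6" --pt "0 0.1 -0.5 -4 4.4 5.7" --pt "0.1 0.2 -0.6 -4 4.4 5.7" --pt "0.1 0.2 -0.5 -3.9 4.4 5.7" --pt "0.1 0.2 -0.5 -4 4.5 5.7" --pt "0.2 0.2 -0.4 -4 4.4 5.7" --pt "-0.9 0 0.2 0 0 0" --pt "-1 0 0.1 0 0 0"

```text
time_s: 11.55
eef_pos: [280.7, -363.6, 80.9]
ee_rot: [0.084, 0.76, -0.101, 0.637]
force: [0.4, 1.3, -3.0]
grip_width: 0.655
```

```bash
cat > chk.py <<'E'
import search
from search import *
r=np.load('rel.npz'); search.relR=Rn.from_quat(r['rR']); search.relp=r['rp']
s=ctrl.sense(); p,R=pose(s); print('t',s['time_s'],'tcp',p.round(1),'dq',np.abs(s['dq']).max().round(3),'F',s['force'].round(1),'grip',s['grip_width'])
PR=R*search.relR; pc=p+R.apply(search.relp); print('plate c',pc.round(1),'x',PR.as_matrix()[:,0].round(3),'z',PR.as_matrix()[:,2].round(3))
E
python3 chk.py
python3 - <<'E'
from h import *
for n in ('side','top','wrist'): cv2.imwrite(f'pics/{n}8.png',eyes.capture(n))
crop('pics/side8.png','pics/s8c.png',170,200,150,140,5)
crop('pics/top8.png','pics/t8c.png',350,240,110,110,6)
E
```

```text
[-53.08639778 -20.4079891   66.51000599] [[0.02, -0.17, -0.98], [0.99, 0.1, 0.0], [0.1, -0.98, 0.18]]
t 11.55 tcp [ 280.7 -363.6   80.9] dq 0.356 F [ 0.4  1.3 -3. ] grip 0.6548879975653209
plate c [ 269.3 -360.    66.9] x [ 0.001 -0.002  1.   ] z [ 0.966 -0.26  -0.001]
```

View pics/s8c.png

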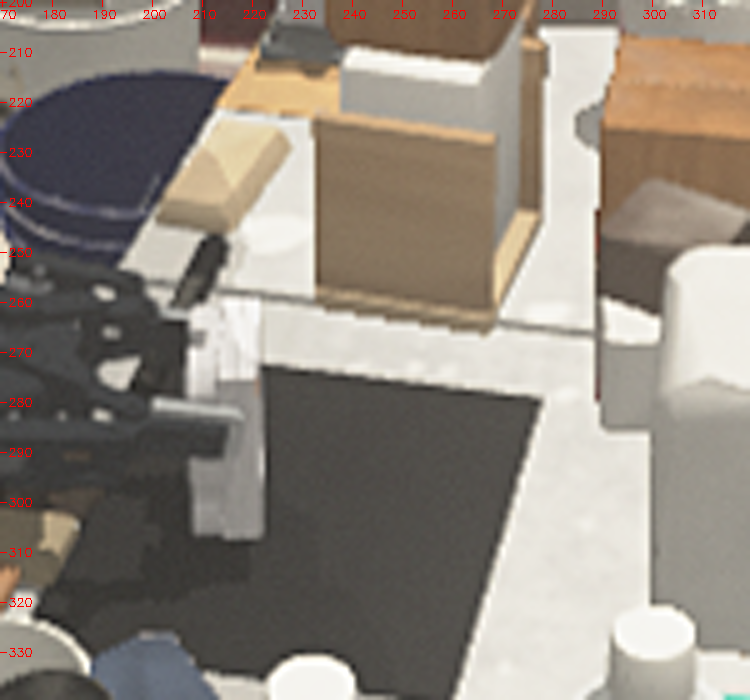

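View pics/wrist8.png

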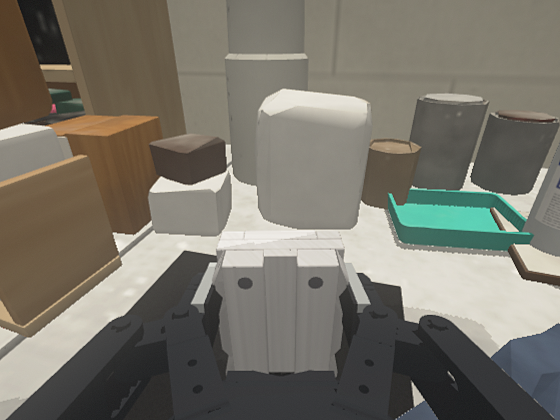

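Request:
move_arm --pt "-0.4 0 0.1 0 0 0" --pt "-0.4 0 0.05 0 0 0" --pt "-0.4 0 0.05 0 0 0" --pt "-0.4 0 0.1 0 0 0" --pt "-0.2 0 0.05 0 0 0" --pt "-0.2 0 0.03 0 0 0" --pt "-0.1 0 0 0 0 0" --pt "-0.1 0 0 0 0 0" --pt "0 0 0 0 0 0" --pt "0 0 0 0 0 0"

```text
time_s: 12.7
eef_pos: [280.9, -363.4, 59.2]
ee_rot: [0.083, 0.76, -0.101, 0.637]
force: [0.6, 0.4, -2.2]
grip_width: 0.66
```

```bash
python3 chk.py
```

```text
[-31.86182927 -20.13719458  62.60571144] [[0.02, -0.17, -0.98], [0.99, 0.1, 0.0], [0.1, -0.98, 0.17]]
t 12.7 tcp [ 280.9 -363.4   59.2] dq 0.004 F [ 0.6  0.4 -2.2] grip 0.660112212525758
plate c [ 269.4 -359.8   45.3] x [ 0.    -0.001  1.   ] z [ 0.966 -0.259 -0.   ]
```

Request:
move_arm --pt "-0.05 0 0.01 0 0 0" --pt "-0.05 0 0.01 0 0 0" --pt "-0.05 0 0.01 0 0 0" --pt "-0.05 0 0.01 0 0 0" --pt "-0.05 0 0.01 0 0 0" --pt "0 0 0 0 0 0" --pt "0 0 0 0 0 0" --pt "0 0 0 0 0 0" --pt "0 0 0 0 0 0" --pt "0 0 0 0 0 0"

```text
time_s: 13.7
eef_pos: [281.0, -363.4, 57.2]
ee_rot: [0.084, 0.759, -0.101, 0.638]
force: [-2.2, 0.8, 5.2]
grip_width: 0.658
```

```bash
python3 chk.py|tail -2
python3 - <<'E'
from h import *
for n in ('side',): cv2.imwrite(f'pics/{n}9.png',eyes.capture(n))
crop('pics/side9.png','pics/s9c.png',190,240,90,90,7)
E
```

```text
t 13.7 tcp [ 281.  -363.4   57.2] dq 0.002 F [-2.2  0.8  5.2] grip 0.6584228636807712
plate c [ 269.6 -359.8   43.2] x [-0.002 -0.001  1.   ] z [ 0.966 -0.259  0.001]
```

View pics/s9c.png

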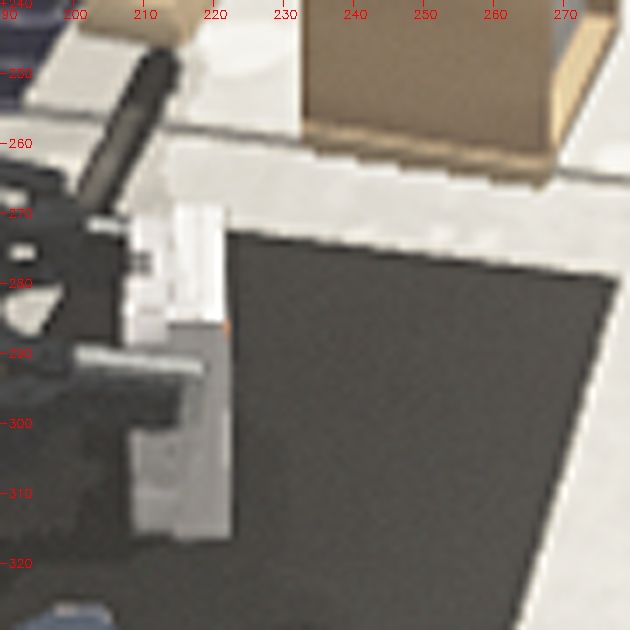

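```bash
cat > p4.py <<'E'
from chk import *
np.savez('stand.npz',pc=pc,PR=PR.as_quat())
S=standP(pc[0],pc[1],np.degrees(np.arctan2(PR.as_matrix()[1,2],PR.as_matrix()[0,2]))); print(S[0])
zd=R.as_matrix()[:,2]; r1=p-100*zd
H=Rz(np.pi)
A,AR=tool2(*S,55,a=20,gz=5,back=-7); AR=AR*H; A1,_=tool2(*S,55,a=20,gz=5,back=73); print('grasp',A,'appr',A1)
def tl(b): # tilt b below horizontal in new side; position so that tool passes above
    return tool2(*S,b,a=20,gz=5,back=-7)[1]*H
up=r1+[0,0,130]
plan(p,R,[(4,p,R),(6,r1,R),(6,up,tl(130)),(8,A1+[0,0,90],tl(80)),(6,A1,AR)],s['joints'])
E
python3 p4.py
```

```text
[-30.01100016 -20.19017785  62.10322577] [[0.02, -0.17, -0.99], [0.99, 0.1, 0.0], [0.1, -0.98, 0.17]]
t 13.75 tcp [ 281.  -363.4   57.2] dq 0.002 F [-1.3  0.1  4.7] grip 0.663710344042657
plate c [ 269.6 -359.9   43.2] x [-0.002 -0.001  1.   ] z [ 0.966 -0.259  0.001]
[ 269.55144072 -359.8523142    43.        ]
grasp [ 259.97753739 -357.28177084   41.70204685] appr [ 304.29407013 -369.1805299   107.23421039]
NO IK at 11
NO IK at 12
NO IK at 13
row 14 speed x 12.97 [ 0.2  -0.91  0.12 -0.01 -0.41  2.85]
row 14 cart 2.1840329667841556 30.022158483360254
row 15 speed x 3.85 [ 0.09 -0.04 -0.15 -0.28  0.05  0.85]
row 15 cart 2.1840329667841556 29.98799759903952
row 16 speed x 2.97 [ 0.04  0.06 -0.15 -0.16  0.17  0.65]
row 16 cart 2.1213203435596424 30.02232502655316
NO IK at 17
NO IK at 18
NO IK at 19
row 20 speed x 25.29 [ 0.49  0.14 -0.28 -0.49 -0.13 -5.56]
[[0,0,0,0,0,0],[0,0,0,0,0,0],[0,0,0,0,0,0],[0,0,0,0,0,0],[0,0,-1.7,0,0,0],[0,0,-1.6,0,0,0],[0,0,-1.7,0,0,0],[0,0,-1.7,0,0,0],[0,0,-1.6,0,0,0],[0,0,-1.7,0,0,0]]
[[2.1,0,-0.4,-10.3,0,28.2],[1.9,-1,-0.4,-10.2,0,28.1],[1.3,-1.6,-0.7,-10.3,0,28.2],[0.4,-1.9,-1,-10.3,0,28.2],[-0.5,-1.6,-1.4,-10.2,0,28.2],[-1.2,-0.9,-1.5,-10.3,0.1,28.2],[-1.1,0,1,0,6.2,0],[-1.2,0,0.9,0,6.3,0],[-1.3,0,0.8,0,6.2,0],[-1.4,0,0.7,0,6.3,0]]
[[-1.5,0,0.4,0,6.2,0],[-1.5,0,0.4,0,6.3,0],[-1.5,0,0.1,0,6.2,0],[-1.6,0,0,0,6.3,0],[-0.2,0,1.5,0,4.1,0],[-0.4,0,1.4,0,4.2,0],[-0.5,0,1.5,0,4.2,0],[-0.5,0,1.4,0,4.1,0],[-0.7,0,1.3,0,4.2,0],[-0.8,0,1.3,0,4.2,0]]
end [ 304.4 -369.6  106.9] [-0.93  0.66  1.44 -0.37  1.55 -2.14] clear 25
```

```bash
sed -i 's/^H=.*/H=Rn.identity()/; s/(6,up,tl(130)),(8,A1+\[0,0,90\],tl(80)),(6,A1,AR)/(8,up,tl(135)),(8,A1+[0,0,90],tl(80)),(5,A1,AR)/' p4.py; python3 p4.py
```

```text
[-30.01100016 -20.19017785  62.10322577] [[0.02, -0.17, -0.99], [0.99, 0.1, 0.0], [0.1, -0.98, 0.17]]
t 13.75 tcp [ 281.  -363.4   57.2] dq 0.002 F [-1.3  0.1  4.7] grip 0.663710344042657
plate c [ 269.6 -359.9   43.2] x [-0.002 -0.001  1.   ] z [ 0.966 -0.259  0.001]
[ 269.55144072 -359.8523142    43.        ]
grasp [ 259.97753739 -357.28177084   41.70204685] appr [ 304.29407013 -369.1805299   107.23421039]
[[0,0,0,0,0,0],[0,0,0,0,0,0],[0,0,0,0,0,0],[0,0,0,0,0,0],[0,0,-1.7,0,0,0],[0,0,-1.6,0,0,0],[0,0,-1.7,0,0,0],[0,0,-1.7,0,0,0],[0,0,-1.6,0,0,0],[0,0,-1.7,0,0,0]]
[[1.6,0,-0.3,0,-4.4,0],[1.6,0,-0.4,0,-4.4,0],[1.5,0,-0.5,0,-4.4,0],[1.5,0,-0.6,0,-4.3,0],[1.5,0,-0.8,0,-4.4,0],[1.3,0,-0.8,0,-4.4,0],[1.3,0,-1,0,-4.4,-0.1],[1.3,0,-1.1,0,-4.4,0],[1,0,1.2,0,-6.9,0],[1.1,0,1,0,-6.8,0]]
[[1.3,0,0.9,0,-6.9,0.1],[1.4,0,0.7,0,-6.9,0],[1.4,0,0.5,0,-6.9,0],[1.5,-0.1,0.4,0,-6.8,0],[1.5,0,0.2,0,-6.9,0],[1.5,0,0,0,-6.9,0],[0.4,0,1.8,-0.1,-5,0],[0.4,0,1.7,0,-5,0],[0.6,0,1.7,0,-5,0],[0.8,0,1.6,0,-5,0]]
[[0.9,0,1.6,0,-5,0],[0,0,0,0,0,0],[0,0,0,0,0,0],[0,0,0,0,0,0],[0,0,0,0,0,0],[0,0,0,0,0,0],[0,0,0,0,0,0],[0,0,0,0,0,0],[0,0,0,0,0,0],[0,0,0,0,0,0]]
end [ 304.3 -368.9  107.1] [-0.93  0.66  1.44 -0.37  1.55  1.  ] clear 25
```

```bash
sed -i 's/r1=p-100\*zd/r1=p-60*zd/' p4.py; python3 p4.py | tail -5
```

```text
[[0,0,0,0,0,0],[0,0,0,0,0,0],[0,0,0,0,0,0],[0,0,0,0,0,0],[0,0,-1,0,0,0],[0,0,-1,0,0,0],[0,0,-1,0,0,0],[0,0,-1,0,0,0],[0,0,-1,0,0,0],[0,0,-1,0,0,0]]
[[1.6,0,-0.3,0,-4.4,0],[1.6,0,-0.4,0,-4.4,0],[1.5,0,-0.5,0,-4.4,0],[1.5,0,-0.6,0,-4.3,0],[1.5,0,-0.8,0,-4.4,0],[1.3,0,-0.8,0,-4.4,0],[1.3,0,-1,0,-4.4,-0.1],[1.3,0,-1.1,0,-4.4,0],[0.7,0,0.8,0,-6.9,0],[0.8,0,0.6,0,-6.8,0]]
[[0.9,0,0.6,0,-6.9,0.1],[0.9,0,0.4,0,-6.9,0],[1,0,0.3,0,-6.9,0],[1.1,-0.1,0.2,0,-6.8,0],[1,0,0.1,0,-6.9,0],[1,0,-0.1,0,-6.9,0],[0.3,0,1.8,-0.1,-5,0],[0.5,0,1.7,0,-5,0],[0.6,0,1.7,0,-5,0],[0.8,0,1.6,0,-5,0]]
[[0.9,0,1.6,0,-5,0],[0,0,0,0,0,0],[0,0,0,0,0,0],[0,0,0,0,0,0],[0,0,0,0,0,0],[0,0,0,0,0,0],[0,0,0,0,0,0],[0,0,0,0,0,0],[0,0,0,0,0,0],[0,0,0,0,0,0]]
end [ 304.5 -368.9  107.2] [-0.93  0.66  1.44 -0.37  1.55  1.  ] clear 25
```

Request:
move_arm --pt "0 0 0 0 0 0" --pt "0 0 0 0 0 0" --pt "0 0 0 0 0 0" --pt "0 0 0 0 0 0" --pt "0 0 -0.5 0 0 0" --pt "0 0 -1 0 0 0" --pt "0 0 -1 0 0 0" --pt "0 0 -1 0 0 0" --pt "0 0 -1 0 0 0" --pt "0 0 -1.5 0 0 0" --grip 8.5

```text
time_s: 14.75
eef_pos: [223.5, -347.7, 67.2]
ee_rot: [0.083, 0.76, -0.1, 0.637]
force: [-0.9, -0.1, -0.2]
grip_width: 0.993
```

```bash
python3 chk.py|sed -n 2p
python3 - <<'E'
from h import *
for n in ('side',): cv2.imwrite(f'pics/{n}10.png',eyes.capture(n))
crop('pics/side10.png','pics/s10c.png',170,240,110,90,6)
E
```

```text
t 14.75 tcp [ 223.5 -347.7   67.2] dq 0.571 F [-0.9 -0.1 -0.2] grip 0.993045557115739
```

View pics/s10c.png

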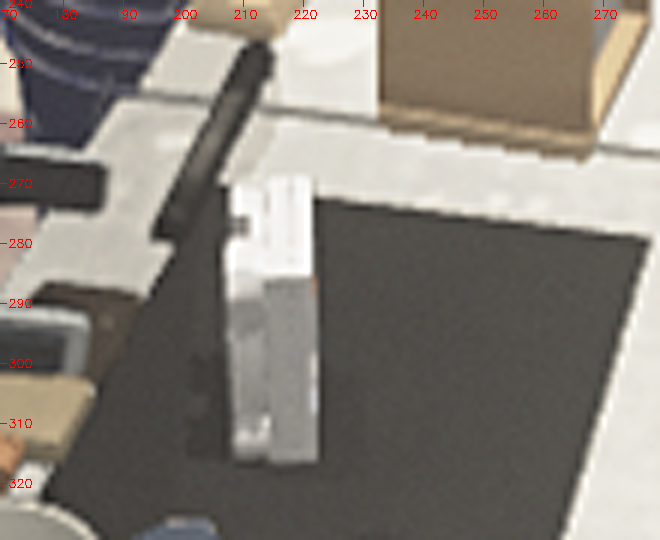

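Plate stands free on its end at about (222,290)–(232,316) in the side view; dot at the upper right edge. Going over the top to the cavity side.

Request:
move_arm --pt "1.6 0 -0.3 0 -4.4 0" --pt "1.6 0 -0.4 0 -4.4 0" --pt "1.5 0 -0.5 0 -4.4 0" --pt "1.5 0 -0.6 0 -4.3 0" --pt "1.5 0 -0.8 0 -4.4 0" --pt "1.3 0 -0.8 0 -4.4 0" --pt "1.3 0 -1 0 -4.4 0" --pt "1.3 0 -1.1 0 -4.4 0" --pt "0.7 0 0.8 0 -6.9 0" --pt "0.8 0 0.6 0 -6.8 0"

```text
time_s: 15.8
eef_pos: [244.0, -353.9, 197.8]
ee_rot: [0.036, 0.955, -0.127, 0.265]
force: [-1.0, 0.7, -1.5]
grip_width: 0.995
```

Request:
move_arm --pt "0.9 0 0.6 0 -6.9 0" --pt "0.9 0 0.4 0 -6.9 0" --pt "1 0 0.3 0 -6.9 0" --pt "1.1 0 0.2 0 -6.8 0" --pt "1 0 0.1 0 -6.9 0" --pt "1 0 -0.1 0 -6.9 0" --pt "0.3 0 1.8 0 -5 0" --pt "0.5 0 1.7 0 -5 0" --pt "0.6 0 1.7 0 -5 0" --pt "0.8 0 1.6 0 -5 0"

```text
time_s: 16.8
eef_pos: [304.6, -369.4, 124.1]
ee_rot: [-0.035, 0.957, -0.126, -0.259]
force: [-0.4, -0.1, 1.2]
grip_width: 0.994
```

```bash
cat > p5.py <<'E'
from chk import *
r=np.load('stand.npz'); pc=r['pc']; PRs=Rn.from_quat(r['PR'])
S=standP(pc[0],pc[1],np.degrees(np.arctan2(PRs.as_matrix()[1,2],PRs.as_matrix()[0,2])))
A,AR=tool2(*S,55,a=20,gz=5,back=-7); A1,_=tool2(*S,55,a=20,gz=5,back=63); print('grasp',A,'appr',A1)
cp=eyes.camera_params('wrist'); np.save('wcp.npy',cp['camera_from_world'])
print(proj('wrist',[S[0]+S[1].apply(v) for v in [(40,29,14),(40,-29,14),(-40,-29,14),(-40,29,14),(40,29,-14),(40,-29,-14),(31,22.5,14)]],cp).round(0).tolist())
plan(p,R,[(5,A1,AR)],s['joints'])
import sys
if len(sys.argv)>1: cv2.imwrite('pics/%s.png'%sys.argv[1],eyes.capture('wrist'))
E
python3 p5.py w11
```

```text
[ 81.43159545 -19.62458383  76.42108634] [[0.09, -0.86, 0.51], [0.99, 0.1, 0.0], [-0.05, 0.5, 0.86]]
t 16.8 tcp [ 304.6 -369.4  124.1] dq 0.696 F [-0.4 -0.1  1.2] grip 0.9939237923208581
plate c [ 296.1 -366.6  140.1] x [ 0.906 -0.242 -0.348] z [-0.335  0.092 -0.938]
grasp [ 259.97753739 -357.28177084   41.70204685] appr [ 298.75450354 -367.69318502   99.04268995]
[[322.0, 237.0], [235.0, 237.0], [244.0, 160.0], [314.0, 160.0], [318.0, 260.0], [239.0, 260.0], [311.0, 227.0]]
[[0.1,0,0.5,0,-0.9,0],[0.2,0,0.5,0,-1,0],[0.2,0,0.5,0,-0.9,0],[0.1,0,0.5,-0.1,-0.9,0.1],[0.2,0,0.4,0,-0.9,0],[0,0,0,0,0,0],[0,0,0,0,0,0],[0,0,0,0,0,0],[0,0,0,0,0,0],[0,0,0,0,0,0]]
end [ 298.8 -367.8   99.5] [-0.94  0.66  1.46 -0.37  1.53  1.01] clear 51
```

View pics/w11.png

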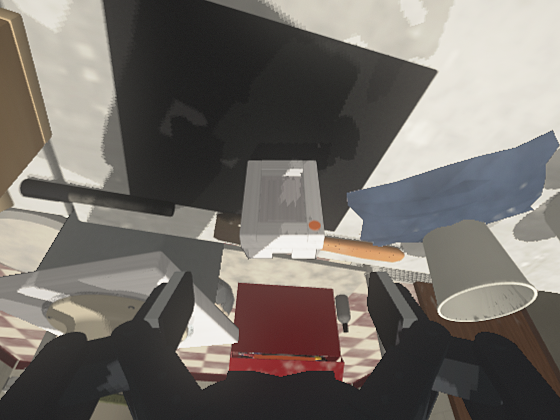

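```bash
sed -i 's/^plan(p,R.*/plan(p,R,[(3,A1,AR),(7,A,AR)],s["joints"])/' p5.py; python3 p5.py | tail -3
```

```text
[[325.0, 241.0], [236.0, 241.0], [246.0, 162.0], [316.0, 162.0], [320.0, 264.0], [241.0, 263.0], [314.0, 230.0]]
[[0.2,0,0.7,-0.1,-1.4,0.1],[0.2,0.1,0.7,-0.1,-1.4,0.1],[0.3,0,0.7,-0.1,-1.4,0],[0,0,1,0,0,0],[0,0,1,0,0,0],[0,0,1,0,0,0],[0,0,1,0,0,0],[0,0,1,0,0,0],[0,0,1,0,0,0],[0,0,1,0,0,0]]
end [ 260.2 -357.2   41.4] [-0.98  0.68  1.6  -0.4   1.35  1.03] clear 45
```

Request:
move_arm --pt "0.2 0 0.7 -0.1 -1.4 0.1" --pt "0.2 0.1 0.7 -0.1 -1.4 0.1" --pt "0.3 0 0.7 -0.1 -1.4 0" --pt "0 0 1 0 0 0" --pt "0 0 1 0 0 0" --pt "0 0 1 0 0 0" --pt "0 0 1 0 0 0" --pt "0 0 0.5 0 0 0" --pt "0 0 0 0 0 0" --pt "0 0 0 0 0 0"

```text
time_s: 17.85
eef_pos: [275.0, -363.3, 66.4]
ee_rot: [-0.036, 0.947, -0.126, -0.293]
force: [-0.1, -0.4, 0.1]
grip_width: 0.993
```

```bash
sed -i 's/^plan(p,R.*/plan(p,R,[(5,A,AR)],s["joints"])/' p5.py; python3 p5.py w12
```

```text
[ 78.83138455 -21.89644428   5.84932106] [[0.09, -0.82, 0.56], [0.99, 0.1, -0.01], [-0.05, 0.56, 0.83]]
t 17.85 tcp [ 275.  -363.3   66.4] dq 0.008 F [-0.1 -0.4  0.1] grip 0.9933203674983008
plate c [ 267.6 -360.7   83. ] x [ 0.88  -0.239 -0.412] z [-0.399  0.102 -0.911]
grasp [ 259.97753739 -357.28177084   41.70204685] appr [ 298.75450354 -367.69318502   99.04268995]
[[335.0, 300.0], [213.0, 301.0], [229.0, 177.0], [321.0, 177.0], [328.0, 319.0], [222.0, 320.0], [320.0, 282.0]]
[[0,0,0.6,0,-0.1,0],[0,-0.1,0.6,0.1,-0.2,-0.1],[0,0,0.6,0,-0.1,0],[0.1,-0.1,0.6,0.1,-0.2,0],[0,0,0.5,0,-0.1,-0.1],[0,0,0,0,0,0],[0,0,0,0,0,0],[0,0,0,0,0,0],[0,0,0,0,0,0],[0,0,0,0,0,0]]
end [ 260.4 -357.4   41.9] [-0.98  0.68  1.6  -0.4   1.36  1.03] clear 46
```

View pics/w12.png

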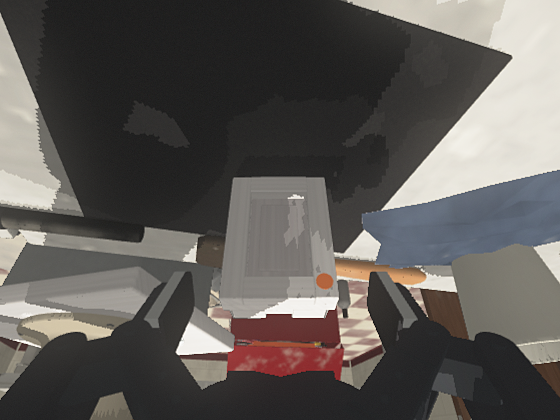

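Request:
move_arm --pt "0 0 0.6 0 -0.1 0" --pt "0 0 0.6 0.1 -0.2 -0.1" --pt "0 0 0.6 0 -0.1 0" --pt "0.1 0 0.6 0.1 -0.2 0" --pt "0 0 0.5 0 -0.1 0" --pt "0 0 0 0 0 0" --pt "0 0 0 0 0 0" --pt "0 0 0 0 0 0" --pt "0 0 0 0 0 0" --pt "0 0 0 0 0 0"

```text
time_s: 18.9
eef_pos: [259.8, -359.2, 41.9]
ee_rot: [-0.039, 0.945, -0.125, -0.298]
force: [0.2, 0.3, -0.3]
grip_width: 0.994
```

Request:
move_arm --pt "0 0 0 0 0 0" --pt "0 0 0 0 0 0" --pt "0 0 0 0 0 0" --pt "0 0 0 0 0 0" --pt "0 0 0 0 0 0" --pt "0 0 0 0 0 0" --pt "0 0 0 0 0 0" --pt "0 0 0 0 0 0" --pt "0 0 0 0 0 0" --pt "0 0 0 0 0 0" --grip 5.0 --newtons 70

```text
time_s: 19.9
eef_pos: [259.9, -359.3, 42.0]
ee_rot: [-0.039, 0.945, -0.125, -0.298]
force: [1.7, -0.2, 5.7]
grip_width: 0.667
```

```bash
python3 p5.py w13; python3 -c "
from h import *
crop('pics/w13.png','pics/w13c.png',190,220,190,150,4)"
```

```text
[ 77.74767331 -21.75849645 -23.95493251] [[0.09, -0.81, 0.57], [0.99, 0.1, -0.0], [-0.06, 0.57, 0.82]]
t 19.9 tcp [ 259.9 -359.3   42. ] dq 0.002 F [ 1.7 -0.2  5.7] grip 0.6673278022429979
plate c [ 252.7 -356.8   58.8] x [ 0.875 -0.236 -0.423] z [-0.408  0.109 -0.906]
grasp [ 259.97753739 -357.28177084   41.70204685] appr [ 298.75450354 -367.69318502   99.04268995]
[[348.0, 348.0], [197.0, 348.0], [221.0, 190.0], [328.0, 189.0], [337.0, 362.0], [210.0, 363.0], [329.0, 324.0]]
[[0,0,0,0,0,0],[0,-0.1,0,0,0,0],[0,0,0,0,0,0],[0,-0.1,0,0,0,-0.1],[0,0,0.1,0,0,0],[0,0,0,0,0,0],[0,0,0,0,0,0],[0,0,0,0,0,0],[0,0,0,0,0,0],[0,0,0,0,0,0]]
end [ 259.9 -357.2   41.2] [-0.99  0.68  1.61 -0.4   1.35  1.04] clear 45
```

View pics/w13c.png

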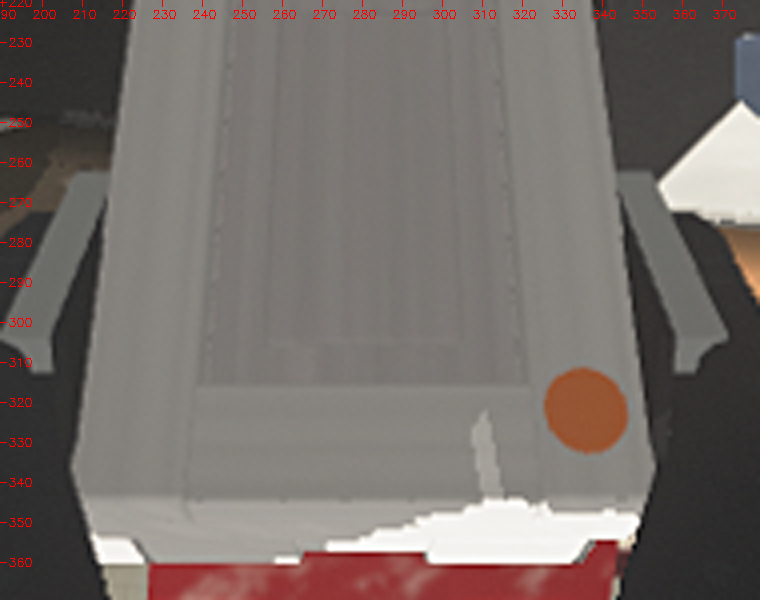

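```bash
python3 -c "
from h import *
crop('pics/w1.png','pics/w1c.png',170,170,120,95,6)"
```

```text
(no output)
```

View pics/w1c.png

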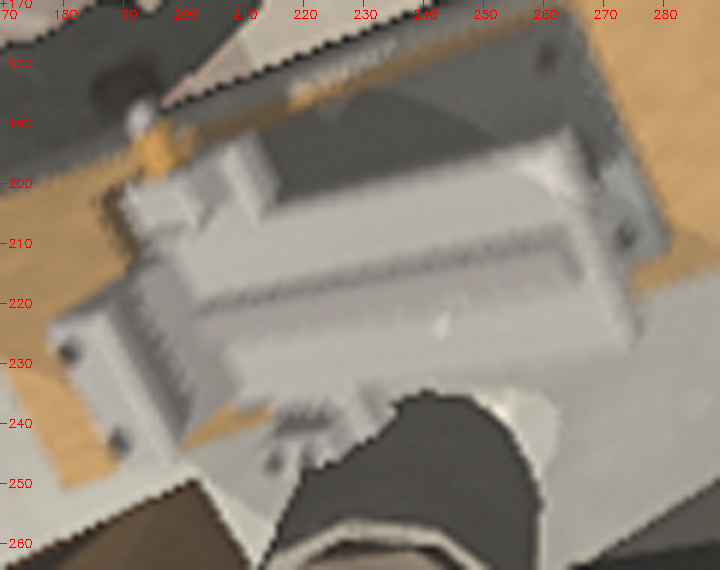

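Run:
```python
from h import *
from scipy.optimize import least_squares
cpT=eyes.camera_params('top'); cpW=eyes.camera_params('wrist')
cpW['camera_from_world']=np.array([[0.7796611720345628, 0.6262016100963499, 1.8287492258266223e-05, -490.5103619883707], [0.5931323793419723, -0.7384972227168631, 0.3206490801727212, -202.55257385704465], [0.2008044755423146, -0.2499867907554728, -0.9471980611519201, 441.3284889168668], [0.0, 0.0, 0.0, 1.0]])
uT=np.array([(163.5,203.5),(151,224),(213,234.5),(203,252),(221,239),(211,256.5)])
uW=np.array([(274.5,226),(264,192),(199.5,243),(187.3,220),(189,246.5),(178,224)])
def pts(q):
    x,y,z,yaw,L,hx=q
    return np.array([(L,-25,0),(L,25,0),(9,-21,37),(9,21,37),(hx,-21,37),(hx,21,37)])@easelR(yaw).T+[x,y,z]
for nm,c,u,ku in (('T','top',uT,cpT),('W','wrist',uW,cpW)):
    f=lambda q:np.r_[(proj(c,pts(q),ku)-u).ravel(),(q[2]-36)/1,(q[4]-126)/1,(q[5]+11.5)]
    s=least_squares(f,[430,69,36,1.07,126,-11]); print(nm,s.x.round(2),np.degrees(s.x[3]),s.fun.round(1))
```

```text
T [430.72  68.76  35.98   1.07 125.87 -11.47] 61.189076118300946 [ 0.   0.  -0.3  0.   0.3  0.2 -0.  -0.2  0.1  0.3 -0.  -0.3 -0.  -0.1
  0. ]
W [427.67  65.51  35.88   1.05 126.1  -12.07] 60.12242827139544 [ 1.9  0.2 -1.9  0.6  0.1  2.  -0.8 -0.1  1.4 -0.5 -0.5 -2.3 -0.1  0.1
 -0.6]
```

```bash
cat > p6.py <<'E'
import search
from search import *
s=ctrl.sense(); p,R=pose(s)
r=np.load('stand.npz'); pc=r['pc'].copy(); pc[2]=43
M=R.as_matrix(); y=M[:,1]-M[2,1]*np.array([0,0,1]); y/=np.linalg.norm(y); x=np.array([0,0,1.]); PRs=Rn.from_matrix(np.c_[x,y,np.cross(x,y)])
rp=R.inv().apply(pc-p); print('rp before',rp); rp[1]=0; rR=R.inv()*PRs; print(rR.as_matrix().round(3).tolist())
np.savez('rel2.npz',rp=rp,rR=rR.as_quat())
E
python3 p6.py
cat > e.py <<'E'
import search
from search import *
r=np.load('rel2.npz'); RR2=Rn.from_quat(r['rR']); RP2=r['rp']
search.EO=np.array([428.3,66.0,36.]); search.EY=np.radians(61.2)
def toolFor(pp,PR): Rt=PR*RR2.inv(); return pp-Rt.apply(RP2),Rt
def plateNow():
    s=ctrl.sense(); p,R=pose(s); return s,p,R,p+R.apply(RP2),R*RR2
E
cat > p7.py <<'E'
from e import *
s,p,R,pc,PR=plateNow()
q,qR=toolFor(*easelP(64,60)); print(p,'->',q,[ (x.round(2)) for x in IK(q,qR)], s['joints'].round(2))
E
python3 p7.py
```

```text
[ 77.75067715 -21.77333231 -23.94028215] [[0.09, -0.81, 0.57], [0.99, 0.1, -0.0], [-0.06, 0.57, 0.82]]
rp before [ 7.20262823 -1.9456389  -6.23990858]
[[-0.574, 0.001, 0.819], [0.001, 1.0, 0.0], [-0.819, 0.001, -0.574]]
[ 77.75067715 -21.77333231 -23.94028215] [[0.09, -0.81, 0.57], [0.99, 0.1, -0.0], [-0.06, 0.57, 0.82]]
[ 259.89195799 -359.26866427   42.02349116] -> [439.05015423  85.55734249 123.387012  ] [array([ 0.13,  0.45,  1.67, -0.36,  1.31, -2.36])] [-0.99  0.69  1.6  -0.4   1.36  1.03]
```

```bash
cat > p7.py <<'E'
from e import *
s,p,R,pc,PR=plateNow()
def emit(js,p,R,j0):
    out=[];j=np.array(j0);zmin=1e9;cm=1e9
    for jt in js:
        pt,Rt=FK(jt)
        row=np.r_[(R.inv().apply(pt-p)/10).round(1),np.degrees((R.inv()*Rt).as_rotvec()).round(1)]; out.append(row)
        p=p+R.apply(row[:3]*10); R=R*Rn.from_rotvec(np.radians(row[3:]))
        S=IK(p,R); jn=min(S,key=lambda q:np.abs(q-j).max()); u=(np.abs(jn-j)/VL).max()
        if u>1: print('row',len(out),'speed',u.round(2))
        if np.linalg.norm(row[:3])>5 or np.linalg.norm(row[3:])>8.59: print('row',len(out),'cart',np.linalg.norm(row[:3]).round(2),np.linalg.norm(row[3:]).round(2))
        j=jn
        PP=R*RR2; c=p+R.apply(RP2); cor=[c+PP.apply([a*40,b*29,d*14]) for a in(1,-1) for b in (1,-1) for d in (1,-1)]
        if len(out)%4==0: print(len(out),p.round(0),'plate zmin',min(k[2] for k in cor).round(0),'clear',round(clear(j)))
    while len(out)%10: out.append(np.zeros(6))
    for i in range(0,len(out),10): print('['+','.join('['+','.join(f'{v+0:g}' for v in r)+']' for r in out[i:i+10])+']')
    print('end',p.round(1),j.round(2)); return p,R,j
up=p+[0,0,310]; jl=[]; j=s['joints']
for k in range(1,9):
    S=IK(p+[0,0,310*k/8],R); j=min(S,key=lambda q:np.abs(q-j).max()); jl.append(j)
q,qR=toolFor(*easelP(64,60)); qh=q+[0,0,220]; jh=[x for x in IK(qh,qR) if abs(x[5]+2.3)<1][0]; print(jh.round(2))
N=32
for k in range(1,N+1):
    t=k/N; jl.append(j+(jh-j)*t)
emit(jl,p,R,s['joints'])
E
python3 p7.py
```

```text
[ 77.75067715 -21.77333231 -23.94028215] [[0.09, -0.81, 0.57], [0.99, 0.1, -0.0], [-0.06, 0.57, 0.82]]
[ 0.13  0.26  1.34 -0.36  1.8  -2.55]
4 [ 260. -359.  197.] plate zmin 158.0 clear 121
8 [ 260. -359.  352.] plate zmin 313.0 clear 193
12 [ 308. -319.  351.] plate zmin 306.0 clear 151
16 [ 350. -273.  349.] plate zmin 302.0 clear 124
20 [ 386. -221.  348.] plate zmin 301.0 clear 117
24 [ 414. -165.  347.] plate zmin 303.0 clear 117
28 [ 433. -104.  347.] plate zmin 307.0 clear 121
32 [444. -41. 345.] plate zmin 311.0 clear 145
36 [447.  22. 344.] plate zmin 316.0 clear 184
40 [439.  86. 343.] plate zmin 319.0 clear 232
[[-2.2,0,-3.2,0,0,0],[-2.2,0,-3.1,0,0,0],[-2.3,0,-3.2,0,0,0],[-2.2,0,-3.2,0,0,0],[-2.2,0,-3.2,0,0,0],[-2.2,0,-3.1,0,0,0],[-2.3,0,-3.2,0,0,0],[-2.2,0,-3.2,0,0,0],[0.8,-1.2,-0.5,-1.3,0.3,-7.6],[1,-1.1,-0.6,-1.4,0.1,-7.6]]
[[1,-1.1,-0.5,-1.3,0,-7.7],[1.2,-0.9,-0.5,-1.3,-0.1,-7.6],[1.2,-0.8,-0.5,-1.3,-0.3,-7.6],[1.4,-0.6,-0.6,-1.2,-0.4,-7.7],[1.3,-0.5,-0.5,-1.2,-0.5,-7.6],[1.5,-0.4,-0.5,-1.2,-0.6,-7.6],[1.5,-0.2,-0.5,-1,-0.7,-7.7],[1.4,0,-0.6,-1,-0.8,-7.7],[1.5,0.1,-0.5,-0.9,-0.9,-7.6],[1.5,0.3,-0.5,-0.8,-1,-7.7]]
[[1.4,0.4,-0.5,-0.7,-1,-7.7],[1.4,0.5,-0.6,-0.5,-1.1,-7.7],[1.3,0.8,-0.5,-0.5,-1.2,-7.6],[1.2,0.8,-0.5,-0.4,-1.2,-7.7],[1.2,1,-0.5,-0.2,-1.1,-7.7],[1,1.1,-0.5,-0.1,-1.3,-7.7],[0.9,1.2,-0.5,0,-1.2,-7.7],[0.8,1.2,-0.6,0.1,-1.1,-7.7],[0.6,1.4,-0.5,0.2,-1.2,-7.7],[0.5,1.4,-0.5,0.4,-1.1,-7.8]]
[[0.4,1.5,-0.5,0.4,-1.1,-7.7],[0.2,1.5,-0.5,0.5,-1.1,-7.7],[0,1.5,-0.5,0.7,-0.9,-7.7],[-0.1,1.5,-0.5,0.7,-0.9,-7.8],[-0.3,1.5,-0.5,0.8,-0.8,-7.7],[-0.5,1.4,-0.5,0.9,-0.8,-7.7],[-0.5,1.4,-0.5,0.9,-0.6,-7.8],[-0.8,1.3,-0.5,0.9,-0.6,-7.7],[-0.9,1.3,-0.5,1.1,-0.4,-7.8],[-1,1.1,-0.5,1,-0.4,-7.8]]
end [439.5  85.7 342.9] [ 0.13  0.26  1.34 -0.36  1.8  -2.55]
```

Request:
move_arm --pt "-2.2 0 -3.2 0 0 0" --pt "-2.2 0 -3.1 0 0 0" --pt "-2.3 0 -3.2 0 0 0" --pt "-2.2 0 -3.2 0 0 0" --pt "-2.2 0 -3.2 0 0 0" --pt "-2.2 0 -3.1 0 0 0" --pt "-2.3 0 -3.2 0 0 0" --pt "-2.2 0 -3.2 0 0 0" --pt "0.8 -1.2 -0.5 -1.3 0.3 -7.6" --pt "1 -1.1 -0.6 -1.4 0.1 -7.6"

```text
time_s: 20.95
eef_pos: [285.3, -340.4, 351.3]
ee_rot: [-0.056, 0.955, 0.01, -0.29]
force: [0.3, -0.1, -3.5]
grip_width: 0.671
```

Request:
move_arm --pt "1 -1.1 -0.5 -1.3 0 -7.7" --pt "1.2 -0.9 -0.5 -1.3 -0.1 -7.6" --pt "1.2 -0.8 -0.5 -1.3 -0.3 -7.6" --pt "1.4 -0.6 -0.6 -1.2 -0.4 -7.7" --pt "1.3 -0.5 -0.5 -1.2 -0.5 -7.6" --pt "1.5 -0.4 -0.5 -1.2 -0.6 -7.6" --pt "1.5 -0.2 -0.5 -1 -0.7 -7.7" --pt "1.4 0 -0.6 -1 -0.8 -7.7" --pt "1.5 0.1 -0.5 -0.9 -0.9 -7.6" --pt "1.5 0.3 -0.5 -0.8 -1 -7.7"

```text
time_s: 21.95
eef_pos: [386.4, -220.2, 346.9]
ee_rot: [-0.126, 0.73, 0.629, -0.237]
force: [-0.7, 0.2, -3.3]
grip_width: 0.665
```

Request:
move_arm --pt "1.4 0.4 -0.5 -0.7 -1 -7.7" --pt "1.4 0.5 -0.6 -0.5 -1.1 -7.7" --pt "1.3 0.8 -0.5 -0.5 -1.2 -7.6" --pt "1.2 0.8 -0.5 -0.4 -1.2 -7.7" --pt "1.2 1 -0.5 -0.2 -1.1 -7.7" --pt "1 1.1 -0.5 -0.1 -1.3 -7.7" --pt "0.9 1.2 -0.5 0 -1.2 -7.7" --pt "0.8 1.2 -0.6 0.1 -1.1 -7.7" --pt "0.6 1.4 -0.5 0.2 -1.2 -7.7" --pt "0.5 1.4 -0.5 0.4 -1.1 -7.8"

```text
time_s: 22.95
eef_pos: [440.1, -72.6, 344.8]
ee_rot: [-0.17, 0.155, 0.958, -0.174]
force: [0.5, 0.4, -1.9]
grip_width: 0.669
```

Request:
move_arm --pt "0.4 1.5 -0.5 0.4 -1.1 -7.7" --pt "0.2 1.5 -0.5 0.5 -1.1 -7.7" --pt "0 1.5 -0.5 0.7 -0.9 -7.7" --pt "-0.1 1.5 -0.5 0.7 -0.9 -7.8" --pt "-0.3 1.5 -0.5 0.8 -0.8 -7.7" --pt "-0.5 1.4 -0.5 0.9 -0.8 -7.7" --pt "-0.5 1.4 -0.5 0.9 -0.6 -7.8" --pt "-0.8 1.3 -0.5 0.9 -0.6 -7.7" --pt "-0.9 1.3 -0.5 1.1 -0.4 -7.8" --pt "-1 1.1 -0.5 1 -0.4 -7.8"

```text
time_s: 23.95
eef_pos: [439.1, 86.4, 342.0]
ee_rot: [-0.187, -0.5, 0.839, -0.108]
force: [0.7, 0.2, -1.8]
grip_width: 0.67
```

```bash
cat > p8.py <<'E'
from e import *
import sys
s,p,R,pc,PR=plateNow(); E=easelR(search.EY)
print('t',s['time_s'],'tcp',p.round(1),'F',s['force'].round(1),'grip',s['grip_width'].round(3),'dq',np.abs(s['dq']).max().round(3))
print('plate in bed',(E.T@(pc-search.EO)).round(1),'rot err deg',np.degrees((Rn.from_matrix(E).inv()*PR).as_rotvec()).round(2))
E
python3 p8.py | tail -2
python3 - <<'E'
from e import *
s,p,R,pc,PR=plateNow()
q,qR=toolFor(*easelP(66,50)); print(p,q); plan(p,R,[(8,q+[0,0,10],qR)],s['joints'])
cv2.imwrite('pics/w14.png',eyes.capture('wrist'))
E
```

```text
[ 260.22011163 -126.97154522  478.93256276] [[0.86, 0.3, -0.42], [-0.33, 0.94, -0.0], [0.4, 0.14, 0.91]]
[ 260.22011163 -126.97154522  478.93256276] [[0.86, 0.3, -0.42], [-0.33, 0.94, -0.0], [0.4, 0.14, 0.91]]
[439.13196185  86.36758696 342.00264055] [442.29334444  91.45668359 115.72675797]
[[-1.2,0,2.4,0,0,0.1],[-1.2,0,2.4,0,0,0],[-1.2,0,2.5,0,0,0.1],[-1.2,-0.1,2.4,0,0,0],[-1.2,0,2.4,0,0,0.1],[-1.3,0,2.4,0,0,0],[-1.2,0,2.4,0,0,0.1],[-1.2,0,2.5,0.1,0,0],[0,0,0,0,0,0],[0,0,0,0,0,0]]
end [442.3  91.6 125.2] [ 0.14  0.46  1.65 -0.36  1.32 -2.36] clear 148Traceback (most recent call last):
  File "p8.py", line 4, in <module>
    print('t',s['time_s'],'tcp',p.round(1),'F',s['force'].round(1),'grip',s['grip_width'].round(3),'dq',np.abs(s['dq']).max().round(3))
                                                                          ^^^^^^^^^^^^^^^^^^^^^
AttributeError: 'float' object has no attribute 'round'
```

View pics/w14.png

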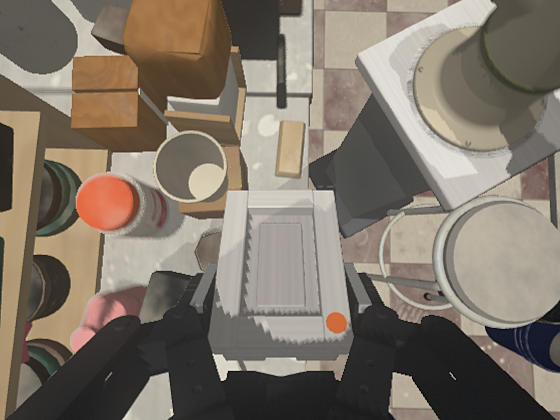

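Request:
move_arm --pt "-1.2 0 2.4 0 0 0.1" --pt "-1.2 0 2.4 0 0 0" --pt "-1.2 0 2.5 0 0 0.1" --pt "-1.2 -0.1 2.4 0 0 0" --pt "-1.2 0 2.4 0 0 0.1" --pt "-1.3 0 2.4 0 0 0" --pt "-1.2 0 2.2 0 0 0" --pt "-1.0 0 2.0 0 0 0" --pt "0 0 0 0 0 0" --pt "0 0 0 0 0 0"

```text
time_s: 25.0
eef_pos: [443.8, 91.4, 133.5]
ee_rot: [-0.186, -0.494, 0.842, -0.11]
force: [-0.5, 0.7, -2.3]
grip_width: 0.674
```

```bash
sed -i "s/s\['grip_width'\].round(3)/s['grip_width']/" p8.py; python3 p8.py | tail -2
python3 - <<'E'
from h import *
for n in ('top','side','wrist'): cv2.imwrite(f'pics/{n}15.png',eyes.capture(n))
crop('pics/top15.png','pics/t15c.png',130,170,120,110,6)
crop('pics/side15.png','pics/s15c.png',170,120,120,110,6)
E
```

```text
t 25.0 tcp [443.8  91.4 133.5] F [-0.5  0.7 -2.3] grip 0.6736914516008622 dq 0.023
plate in bed [75.5 -1.4 79.1] rot err deg [-0.2  -0.04 -0.21]
```

View pics/t15c.png

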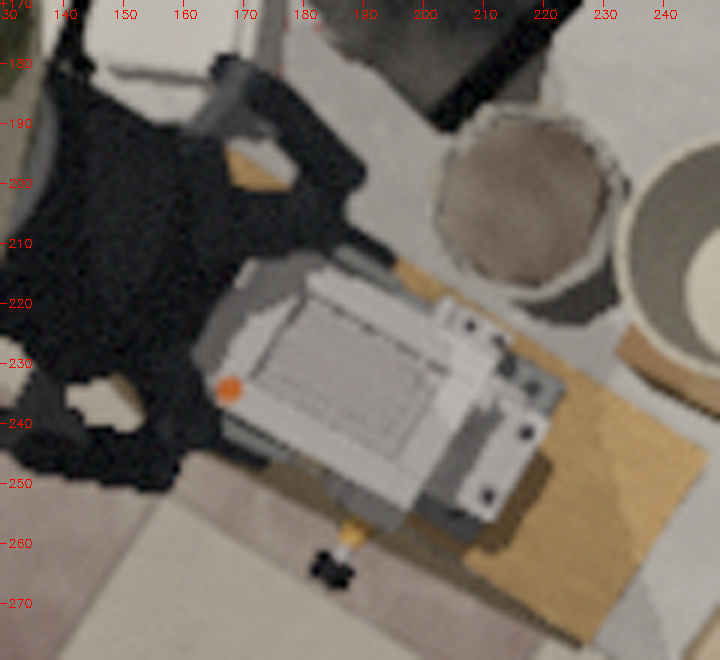

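View pics/wrist15.png

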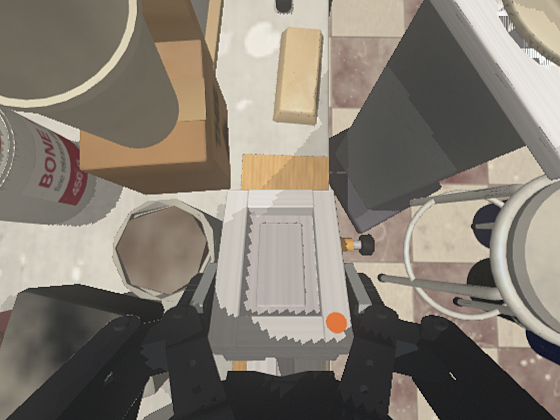

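View pics/s15c.png

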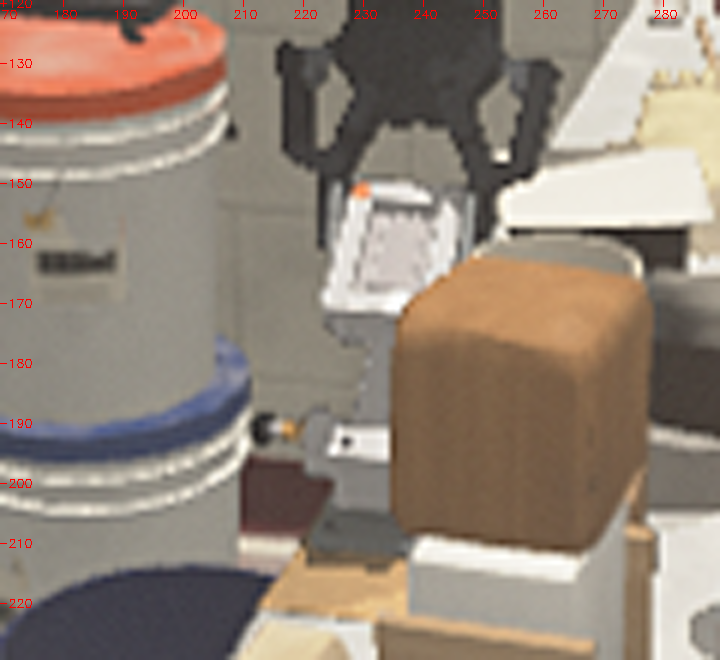

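```bash
cat > p9.py <<'E'
from e import *
s,p,R,pc,PR=plateNow(); print(pc,p)
cp=eyes.camera_params('top')
P=[(31,22.5,14),(-40,29,14),(-40,-29,14),(28,-17,14),(-28,-17,14),(-28,17,14),(28,17,14)]
print(proj('top',[pc+PR.apply(v) for v in P],cp).round(1).tolist())
E
python3 p9.py | tail -2; python3 -c "
from h import *
crop('pics/top15.png','pics/t15d.png',160,205,65,55,12)"
```

```text
[442.37897213  88.13725125 143.00252986] [444.30004198  91.54311473 134.31208125]
[[167.9, 235.2], [197.8, 255.4], [213.2, 230.0], [180.4, 218.1], [205.0, 232.3], [195.8, 247.2], [170.9, 233.4]]
```

View pics/t15d.png

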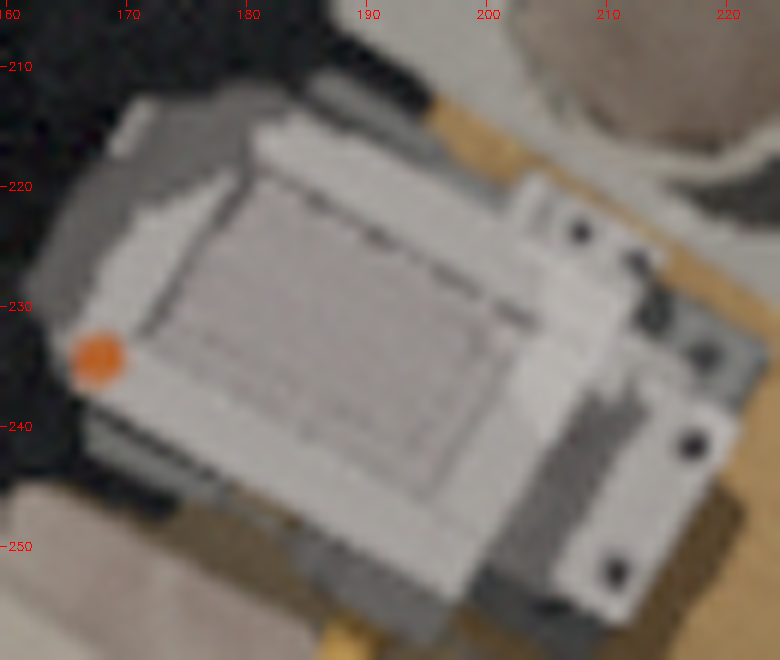

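```bash
sed -i 's/^search.EO.*/search.EO=np.array([429.2,68.2,36.]); search.EY=np.radians(61.2)/' e.py; python3 p8.py|tail -2
cat > p10.py <<'E'
from e import *
import sys
xb,dz,n=float(sys.argv[1]),float(sys.argv[2]),int(sys.argv[3]); dy=float(sys.argv[4]) if len(sys.argv)>4 else 0
s,p,R,pc,PR=plateNow(); q,qR=toolFor(*easelP(xb,dz,dy)); plan(p,R,[(n,q,qR)],s['joints'])
E
python3 p10.py 75 10 8
```

```text
t 25.15 tcp [444.3  91.5 134.3] F [-0.5  0.1 -3.5] grip 0.6712905068049088 dq 0.003
plate in bed [74.1 -1.9 80.8] rot err deg [-0.28 -0.12 -0.13]
[ 353.0634775 -127.8314373  293.3125366] [[0.85, 0.31, -0.42], [-0.34, 0.94, 0.0], [0.4, 0.14, 0.91]]
[[-0.6,0,0.4,0,0,0],[-0.6,0.1,0.4,0,0,-0.1],[-0.6,0,0.4,0,0,0],[-0.5,0,0.4,0,0.1,-0.1],[-0.6,0,0.4,0,0,0],[-0.6,0.1,0.4,0,0,0],[-0.6,0,0.4,0,0,-0.1],[-0.6,0,0.4,-0.1,0,0],[0,0,0,0,0,0],[0,0,0,0,0,0]]
end [456.7 118.   85.5] [ 0.18  0.56  1.61 -0.35  1.28 -2.3 ] clear 108
```

Request:
move_arm --pt "-0.6 0 0.4 0 0 0" --pt "-0.6 0.1 0.4 0 0 -0.1" --pt "-0.6 0 0.4 0 0 0" --pt "-0.5 0 0.4 0 0.1 -0.1" --pt "-0.6 0 0.4 0 0 0" --pt "-0.6 0.1 0.4 0 0 0" --pt "-0.6 0 0.4 0 0 -0.1" --pt "-0.6 0 0.4 -0.1 0 0" --pt "0 0 0 0 0 0" --pt "0 0 0 0 0 0"

```text
time_s: 26.15
eef_pos: [456.1, 118.0, 84.3]
ee_rot: [-0.188, -0.497, 0.84, -0.109]
force: [0.4, -0.7, -2.5]
grip_width: 0.674
```

```bash
python3 p8.py | tail -2; python3 p9.py|tail -1
python3 - <<'E'
from h import *
for n in ('top','wrist'): cv2.imwrite(f'pics/{n}16.png',eyes.capture(n))
crop('pics/top16.png','pics/t16d.png',150,195,80,65,10)
E
```

```text
t 26.15 tcp [456.1 118.   84.3] F [ 0.4 -0.7 -2.5] grip 0.6742731477704965 dq 0.011
plate in bed [74.2  0.4 23. ] rot err deg [ 0.13  0.05 -0.07]
[[162.8, 231.4], [191.0, 250.5], [205.5, 226.6], [174.5, 215.4], [197.7, 228.8], [189.1, 242.8], [165.5, 229.8]]
```

View pics/t16d.png

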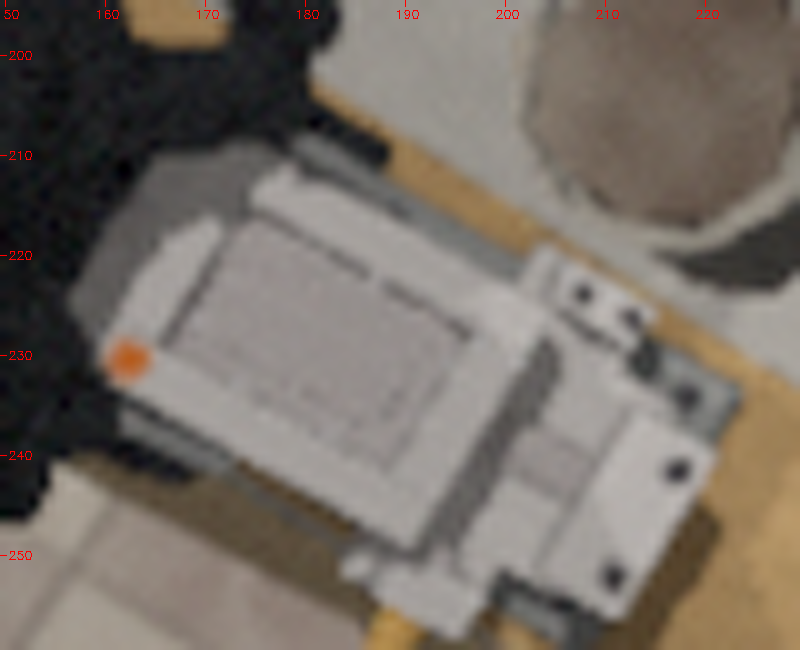

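View pics/wrist16.png

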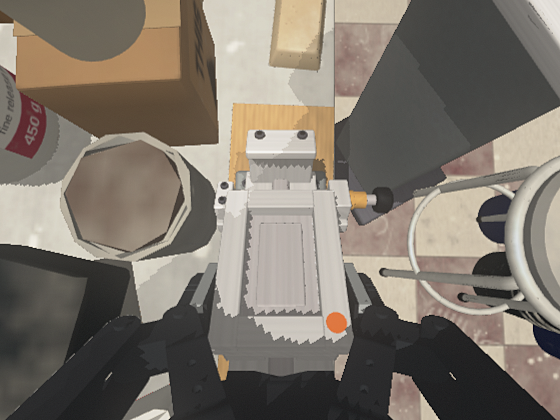

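```bash
python3 -c "
from e import *
crop('pics/wrist16.png','pics/w16c.png',205,115,155,125,5)
cp=eyes.camera_params('wrist'); E=easelR(search.EY); s,p,R,pc,PR=plateNow()
P=[(9,-21,37),(9,21,37),(-11.5,-21,37),(-11.5,21,37),(9,0,37),(14,-3.8,5),(14,3.8,5),(30,-3.8,5),(30,3.8,5)]
print(proj('wrist',[search.EO+E@np.array(v) for v in P],cp).round(1).tolist())
print(proj('wrist',[pc+PR.apply(v) for v in [(-40,29,14),(-40,-29,14),(31,22.5,14)]],cp).round(1).tolist())
" | tail -2
```

```text
[[244.6, 157.9], [316.1, 157.8], [246.8, 135.1], [313.8, 134.9], [280.4, 157.8], [274.7, 198.8], [286.2, 198.7], [274.5, 218.5], [286.5, 218.5]]
[[335.1, 190.2], [227.2, 190.5], [338.0, 325.6]]
```

View pics/w16c.png

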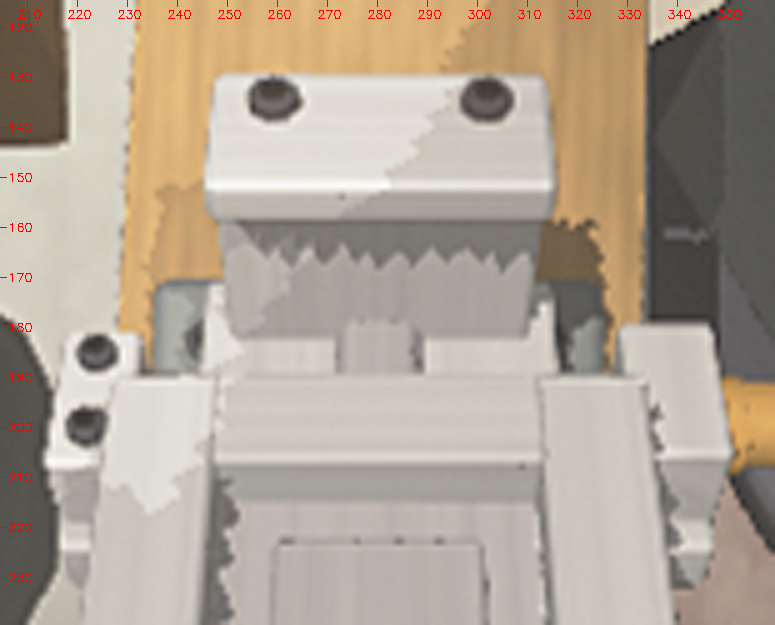

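```bash
python3 p10.py 74 2 6 0.1|tail -2; python3 p10.py 74 0 9 0.1 |tail -2; python3 -c "
from e import *
s,p,R,pc,PR=plateNow(); E=easelR(search.EY); print('per mm normal',R.inv().apply(E[:,2]),'uphill',R.inv().apply(E[:,0]))"|tail -1
```

```text
[[-0.1,0,0.1,0,0,0],[-0.1,0,0,0,0,0],[-0.1,0,0.1,0.1,0,0],[-0.1,0,0.1,0,0,0],[-0.1,0,0.1,0,0,0],[-0.1,0,0,0,0,0],[0,0,0,0,0,0],[0,0,0,0,0,0],[0,0,0,0,0,0],[0,0,0,0,0,0]]
end [458.  121.2  78.4] [ 0.19  0.57  1.61 -0.35  1.27 -2.29] clear 101
[[-0.1,0,0.1,0,0,0],[-0.1,0,0,0,0,0],[0,0,0.1,0,0,0],[-0.1,0,0,0,0,0],[-0.1,0,0.1,0.1,0,0],[-0.1,0,0.1,0,0,0],[-0.1,0,0,0,0,0],[-0.1,0,0.1,0,0,0],[0,0,0.1,0,0,0],[0,0,0,0,0,0]]
end [458.  121.3  76.2] [ 0.19  0.58  1.61 -0.35  1.26 -2.29] clear 99
per mm normal [ 0.81939638  0.00176222 -0.57322462] uphill [-0.57322733  0.00257553 -0.81939233]
```

Request:
move_arm --pt "-0.08 0 0.06 0 0 0" --pt "-0.08 0 0.06 0 0 0" --pt "-0.08 0 0.06 0 0 0" --pt "-0.08 0 0.05 0 0 0" --pt "-0.08 0 0.06 0 0 0" --pt "-0.08 0 0.05 0 0 0" --pt "-0.08 0 0.06 0 0 0" --pt "0 0 0 0 0 0" --pt "0 0 0 0 0 0" --pt "0 0 0 0 0 0"

```text
time_s: 27.25
eef_pos: [457.4, 120.5, 79.3]
ee_rot: [-0.188, -0.496, 0.84, -0.109]
force: [-5.4, -3.2, 8.4]
grip_width: 0.671
```

```bash
python3 p8.py | tail -2
```

```text
t 27.25 tcp [457.4 120.5  79.3] F [-5.4 -3.2  8.4] grip 0.6709257803153673 dq 0.002
plate in bed [74.1  0.4 17.3] rot err deg [ 0.1   0.15 -0.09]
```

```bash
cat > p11.py <<'E'
from e import *
from scipy.optimize import least_squares
# wrist camera pose at picture 16: TCP then vs now -> rebuild from tool-fixed transform
cp=eyes.camera_params('wrist'); s,p,R,pc,PR=plateNow()
T=cp['camera_from_world']; Tw=np.eye(4);Tw[:3,:3]=R.as_matrix();Tw[:3,3]=p; X=T@Tw  # cam_from_tool
p16=np.array([456.1,118.0,84.3]); q=[-0.188,-0.497,0.84,-0.109]; R16=Rn.from_quat([q[1],q[2],q[3],q[0]])
T16=np.eye(4);T16[:3,:3]=R16.as_matrix();T16[:3,3]=p16
c16=dict(K=cp['K'],camera_from_world=X@np.linalg.inv(T16))
P=np.array([(9,-21,37),(9,21,37),(9,-20.5,30.5),(9,20.5,30.5),(0,-21,0),(0,21,0),(0,-6,0),(0,6,0)],float)
uv=np.array([(246,152.5),(315.5,152.5),(247,158),(314,158),(251.5,182),(309.5,181.5),(272,182),(288.5,181)])
E=easelR(search.EY)
for fz in (True,False):
    f=lambda d:np.r_[(proj('wrist',(P@E.T)+search.EO+E@np.r_[d[:2],d[2] if not fz else 0],c16)-uv).ravel()]
    r=least_squares(f,[0,0,0.]); print(fz,'bed-frame shift',r.x.round(2),r.fun.round(1))
E
python3 p11.py | tail -4
```

```text
True bed-frame shift [-5.62  0.21  0.  ] [-0.6 -1.3  0.2 -1.4  0.2  1.2 -0.1  1.1 -0.6 -0.2  0.4  0.2  0.  -0.3
  0.4  0.7]
False bed-frame shift [-7.    0.22 -1.4 ] [-0.2 -1.1 -0.2 -1.2  0.5  1.3 -0.4  1.2 -0.3 -0.3  0.2  0.   0.1 -0.4
  0.3  0.6]
```

Run:
```python
from h import *
for n in ('top','wrist','side'): cv2.imwrite(f'pics/{n}17.png',eyes.capture(n))
crop('pics/wrist17.png','pics/w17c.png',205,115,155,125,5)
crop('pics/side17.png','pics/s17c.png',195,130,80,85,8)
```

```text
(no output)
```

View pics/w17c.png

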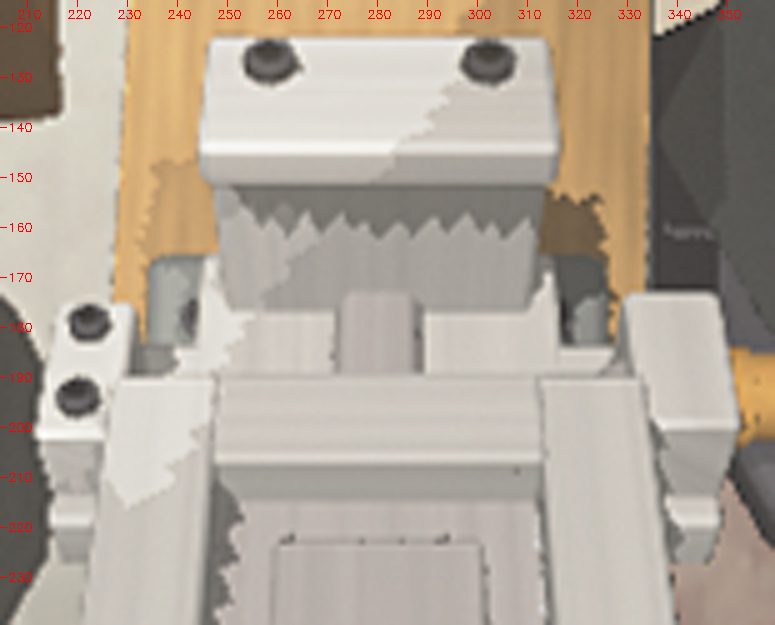

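View pics/s17c.png

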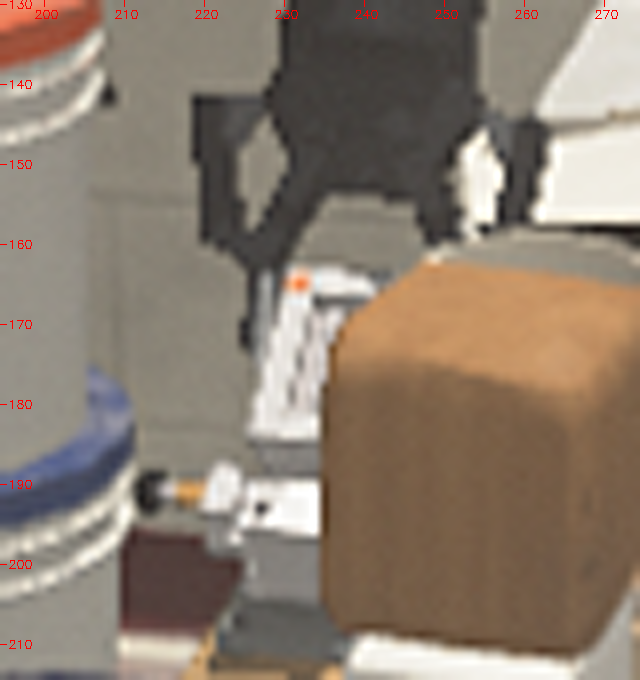

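Request:
move_arm --pt "0 0.05 0 0 0 0" --pt "0.09 0 0.12 0 0 0" --pt "0.09 0 0.12 0 0 0" --pt "0.08 0 0.12 0 0 0" --pt "0.09 0 0.12 0 0 0" --pt "0.08 0 0.12 0 0 0" --pt "0.09 0 0.12 0 0 0" --pt "0.08 0 0.12 0 0 0" --pt "0 0 0 0 0 0" --pt "0 0 0 0 0 0"

```text
time_s: 28.4
eef_pos: [453.9, 113.1, 74.6]
ee_rot: [-0.186, -0.497, 0.841, -0.11]
force: [0.2, -0.9, 7.9]
grip_width: 0.671
```

```bash
cat >> p8.py <<'E'
Fb=E.T@(s['force']-np.array([0,0,-2.2])); print('bed force x,y,n',Fb.round(1))
E
python3 p8.py | tail -3;  python3 - <<'E'
from h import *
for n in ('wrist',): cv2.imwrite(f'pics/{n}18.png',eyes.capture(n))
crop('pics/wrist18.png','pics/w18c.png',205,115,155,125,5)
E
```

```text
t 28.4 tcp [453.9 113.1  74.6] F [ 0.2 -0.9  7.9] grip 0.6706802355932993 dq 0.001
plate in bed [64.7 -0.  17.3] rot err deg [-0.01  0.01  0.03]
bed force x,y,n [ 4.4 -0.6  9.1]
```

View pics/w18c.png

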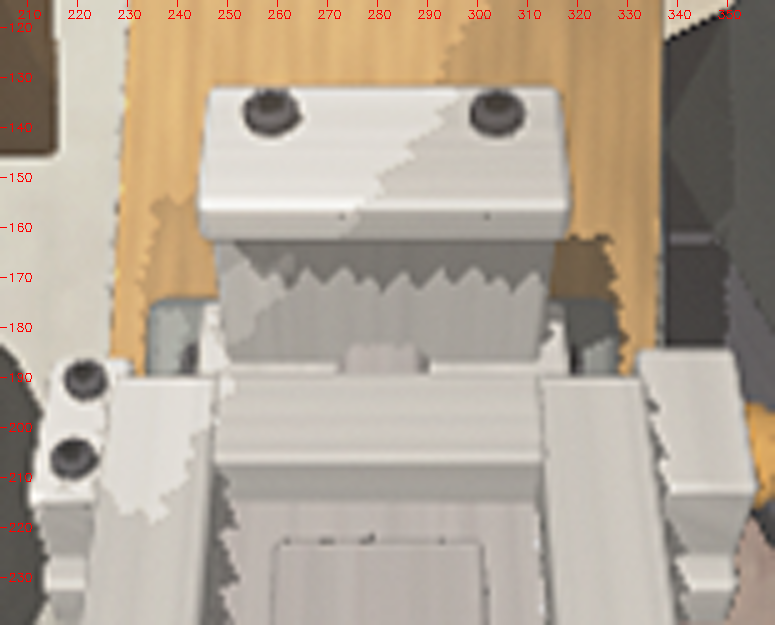

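Request:
move_arm --pt "0 0.04 0 0 0 0" --pt "0.08 0 0.12 0 0 0" --pt "0.09 0 0.12 0 0 0" --pt "0.08 0 0.12 0 0 0" --pt "0.09 0 0.12 0 0 0" --pt "0.08 0 0.12 0 0 0" --pt "0.09 0 0.12 0 0 0" --pt "0.08 0 0.12 0 0 0" --pt "0 0 0 0 0 0" --pt "0 0 0 0 0 0"

```text
time_s: 29.45
eef_pos: [450.1, 105.8, 69.8]
ee_rot: [-0.185, -0.497, 0.841, -0.11]
force: [3.6, 1.0, 8.8]
grip_width: 0.669
```

```bash
python3 p8.py | tail -3;  python3 - <<'E'
from h import *
for n in ('wrist','top'): cv2.imwrite(f'pics/{n}19.png',eyes.capture(n))
crop('pics/wrist19.png','pics/w19c.png',205,115,155,125,5)
crop('pics/top19.png','pics/t19d.png',150,195,80,65,10)
E
```

```text
t 29.45 tcp [450.1 105.8  69.8] F [3.6 1.  8.8] grip 0.6688533935959595 dq 0.002
plate in bed [55.1 -0.2 17.2] rot err deg [-0.08 -0.08  0.11]
bed force x,y,n [ 7.7 -2.7  8.3]
```

View pics/w19c.png

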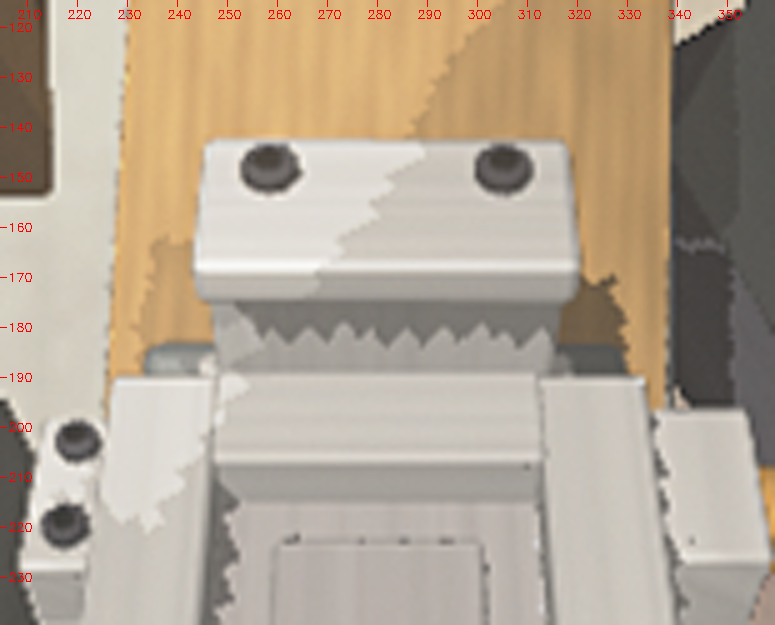

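View pics/t19d.png

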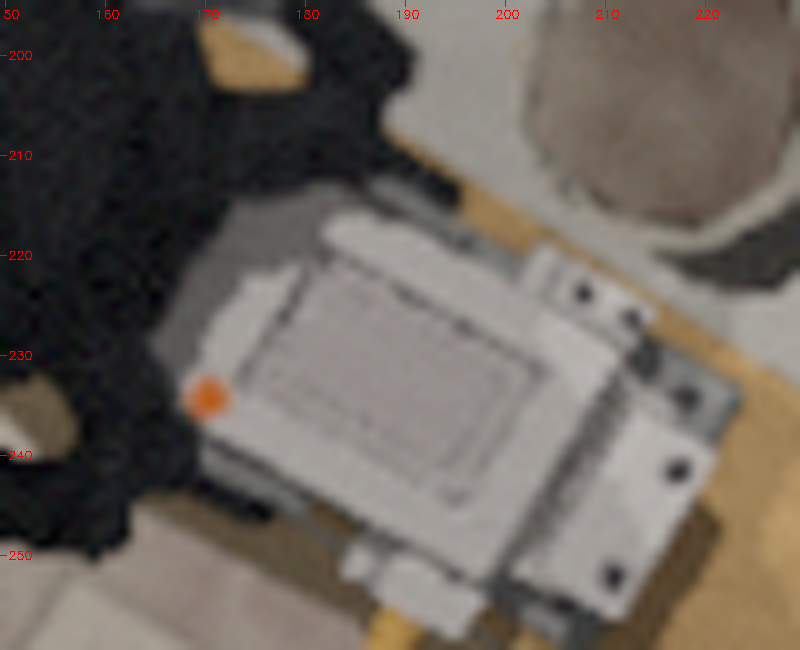

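Request:
move_arm --pt "0.09 0 0.12 0 0 0" --pt "0.08 0 0.12 0 0 0" --pt "0.09 0 0.12 0 0 0" --pt "0.08 0 0.12 0 0 0" --pt "0.09 0 0.12 0 0 0" --pt "0.08 0 0.12 0 0 0" --pt "0.09 0 0.12 0 0 0" --pt "0 0 0 0 0 0" --pt "0 0 0 0 0 0" --pt "0 0 0 0 0 0"

```text
time_s: 30.55
eef_pos: [445.3, 97.5, 64.3]
ee_rot: [-0.186, -0.497, 0.84, -0.11]
force: [2.7, -2.4, 5.8]
grip_width: 0.668
```

```bash
python3 p8.py | tail -3;  python3 - <<'E'
from h import *
for n in ('wrist',): cv2.imwrite(f'pics/{n}20.png',eyes.capture(n))
crop('pics/wrist20.png','pics/w20c.png',205,115,155,125,5)
E
```

```text
t 30.55 tcp [445.3  97.5  64.3] F [ 2.7 -2.4  5.8] grip 0.668066399869598 dq 0.002
plate in bed [44.  -0.  17.2] rot err deg [-0.04 -0.    0.07]
bed force x,y,n [ 3.3 -3.5  7.3]
```

View pics/w20c.png

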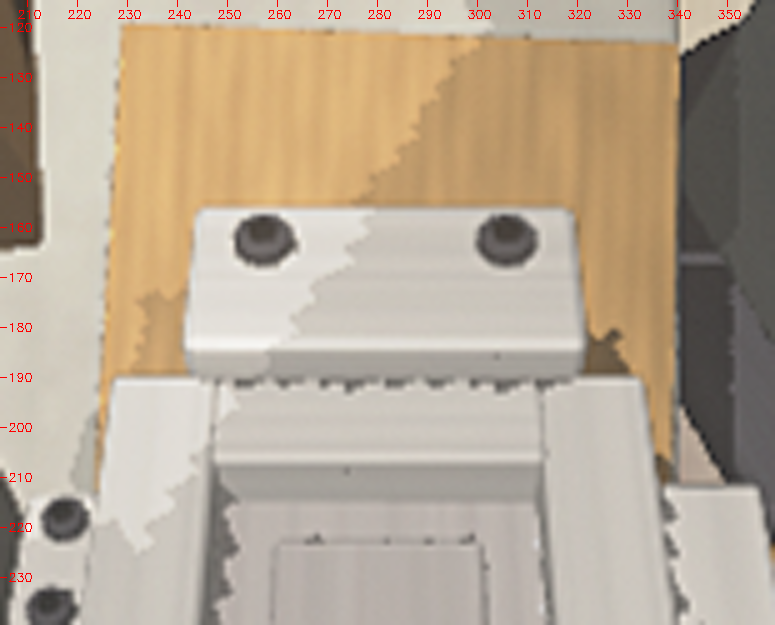

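Request:
move_arm --pt "0.09 0 0.12 0 0 0" --pt "0.08 0 0.12 0 0 0" --pt "0.09 0 0.12 0 0 0" --pt "0.06 0 0.08 0 0 0" --pt "0.06 0 0.08 0 0 0" --pt "0 0 0 0 0 0" --pt "0 0 0 0 0 0" --pt "0 0 0 0 0 0" --pt "0 0 0 0 0 0" --pt "0 0 0 0 0 0"

```text
time_s: 31.6
eef_pos: [443.0, 94.0, 61.8]
ee_rot: [-0.185, -0.497, 0.841, -0.11]
force: [3.5, 9.7, 13.8]
grip_width: 0.668
```

```bash
python3 p8.py | tail -3;  python3 - <<'E'
from h import *
for n in ('wrist',): cv2.imwrite(f'pics/{n}21.png',eyes.capture(n))
crop('pics/wrist21.png','pics/w21c.png',205,115,155,125,5)
E
```

```text
t 31.6 tcp [443.   94.   61.8] F [ 3.5  9.7 13.8] grip 0.6684634043180921 dq 0.002
plate in bed [39.2  0.4 17.2] rot err deg [-0.07 -0.19  0.04]
bed force x,y,n [16.8  1.6  8.8]
```

View pics/w21c.png

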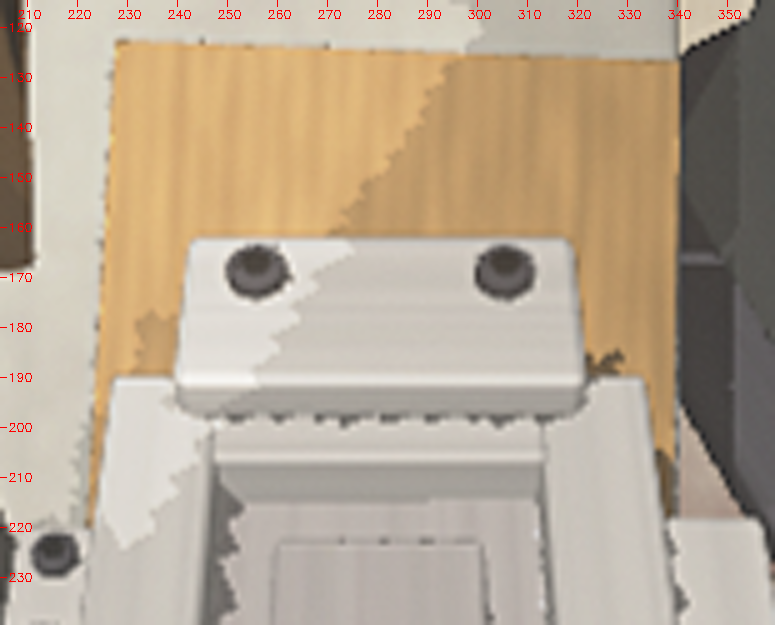

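```bash
python3 - <<'E' | tail -8
from e import *
cp=eyes.camera_params('wrist'); s,p,R,pc,PR=plateNow()
print('plate low edge',proj('wrist',[pc+PR.apply((-40,0,14)),pc+PR.apply((31,22.5,14))],cp).round(1).tolist())
for d in (0,2,4,6):
    print(d,proj('wrist',[pc+PR.apply(np.array(v)-[40+d,0,14]) for v in [(9,0,37),(9,0,30.5),(-11.5,0,37),(9,-36,12),(31,-36,12)]],cp).round(1)[:,1].tolist())
E
```

```text
[ 385.77740849 -128.58112798  227.78569938] [[0.85, 0.31, -0.42], [-0.34, 0.94, 0.0], [0.4, 0.14, 0.91]]
plate low edge [[281.1, 190.4], [338.1, 325.6]]
0 [192.4, 200.6, 163.1, 221.3, 256.1]
2 [189.3, 197.6, 160.5, 218.4, 252.7]
4 [186.3, 194.6, 157.9, 215.5, 249.4]
6 [183.4, 191.6, 155.3, 212.7, 246.1]
```

Request:
move_arm --pt "0.03 0 0.04 0 0 0" --pt "0.03 0 0.04 0 0 0" --pt "0.03 0 0.04 0 0 0" --pt "0 0 0 0 0 0" --pt "0 0 0 0 0 0" --pt "0 0 0 0 0 0" --pt "0 0 0 0 0 0" --pt "0 0 0 0 0 0" --pt "0 0 0 0 0 0" --pt "0 0 0 0 0 0"

```text
time_s: 32.65
eef_pos: [443.0, 94.0, 61.8]
ee_rot: [-0.183, -0.497, 0.841, -0.109]
force: [4.2, 18.9, 21.1]
grip_width: 0.67
```

```bash
python3 p8.py | tail -3;  python3 - <<'E'
from h import *
for n in ('top','side'): cv2.imwrite(f'pics/{n}22.png',eyes.capture(n))
crop('pics/top22.png','pics/t22c.png',160,205,70,60,11)
crop('pics/side22.png','pics/s22c.png',195,150,60,65,9)
E
```

```text
t 32.65 tcp [443.   94.   61.8] F [ 4.2 18.9 21.1] grip 0.6697761788677641 dq 0.002
plate in bed [39.1  0.4 17.2] rot err deg [-0.13 -0.35  0.06]
bed force x,y,n [27.7  5.5 10.9]
```

View pics/t22c.png

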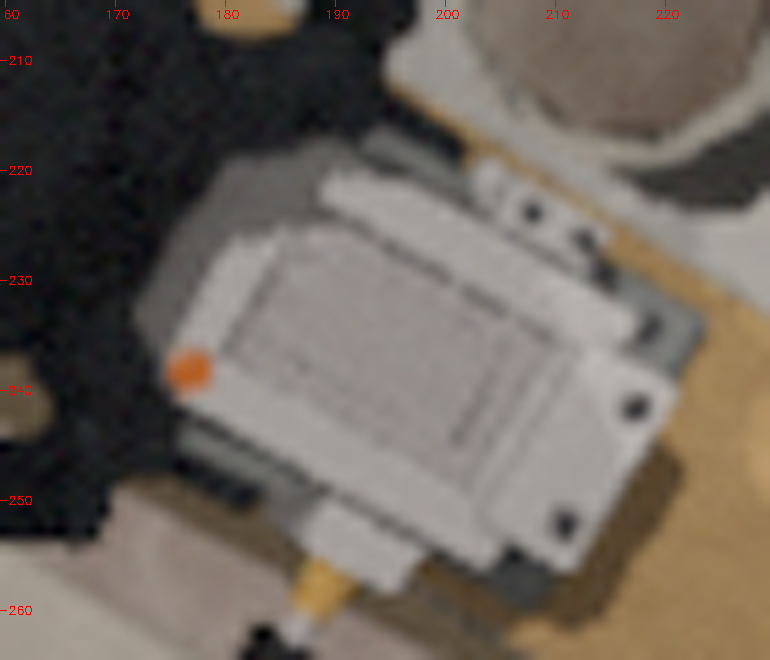

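View pics/s22c.png

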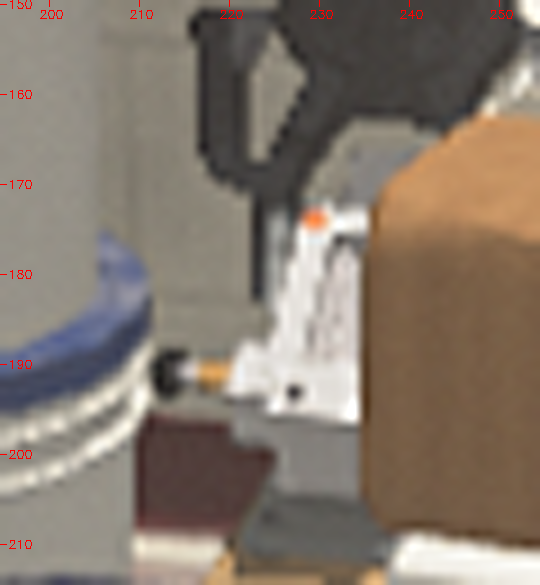

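```bash
python3 - <<'E' | tail -4
from e import *
E=easelR(np.radians(61.19)); O=np.array([430.72,68.76,35.98])
for x in (38,40,42,44): print(x,proj('top',[O+E@(np.array(v)+[x,0,14]) for v in [(31,22.5,14),(-40,29,14),(-40,-29,14),(28,17,14),(28,-17,14)]]).round(1).tolist())
E
```

```text
38 [[177.3, 238.2], [204.3, 256.5], [218.3, 233.3], [180.0, 236.7], [188.6, 222.6]]
40 [[176.5, 237.8], [203.5, 256.1], [217.5, 232.8], [179.2, 236.2], [187.8, 222.2]]
42 [[175.7, 237.3], [202.8, 255.7], [216.8, 232.4], [178.3, 235.7], [187.0, 221.7]]
44 [[174.8, 236.9], [202.0, 255.3], [216.0, 231.9], [177.5, 235.3], [186.1, 221.2]]
```

Request:
move_arm --pt "-0.02 0 -0.1 0 0 0" --pt "-0.02 0 -0.1 0 0 0" --pt "-0.02 0 -0.08 0 0 0" --pt "0 0 0 0 0 0" --pt "0 0 0 0 0 0" --pt "0 0 0 0 0 0" --pt "0 0 0 0 0 0" --pt "0 0 0 0 0 0" --pt "0 0 0 0 0 0" --pt "0 0 0 0 0 0"

```text
time_s: 33.75
eef_pos: [442.7, 94.0, 62.1]
ee_rot: [-0.185, -0.497, 0.841, -0.109]
force: [4.0, 5.6, 0.9]
grip_width: 0.668
```

```bash
python3 p8.py | tail -3
```

```text
t 33.75 tcp [442.7  94.   62.1] F [4.  5.6 0.9] grip 0.6679703322899375 dq 0.003
plate in bed [39.2  0.6 17.5] rot err deg [ 0.01 -0.14  0.03]
bed force x,y,n [ 7.5 -0.8 -0.7]
```

Forces small and still pressing gently on the stop. Release and retreat along the tool axis.

Request:
move_arm --pt "0 0 0 0 0 0" --pt "0 0 0 0 0 0" --pt "0 0 0 0 0 0" --pt "0 0 0 0 0 0" --pt "0 0 0 0 0 0" --pt "0 0 -0.5 0 0 0" --pt "0 0 -1 0 0 0" --pt "0 0 -1.5 0 0 0" --pt "0 0 -2 0 0 0" --pt "0 0 -2 0 0 0" --grip 8.5

```text
time_s: 34.75
eef_pos: [456.1, 119.7, 126.4]
ee_rot: [-0.187, -0.497, 0.84, -0.109]
force: [-0.3, -0.4, 0.6]
grip_width: 0.992
```

```bash
python3 p8.py | tail -3
python3 - <<'E'
from h import *
np.save('w23cp.npy',eyes.camera_params('wrist')['camera_from_world'])
for n in ('wrist','top'): cv2.imwrite(f'pics/{n}23.png',eyes.capture(n))
crop('pics/top23.png','pics/t23c.png',145,195,85,75,9)
E
```

```text
t 34.75 tcp [456.1 119.7 126.4] F [-0.3 -0.4  0.6] grip 0.9919328043671438 dq 0.489
plate in bed [96.5  1.2 58.7] rot err deg [ 0.11  0.02 -0.06]
bed force x,y,n [0.9 0.1 2.7]
```

View pics/t23c.png

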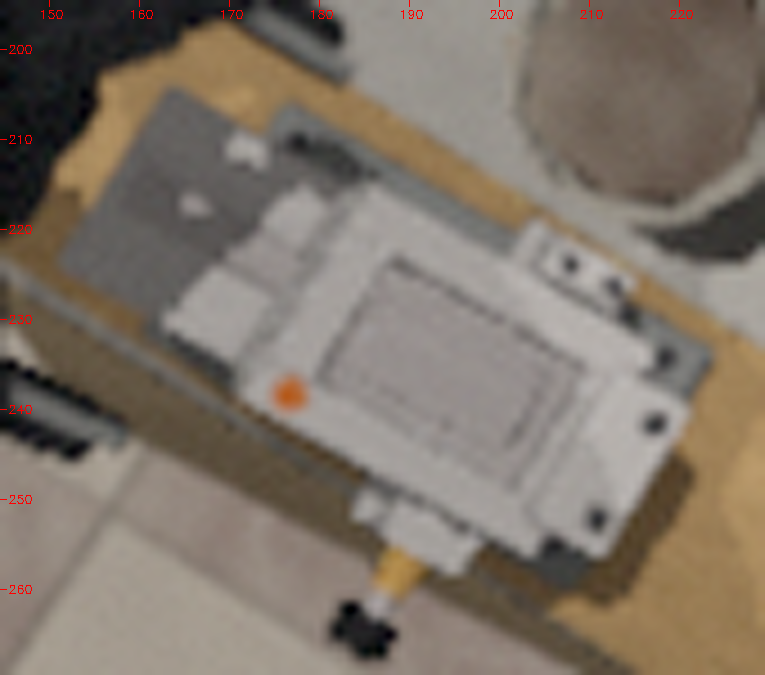

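View pics/wrist23.png

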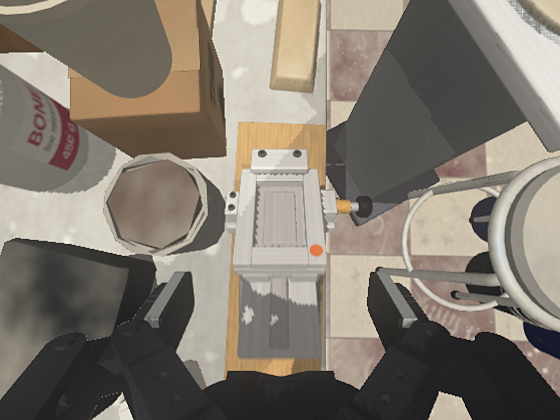

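```bash
python3 - <<'E' | tail -3
from e import *
crop('pics/wrist23.png','pics/w23c.png',220,140,120,125,5)
crop('pics/wrist23.png','pics/w23d.png',230,240,100,50,7)
cp=eyes.camera_params('wrist'); cp['camera_from_world']=np.load('w23cp.npy')
E=easelR(search.EY)
for O in (search.EO, search.EO-6*np.array([.482,.876,0])):
    print(proj('wrist',[O+E@np.array(v,float) for v in [(80,-29,28),(80,29,28),(80,-25,0),(80,25,0),(0,0,28),(9,-21,37),(9,21,37),(126,-25,0),(126,25,0)]],cp).round(1).tolist())
E
```

```text
[ 385.20156691 -127.93177196  300.23532392] [[0.85, 0.31, -0.42], [-0.34, 0.94, 0.0], [0.4, 0.14, 0.91]]
[[231.6, 267.7], [326.7, 267.4], [242.7, 286.0], [315.9, 285.8], [279.1, 172.1], [250.0, 172.5], [308.1, 172.4], [237.3, 359.4], [321.5, 359.1]]
[[231.7, 257.7], [326.6, 257.4], [242.8, 277.1], [315.8, 276.8], [279.0, 164.4], [250.1, 164.4], [307.9, 164.3], [237.5, 348.9], [321.3, 348.6]]
```

View pics/w23c.png

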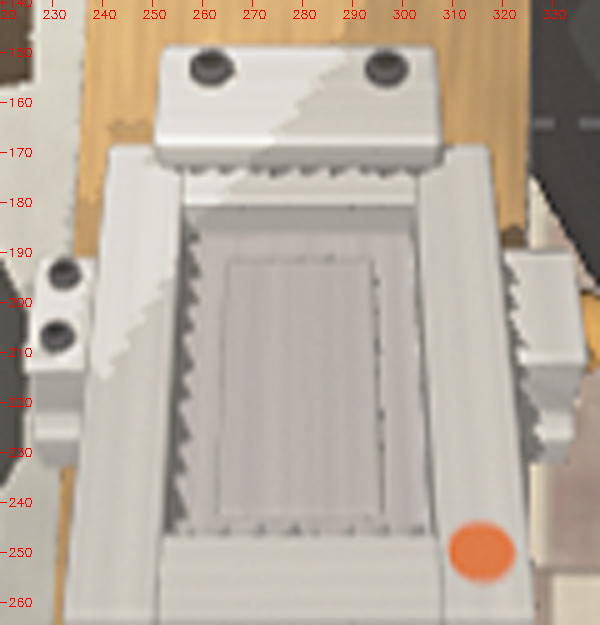

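View pics/w23d.png

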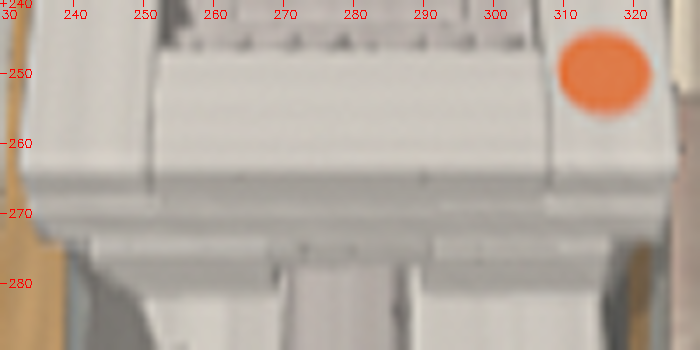

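Request:
move_arm --pt "0 0 -2 0 0 0" --pt "0 0 -2 0 0 0" --pt "0 0 -2 0 0 0" --pt "0 0 -1 0 0 0" --pt "0 0 0 0 0 0" --pt "0 0 0 0 0 0" --pt "0 0 0 0 0 0" --pt "0 0 0 0 0 0" --pt "0 0 0 0 0 0" --pt "0 0 0 0 0 0"

```text
time_s: 35.85
eef_pos: [470.2, 144.9, 188.2]
ee_rot: [-0.188, -0.497, 0.84, -0.109]
force: [0.7, -0.4, 1.0]
grip_width: 0.993
```

Run:
```python
from h import *
for n in ('wrist','top','side'): cv2.imwrite(f'pics/{n}24.png',eyes.capture(n))
crop('pics/top24.png','pics/t24c.png',145,195,85,75,9)
a=cv2.imread('pics/top0.png')[240:275,170:215]; b=cv2.imread('pics/top24.png')[240:275,170:215]; c=cv2.imread('pics/top19.png')[240:275,170:215]
cv2.imwrite('pics/cmp.png',cv2.resize(np.hstack([a,c,b]),None,fx=5.5,fy=5.5,interpolation=cv2.INTER_CUBIC))
```

```text
(no output)
```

View pics/t24c.png

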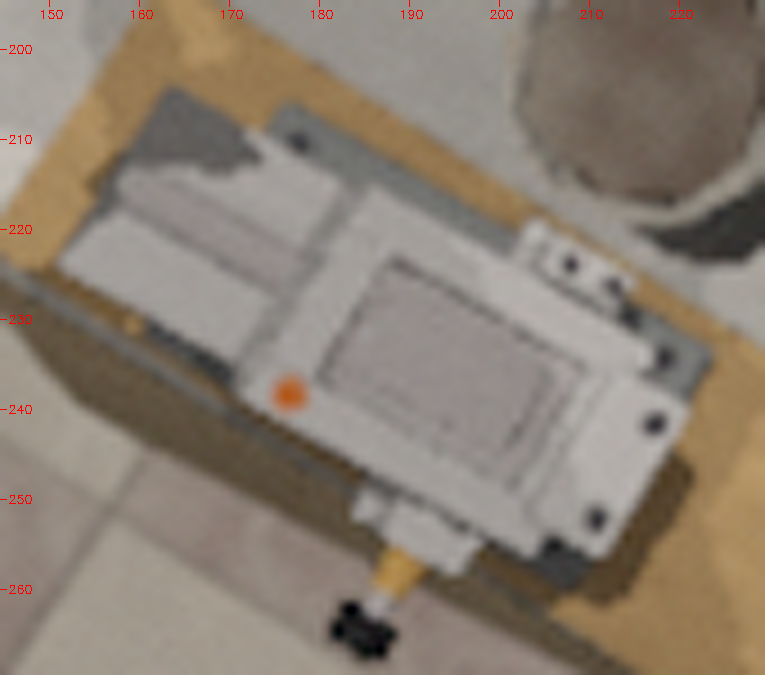

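View pics/cmp.png

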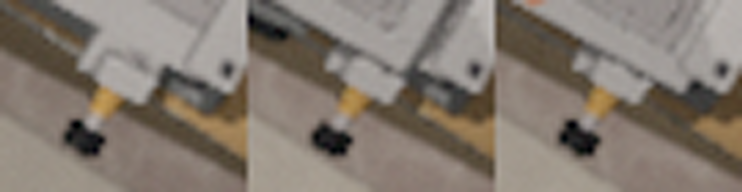

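View pics/side24.png

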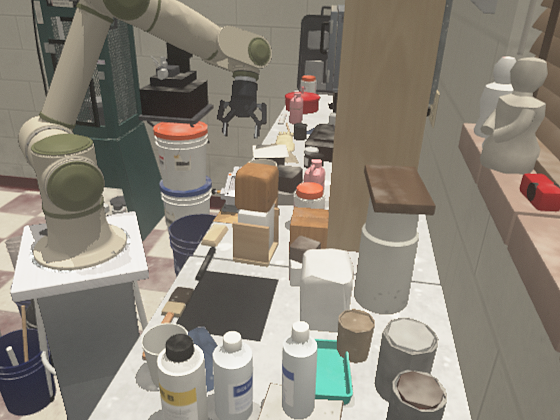

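```bash
python3 -c "
from rig import order,ctrl
print(ctrl.sense()['time_s']); print(order.finish_job())"
```

```text
36.0
the job is handed in; nothing more can be done
None
```

I turned the mould plate over, loaded it on the easel and handed the job in at 36.0 s. To turn it, I stood it on end on the mat and re-gripped it from the cavity side. I then carried it over the boxes, set it on the bed uphill of the guides, and slid it down under the hook until it met the stop.

**What the last checks showed**
- **Orientation and groove:** the cavity and orange dot face up. In the close wrist view taken just after release, the rib lies inside the groove and the plate looks flush with the bed.
- **Against the stop:** extra pushing raised the force along the slope from about 17 N to 28 N with no movement. In the top view the dot is at (176.7, 238.4), against (176.5, 237.8) predicted for a seated plate. It did not move on release or in the second after.
- **Bench:** nothing else was touched, the side view shows the other things in place, and the gripper is well clear of the plate.

**What disagreed or could not be confirmed**
- **Plunger:** I could not see it snap, because the knob looks the same in every picture. I infer it from the sideways force of about 3 N, which vanished as the plate reached the stop, and from the plate being at the seated position.
- **Easel position:** the top and wrist cameras put it up to about 6 mm apart along the slope. The plate met the bed about 3 mm higher than my model predicted. I relied on contact forces there, and the plate passed under the hook with only 2.5 mm to spare, so it was not riding on the rib.
- **First grasp:** I let go of the first grip and took the plate again from the other end, because the arm could not have stood it up from the first.

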